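# Weigh in a steriliser load and set the load selector

## Robot

A 6-joint arm with a two-finger parallel gripper is mounted at the origin on the work surface. World frame = base frame: x ahead of the robot, y to its left, z up, the work surface at z = 0. Lengths are in m, angles in degrees, forces in N, time in s.
With the tool pointing down it reaches from about 0.4 to 0.925 m from the base axis. Payload 12.5 kg.
Tool frame: the origin (TCP) lies on the centre line of the jaws, within the pads' length; the fingertips stand 22 mm ahead of it and the grasp point (between the pads) lies 3 mm ahead of it; x points along the fingers, y is the direction in which the jaws open and shut, and the axes are right-handed (so a half turn about x gives the same grasp; the last joint's range is limited). The gripper opens to 95 mm and grips with 3 to 60 N. Pads are 20 mm wide; open, the fingers measure 119 mm over their backs; the gripper's body (75 mm by 180 mm) begins 59 mm behind the grasp point.
Start: joints at [-72.8, 28.126, 89.318, -0, 62.55, -6.05], TCP at [0.247, -0.574, 0.198] pointing down, gripper open.
Joint ranges: [-177.58, 177.58], [-47.91, 125.51], [2.72, 160], [-65.01, 245.01], [3.68, 167.84], [-153.87, 153.87]. Speed limits (degrees/s): [127.2, 127.2, 159.86, 180, 180, 180].

## Interface

Orientations are given as [roll, pitch, yaw] about the fixed x, y, z axes, in that order (R = Rz(yaw) Ry(pitch) Rx(roll)).
In Python, from cell import robot, imaging, job_done gives the robot as it stands. The module is installed in compiled form; this text tells all that it offers.
- The arm moves only by the tool move_arm, never from a script. Its argument "targets" is one flat list of numbers, 7 for each row, row after row: the opening, from 0 (shut) to 1 (fully open), then the shift along the tool's x, y, z in m, then the turn, a rotation vector about the tool's x, y, z in rad. A call has 1 to 12 rows; each row shifts and turns the commanded pose from where the row before left it, along the tool's axes as they then stand; what a row does not reach is not made up. A row lasts 1/10 s, in which the tool goes at most 50 mm and 8.59 degrees, less where a joint would pass 70% of its speed; a pose out of reach is approached as far as the arm can. A call with a gripper value outside its range is refused whole. The fingers move at their own pace and stop on an object; "newtons" is the grip in N (left out, the last holds). Time passes only in rows, so rows that do not move let the fingers close. It gives the time, the measured TCP pose, the force and the opening at its end, in the units of the state.
- robot.observe(): the state, without advancing time (a new reading comes with each control period).
- imaging.grab_frame(name): name is "scene" or "top" or "wrist"; returns the picture (480x640x3 uint8, red, green, blue); there is no depth.
- imaging.camera_params(name): a dict with "fx", "fy", "cx", "cy" (pixels), "position" and "attitude" of the camera in the world. Camera axes: x right, y down, z forward; pixel columns grow to the right and rows downward; lengths in m; the calibration is good to about 2 mm. A picture is of the moment at which its call begins: read the wrist's pose just before it. camera_params takes no time and is no camera call; for the wrist camera it gives the pose at the moment of the call.
- job_done(): hands the job in, once; it reports no verdict.
The state is a dict: "clock": time; "q": joint angles; "joint_velocities": joint speeds; "joint_efforts": joint torques, N m; "eef_pos": TCP position; "ee_rot": TCP orientation; "wrist_force": force on the tool from outside, world axes, zero at the start; "ft_torque": the same for the moment, N m; "gripper_width": finger opening in m.
Only numpy, scipy, OpenCV 4.12 (cv2) and the standard library are available. Lean on these libraries where they do the work, as an engineer would, in place of code of your own. Each camera call takes 0.05 s, during which the arm holds its last target.

## Task

Make up the next steriliser load: stand the empty bottle carrier in the middle of the scale's pan and, with nothing in it yet, turn the tare knob until the pointer reads zero and let go. Then stand every capped media bottle (the short wide-capped ones, two to four of them) upright in the carrier, one to a compartment, and click the steriliser's load selector, still on a larger load from last time, to the number of bottles in the carrier, one click per bottle counted from the off mark. Leave the jars, bottles and tools that are not part of the load where they are.

Things in the scene. Friction and masses are not known exactly. Their poses are not given: they have to be found in the camera images.
- carrier: open stainless bottle carrier, 176 (x) x 170 (y) mm, walls 45 mm high and 3 mm thick, floor 3 mm thick, a cross of partitions as high as the walls making four compartments 83 x 80 mm centred at x = +-43, y = +-42 mm; a round bar handle 14 mm thick runs along its x axis over the middle, bar axis 140 mm up, 112 mm clear between two 8 mm posts; about 0.5 kg; the origin is the centre of its underside
- carrier_handle (a point): middle of the carrier's handle bar (bar along the carrier's x axis)
- bottle_1: bottle 1: capped amber glass media bottle, white screw cap: body 58 mm diameter up to z = 66 mm, shoulder to 83 mm, cap 41 mm diameter from z = 83 to 108 mm (take it by the cap); about 0.30 kg; the origin is the centre of its underside, z up its axis. Between two and four of the bottles 1 to 4 are present; an absent one reads None throughout (one held in the fingers reads None too)
- bottle_2: another bottle of the same make and size as bottle 1; None if absent
- bottle_3: another bottle of the same make and size as bottle 1; None if absent
- bottle_4: another bottle of the same make and size as bottle 1; None if absent
- scale: mechanical bench scale, 200 (x) x 340 (y) mm, heavy, does not shift; origin at the centre of its underside, its x axis points away from the operator. Square 200 mm pan over its +y half (pan centre at x 0, y +60 mm, top 88 mm up when empty); on its -y side a deck 62 mm high carries the dial (118 mm across, facing up, centre at x +35, y -110 mm) and nearer the operator the tare knob
- pan_top (a point): centre of the top face of the sprung pan, which sinks 9.8 mm per kilogram put on it; axes along the scale's
- scale_pan (a joint): how far the pan has sunk below its empty height (m); 0.0098 m per kg, stop at 0.028 m
- pointer_tip (a point): tip of the scale's pointer, 47 mm from the dial's centre; it turns clockwise seen from above as weight is added, about 1.67 rad per kg
- zero_mark (a point): the broad zero mark on the dial's card, 47 mm from the dial's centre; the pointer reads zero when its tip is over this mark. The card turns with the tare knob
- tare_knob (a joint): turn of the tare knob (rad), grows clockwise seen from above; the dial card with its zero mark turns the same way by half the knob's angle (the pointer does not); stays where it is left; stops at -4.5 and 4.5
- tare_grip (a point): on the axis of the tare knob, at the height to grip it, 21 mm over the deck: round black fluted knob 44 mm across and 30 mm high, at x -64, y -110 mm of the scale, turning about the vertical
- off_mark (a point): the round white off mark of the load selector, 41 mm from the selector's axis, on the white control ledge (190 mm deep, 75 mm high) of a fixed bench steriliser; its +x points from the ledge's front edge to the steriliser's door, a face 270 mm high that stands 130 mm beyond the selector's axis. Eight short white marks, one each 30 degrees, follow it clockwise
- selector (a joint): position of the load selector (rad), grows clockwise seen from above: 0 at the off mark, then a click every 0.5236 rad (30 degrees) for one bottle, two bottles and so on to eight; sprung detents pull it into the nearest click when let go (up to about 0.1 N m to pass a click)
- selector_grip (a point): on the selector's axis, at the height to grip, 31 mm over the ledge: black bar knob, bar 50 x 13 mm, its top 11 mm above this point, on a disc 52 mm across whose top is 21 mm below it. A white line marks the bar's pointing end: at off it points 120 degrees anticlockwise from off_mark's +x, at the fourth click along +x; always 120 degrees anticlockwise from this point's own x
- squat_jar: bystander: squat capped amber jar, 64 mm across, 62 mm high; origin under its centre
- reagent_bottle: bystander: taller narrow-necked amber bottle with a small black cap, 62 mm across, 156 mm high; origin under its centre
- spray_bottle: bystander: white spray bottle, 72 mm across, 204 mm high; origin under its centre
- beaker: bystander: glass beaker, 72 mm across, 90 mm high; origin under its centre
- tongs: bystander: steel tongs lying flat, about 190 mm long; origin near the middle of their length
- vial_rack: bystander: white rack of capped vials, 75 x 190 mm, 80 mm high; origin under its centre

How it is judged:
By the outcome, as a careful person would: the job done as asked, in the order asked, and still so for the second after the job is handed in, with the robot touching nothing.
Of bottle_1, bottle_2, bottle_3, bottle_4 only 2 to 4 are there at a start; the rules pass over those that are not, and their reading is None.
At some moment in a run one of bottle_1, bottle_2, bottle_3, bottle_4 may be knocked a few centimetres aside while the robot is not near it.
It also fails if it takes over 208 s, if anything falls off the work surface, if the arm or the gripper's body presses on something with over 40 N, if the wrist force passes 120 N, or if a joint passes its speed limit or range.

## Working session

There is one attempt and no reset: what is moved stays moved. The work goes in short steps, Python scripts to look and compute and a tool call to move; the robot and the scene stay as the last step left them, time stands still between calls to the robot, and variables do not carry over. Pictures are saved under pics/ and viewed, and the job is handed in when it is done.

Besides the shell and the picture viewer there is one more tool, called after ">>>" in YAML: its name, and indented under it one key for each argument. move_arm: Moves the arm, as the interface text tells. Its arguments: {"type":"object","properties":{"targets":{"type":"array"},"newtons":{"type":"number"}},"required":["targets"]}

```bash
mkdir -p pics; ls; python3 - <<'E'
from cell import robot, imaging
import cv2
s=robot.observe()
print(s)
for n in ("scene","top","wrist"):
    p=imaging.camera_params(n); print(n,p)
    im=imaging.grab_frame(n); cv2.imwrite(f"pics/{n}0.png",im[:,:,::-1])
E
```

```text
pics
{'clock': 0.0, 'q': array([-7.27998510e+01,  2.81634799e+01,  8.93526058e+01, -1.86864760e-03,
        6.25486714e+01, -6.04929720e+00]), 'joint_velocities': array([-0.00688641,  0.13698067,  0.01790348, -0.04109204,  0.0092912 ,
       -0.02133837]), 'joint_efforts': array([-7.26807934e-05, -6.12655377e+01, -2.58184183e+01,  6.92925928e-02,
        4.82358690e-02, -1.22889710e-04]), 'eef_pos': array([ 0.24665   , -0.57396524,  0.19745409]), 'ee_rot': array([-94.58329734,  89.93522178, 108.66701127]), 'wrist_force': array([-0.5829641,  0.3877402,  0.0604142]), 'ft_torque': array([-0.01897893,  0.01413976,  0.02822971]), 'gripper_width': 0.09511433411109252}
scene {'fx': 459.9099933508434, 'fy': 459.9099933508434, 'cx': 315.7337649747709, 'cy': 234.2101598462474, 'position': array([0.92926663, 0.82606977, 0.73760542]), 'attitude': array([-127.49098773,    0.954482  ,  151.67722225])}
top {'fx': 616.7981086181028, 'fy': 616.7981086181028, 'cx': 312.2134933630373, 'cy': 230.24797398902643, 'position': array([0.29137532, 0.10273469, 1.82397372]), 'attitude': array([-1.71709364e+02, -2.21317278e-02, -9.15180792e+01])}
wrist {'fx': 380.8746152690539, 'fy': 380.8746152690539, 'cx': 328.1533847231758, 'cy': 240.2376815836319, 'position': array([ 0.32371046, -0.54145468,  0.38379426]), 'attitude': array([ 1.62684391e+02,  9.13560123e-02, -6.67510115e+01])}
```

View pics/top0.png

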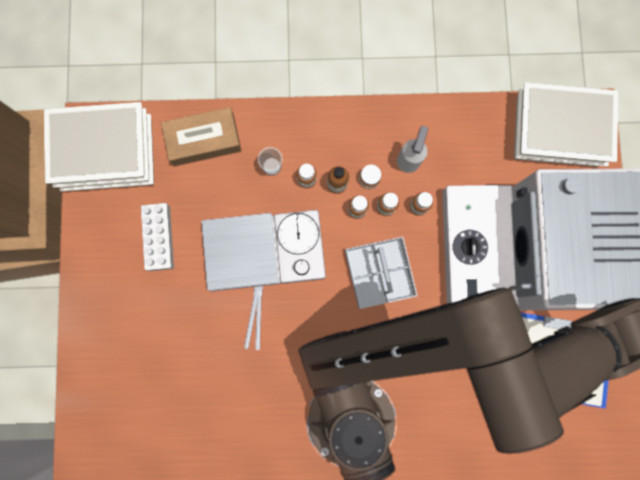

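View pics/scene0.png

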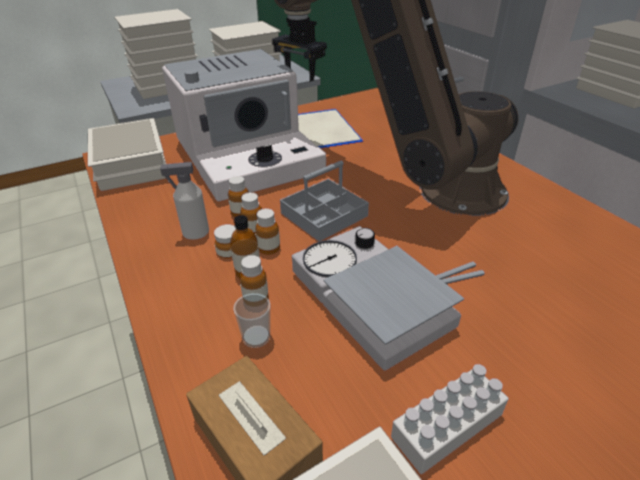

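View pics/wrist0.png

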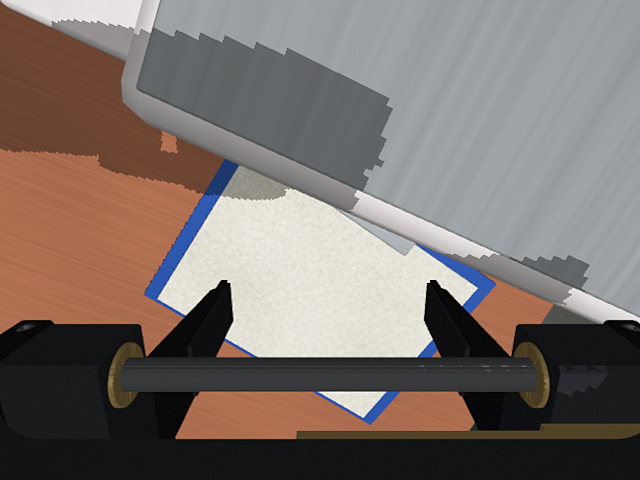

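```bash
cat > h.py <<'E'
import numpy as np, cv2
from scipy.spatial.transform import Rotation as R
from cell import robot, imaging
def Rm(a): return R.from_euler('xyz',a,degrees=True).as_matrix()
def cam(n):
    p=imaging.camera_params(n); return p
def px2w(p,u,v,z):
    d=Rm(p['attitude'])@np.array([(u-p['cx'])/p['fx'],(v-p['cy'])/p['fy'],1.0])
    o=np.array(p['position']); t=(z-o[2])/d[2]; return o+t*d
def w2px(p,X):
    c=Rm(p['attitude']).T@(np.array(X)-p['position']); return np.array([p['cx']+p['fx']*c[0]/c[2],p['cy']+p['fy']*c[1]/c[2]])
def crop(im,x0,y0,x1,y1,s,name):
    c=cv2.resize(im[y0:y1,x0:x1],None,fx=s,fy=s,interpolation=cv2.INTER_CUBIC)
    cv2.imwrite('pics/'+name,c[:,:,::-1] if c.ndim==3 else c)
def move_to(target_pos, tool_y_yaw_deg):
    """print delta in tool frame from current pose to tool-down pose with y axis (jaw) at world yaw"""
    s=robot.observe(); Rc=Rm(s['ee_rot'])
    a=np.radians(tool_y_yaw_deg)
    x=np.array([0,0,-1.]); y=np.array([np.cos(a),np.sin(a),0]); z=np.cross(x,y)
    Rt=np.column_stack([x,y,z])
    d=Rc.T@(np.array(target_pos)-s['eef_pos']); rv=R.from_matrix(Rc.T@Rt).as_rotvec()
    return d,rv
E
python3 - <<'E'
from h import *
im=cv2.imread('pics/top0.png')[:,:,::-1]
crop(im,190,180,340,300,5,'c1.png')
crop(im,250,150,450,310,4,'c2.png')
crop(im,430,180,550,300,5,'c3.png')
p=cam('top')
for u,v in [(0,0),(640,0),(0,480),(640,480)]: print(px2w(p,u,v,0).round(3))
s=robot.observe(); print(Rm(s['ee_rot']).round(3)); 
E
```

```text
[1.318 1.062 0.   ]
[ 1.265 -0.96   0.   ]
[-0.131  0.994  0.   ]
[-0.18  -0.811  0.   ]
[[-0.     0.395 -0.919]
 [ 0.001 -0.919 -0.395]
 [-1.    -0.001 -0.   ]]
```

View pics/c1.png

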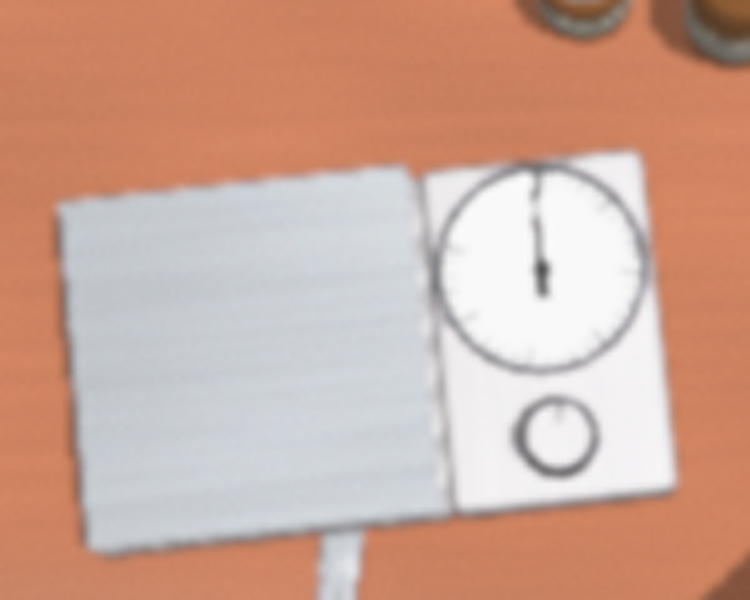

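View pics/c2.png

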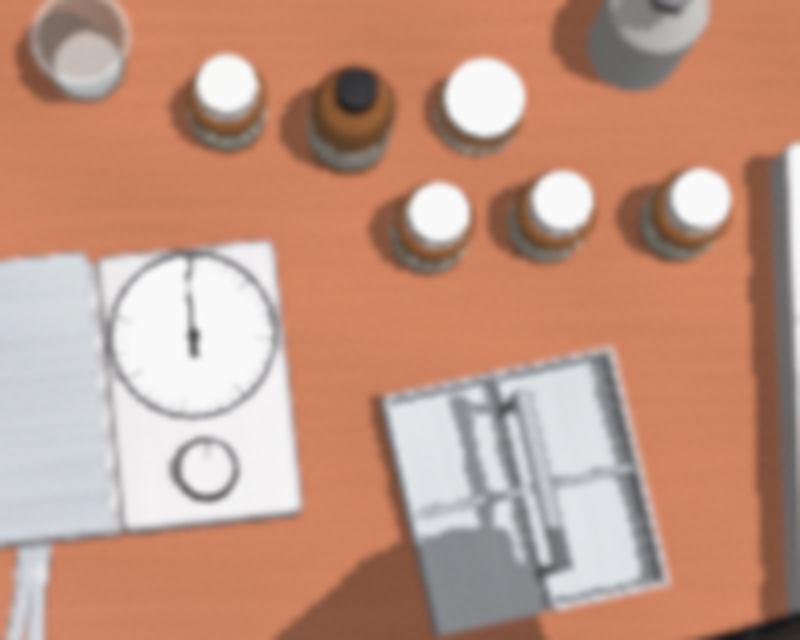

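View pics/c3.png

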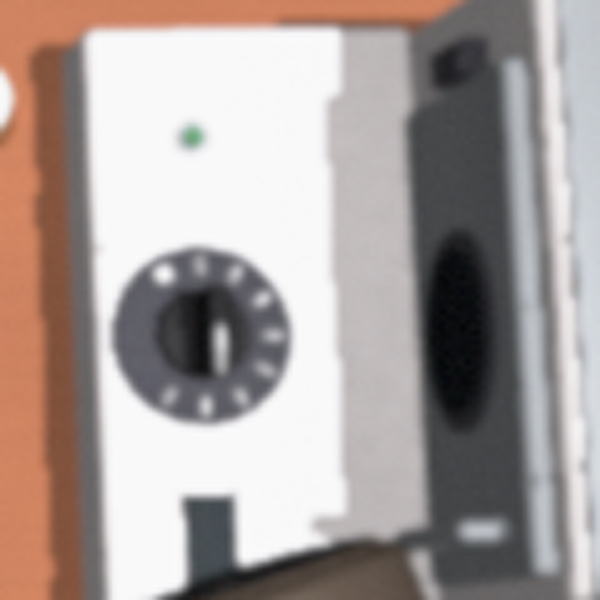

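```bash
cat > m1.py <<'E'
from h import *
p=cam('top')
f1=lambda u,v,z: px2w(p,190+u/5,180+v/5,z)
f2=lambda u,v,z: px2w(p,250+u/4,150+v/4,z)
f3=lambda u,v,z: px2w(p,430+u/5,180+v/5,z)
print('pan',[f1(u,v,.088).round(4)[:2] for u,v in [(60,205),(405,165),(450,515),(92,550)]])
print('deck',[f1(u,v,.062).round(4)[:2] for u,v in [(422,172),(638,152),(677,487),(455,513)]])
print('dial',f1(541,270,.065).round(4),'knob',f1(557,437,.092).round(4))
c=np.array([f2(u,v,.045) for u,v in [(382,398),(612,350),(668,580),(437,632)]]);print('carrier',c.round(4),c.mean(0))
for i in range(4): d=c[(i+1)%4]-c[i]; print(np.linalg.norm(d),np.degrees(np.arctan2(d[1],d[0])))
print('handle',f2(525,392,.147).round(4),f2(550,565,.147).round(4))
for n,u,v,z in [('bA',227,84,.108),('b',438,212,.108),('c',562,203,.108),('d',699,198,.108),('jar',484,97,.062),('reag',356,90,.156),('beaker',80,45,.09)]: print(n,f2(u,v,z).round(4))
print('disc',f3(203,335,.085).round(4),'off',f3(163,273,.085).round(4),'m4',f3(275,335,.085).round(4), 'bartop',f3(216,330,.117).round(4))
print('ledge corners', f3(88,30,.075).round(4), f3(103,590,.075).round(4))
E
python3 m1.py
```

```text
pan [array([0.5792, 0.4087]), array([0.5971, 0.2117]), array([0.3969, 0.1898]), array([0.3826, 0.3909])]
deck [array([0.5973, 0.2036]), array([0.6058, 0.0781]), array([0.411 , 0.0612]), array([0.3996, 0.1882])]
dial [0.5377 0.1359 0.065 ] knob [0.4389 0.1286 0.092 ]
carrier [[ 4.915e-01  1.000e-04  4.500e-02]
 [ 5.222e-01 -1.683e-01  4.500e-02]
 [ 3.547e-01 -2.006e-01  4.500e-02]
 [ 3.221e-01 -3.340e-02  4.500e-02]] [ 0.42264215 -0.10055631  0.045     ]
0.17123647179610793 -79.67794747434071
0.17052268862849654 -169.10313504496955
0.17028553184943035 101.04423089262994
0.17268111903951386 11.209717064151192
handle [ 0.4816 -0.0919  0.147 ] [ 0.3633 -0.1038  0.147 ]
bA [0.7124 0.1065 0.108 ]
b [ 0.6157 -0.0404  0.108 ]
c [ 0.6198 -0.1284  0.108 ]
d [ 0.6209 -0.2255  0.108 ]
jar [ 0.709  -0.0811  0.062 ]
reag [0.694  0.0172 0.156 ]
beaker [0.7485 0.2119 0.09  ]
disc [ 0.4848 -0.3527  0.085 ] off [ 0.5208 -0.3322  0.085 ] m4 [ 0.4837 -0.3936  0.085 ] bartop [ 0.4838 -0.3518  0.117 ]
ledge corners [ 0.6652 -0.3001  0.075 ] [ 0.3428 -0.2898  0.075 ]
```

```bash
python3 - <<'E'
from h import *
d,rv=move_to([.4226,-.1006,.40],-79.1); print(d.round(4),rv.round(4))
a=np.radians(-79.1); y=np.array([np.cos(a),np.sin(a),0]); z=np.cross([0,0,-1],y)
e=np.array([.4226,-.1006,0])-robot.observe()['eef_pos']; print(e@y,e@z)
E
```

```text
[-0.2021 -0.3657 -0.3485] [ 0.2156 -0.      0.0008]
-0.4316594695331859 -0.2622649077863654
```

>>> move_arm:
  targets: [1, -0.05, 0, 0, 0.108, 0, 0, 1, -0.05, 0, 0, 0.108, 0, 0, 1, -0.05, 0, 0, 0, 0, 0, 1, -0.05, 0, 0, 0, 0, 0]

```text
clock: 0.55
eef_pos: [0.2466, -0.5738, 0.4001]
ee_rot: [-92.5, 90.0, 98.4]
wrist_force: [0.3, -0.8, -0.6]
gripper_width: 0.0951
```

>>> move_arm:
  targets: [1, 0, -0.0392, -0.0238, 0, 0, 0, 1, 0, -0.0392, -0.0238, 0, 0, 0, 1, 0, -0.0392, -0.0238, 0, 0, 0, 1, 0, -0.0392, -0.0238, 0, 0, 0, 1, 0, -0.0392, -0.0238, 0, 0, 0, 1, 0, -0.0392, -0.0238, 0, 0, 0, 1, 0, -0.0392, -0.0238, 0, 0, 0, 1, 0, -0.0392, -0.0238, 0, 0, 0, 1, 0, -0.0392, -0.0238, 0, 0, 0, 1, 0, -0.0392, -0.0238, 0, 0, 0, 1, 0, -0.0392, -0.0238, 0, 0, 0]

```text
clock: 1.65
eef_pos: [0.4226, -0.0995, 0.3981]
ee_rot: [137.2, 90.0, -31.9]
wrist_force: [0.9, -0.6, 0.1]
gripper_width: 0.0949
```

```bash
python3 - <<'E'
from h import *
print(robot.observe()['eef_pos'],robot.observe()['q'].round(1))
im=imaging.grab_frame('wrist'); cv2.imwrite('pics/w1.png',im[:,:,::-1])
im=imaging.grab_frame('top'); cv2.imwrite('pics/t1.png',im[:,:,::-1]); crop(im,430,170,560,310,5,'t1c.png')
print(cam('wrist'))
E
```

```text
[ 0.4226151  -0.09949768  0.39808802] [-22.    2.7  94.8  -0.   82.5  57.2]
{'fx': 380.8746152690539, 'fy': 380.8746152690539, 'cx': 328.1533847231758, 'cy': 240.2376815836319, 'position': array([ 0.50548946, -0.08166279,  0.58439343]), 'attitude': array([ 1.62702921e+02,  7.71250671e-02, -7.88156997e+01])}
```

View pics/w1.png

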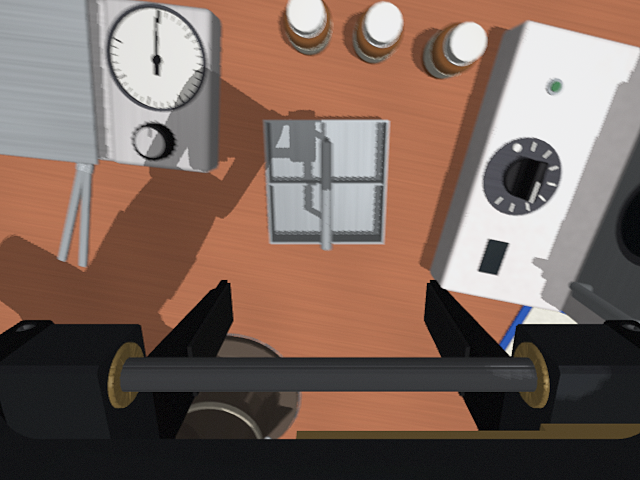

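View pics/t1c.png

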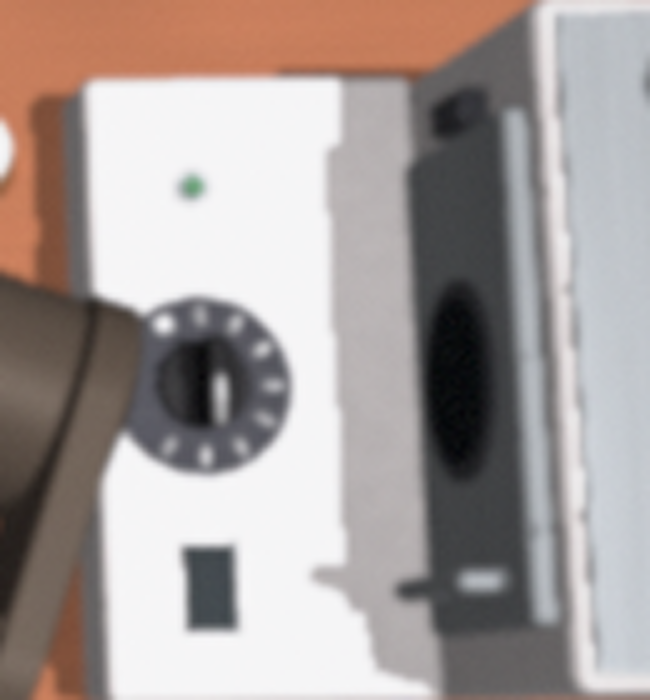

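```bash
python3 - <<'E'
from h import *
im=cv2.imread('pics/w1.png')[:,:,::-1]
crop(im,250,105,400,255,5,'w1a.png'); crop(im,80,0,230,180,4,'w1b.png'); crop(im,470,110,570,230,5,'w1c.png'); 
E
```

```text
(no output)
```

View pics/w1a.png

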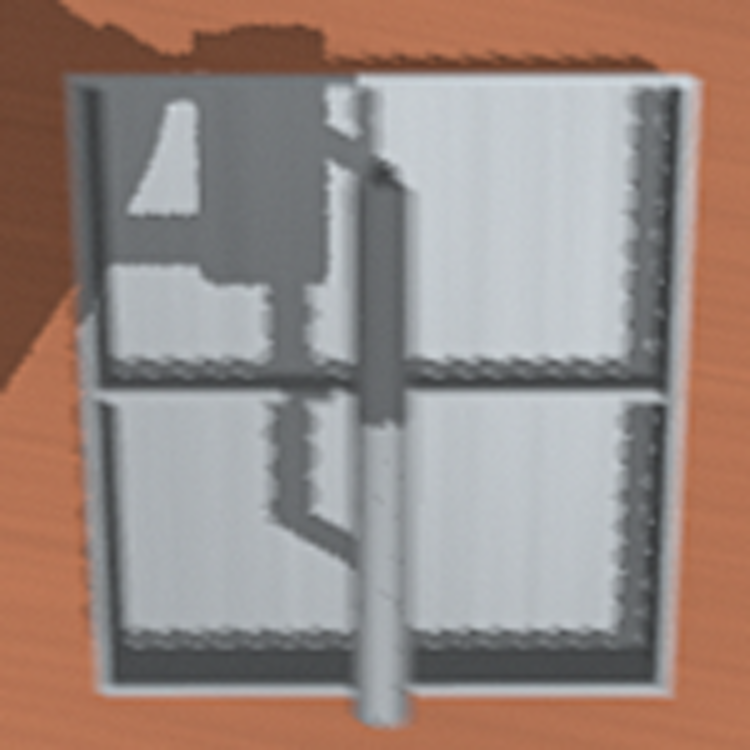

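View pics/w1b.png

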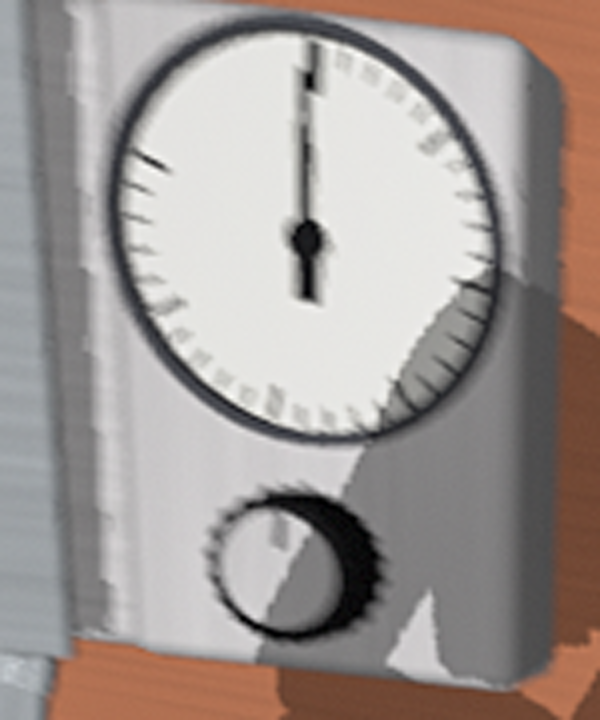

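View pics/w1c.png

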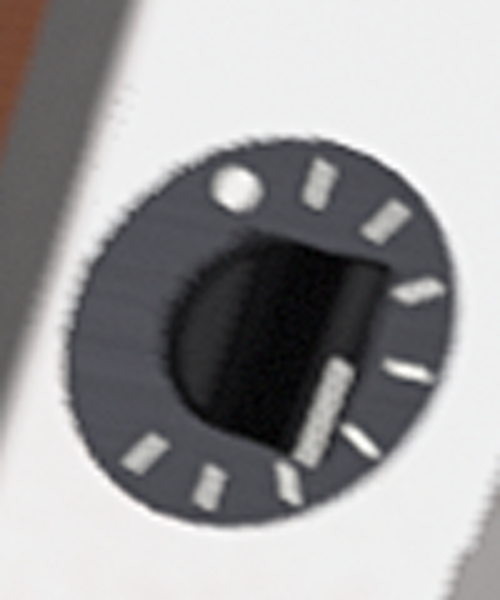

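```bash
python3 - <<'E'
from h import *
p=cam('wrist')
f=lambda u,v,z: px2w(p,250+u/5,105+v/5,z)
c=np.array([f(u,v,.045) for u,v in [(68,78),(699,78),(674,694),(100,692)]]);print('carrier',c.round(4),c.mean(0))
for i in range(4): d=c[(i+1)%4]-c[i]; print(np.linalg.norm(d),np.degrees(np.arctan2(d[1],d[0])))
h=[f(382,175,.147),f(384,722,.147)]; d=h[0]-h[1]; print('handle',h,np.linalg.norm(d),np.degrees(np.arctan2(d[1],d[0])),(h[0]+h[1])/2)
g=lambda u,v,z: px2w(p,80+u/4,v/4,z)
print('dial',g(306,237,.065),'tip',g(311,80,.065),'knobtop',g(281,570,.092))
k=lambda u,v,z: px2w(p,470+u/5,110+v/5,z)
print('disc',k(261,333,.085))
for n,(u,v) in zip('o12345678',[(237,188), (320,183), (385,222), (418,291), (408,370), (362,442), (288,485), (210,487), (145,453)]):
    x=k(u,v,.085); print(n,x.round(4), )
M=np.array([k(u,v,.085)[:2] for u,v in [(237,188), (320,183), (385,222), (418,291), (408,370), (362,442), (288,485), (210,487), (145,453)]])
from scipy.optimize import least_squares
ang=lambda t:np.column_stack([np.cos(t),np.sin(t)])
def r(q): # center, psi
    t=q[2]+np.radians(120-30*np.arange(9)); return (q[:2]+q[3]*ang(t)-M)[1:].ravel()
s=least_squares(r,[.485,-.352,-1.57,.041]); print(s.x,np.degrees(s.x[2]),s.cost)
E
```

```text
carrier [[ 0.4897  0.0049  0.045 ]
 [ 0.5228 -0.1624  0.045 ]
 [ 0.3515 -0.1973  0.045 ]
 [ 0.3189 -0.0296  0.045 ]] [ 0.42073836 -0.09609634  0.045     ]
0.1705125366886926 -78.81588964882354
0.17481703801590218 -168.4958017139895
0.17075134586502616 100.99939836918018
0.17426540293790685 11.426985535993076
handle [array([ 0.4858691 , -0.08295502,  0.147     ]), array([ 0.3600261 , -0.10815184,  0.147     ])] 0.12834071213179915 11.322286155707864 [ 0.4229476  -0.09555343  0.147     ]
dial [0.5366405  0.14303026 0.065     ] tip [0.58060234 0.14425182 0.065     ] knobtop [0.43754326 0.13309745 0.092     ]
disc [ 0.48729329 -0.34260426  0.085     ]
o [ 0.5212 -0.324   0.085 ]
1 [ 0.5264 -0.3443  0.085 ]
2 [ 0.5204 -0.3641  0.085 ]
3 [ 0.5055 -0.3788  0.085 ]
4 [ 0.4856 -0.3837  0.085 ]
5 [ 0.4651 -0.3787  0.085 ]
6 [ 0.4502 -0.3635  0.085 ]
7 [ 0.4456 -0.3433  0.085 ]
8 [ 0.4511 -0.3232  0.085 ]
[ 0.48579209 -0.34369675 -1.58141495  0.04037114] -90.6084025229019 3.37885938333396e-07
```

```bash
python3 - <<'E'
from h import *
print(robot.observe()['eef_pos'],cam('wrist')['position'],cam('wrist')['attitude'])
im=imaging.grab_frame('wrist'); cv2.imwrite('pics/w2.png',im[:,:,::-1])
a=cv2.imread('pics/w1.png')[:,:,::-1]
for (x0,y0,x1,y1) in [(250,105,400,255),(80,0,230,180),(470,110,570,230)]:
    g1=cv2.cvtColor(a[y0:y1,x0:x1],cv2.COLOR_RGB2GRAY).astype(np.float32);g2=cv2.cvtColor(im[y0:y1,x0:x1],cv2.COLOR_RGB2GRAY).astype(np.float32)
    print(cv2.phaseCorrelate(g1,g2))
E
```

```text
[ 0.4233135  -0.09725331  0.39807113] [ 0.50548946 -0.08166279  0.58439343] [ 1.62702921e+02  7.71250671e-02 -7.88156997e+01]
((2.4934352243082003, 1.4328723447784313), 0.8296406827290853)
((3.9270251997616583, 0.8167168373257425), 0.7299766853827018)
((2.473004398105715, 2.561184070339152), 1.0203073902130126)
```

```bash
python3 - <<'E'
from h import *
im=cv2.imread('pics/w2.png')[:,:,::-1]
print(cam('wrist'))
crop(im,250,105,400,255,5,'w2a.png'); crop(im,80,0,230,180,4,'w2b.png'); crop(im,470,110,570,230,5,'w2c.png');crop(im,270,0,510,90,3,'w2d.png') 
E
```

```text
{'fx': 380.8746152690539, 'fy': 380.8746152690539, 'cx': 328.1533847231758, 'cy': 240.2376815836319, 'position': array([ 0.50514191, -0.08355435,  0.58424858]), 'attitude': array([ 1.62669081e+02,  4.06561120e-02, -7.88596386e+01])}
```

View pics/w2a.png

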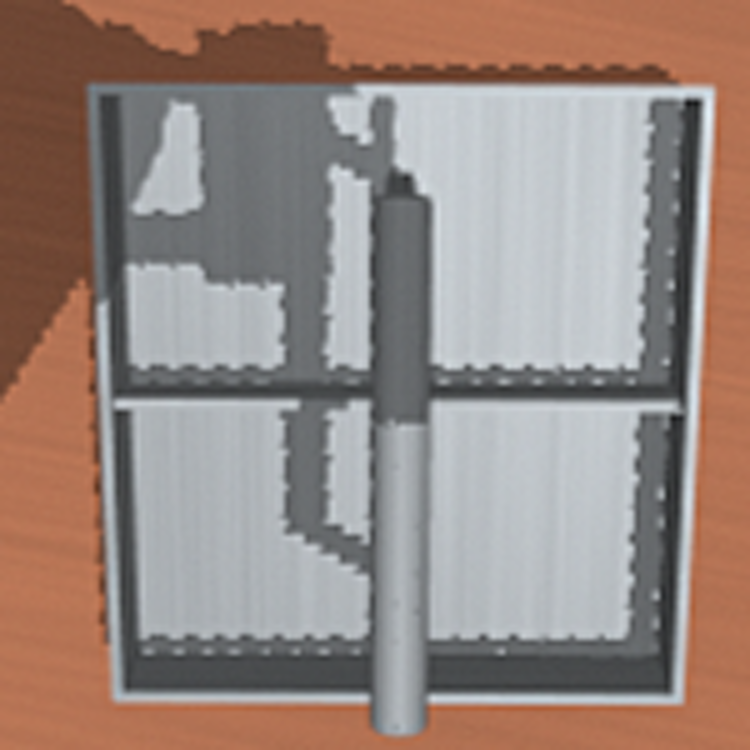

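View pics/w2b.png

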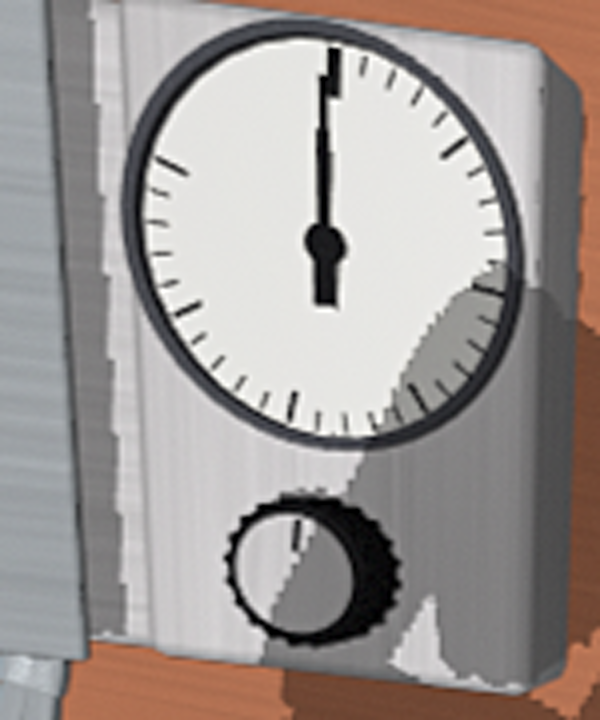

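View pics/w2c.png

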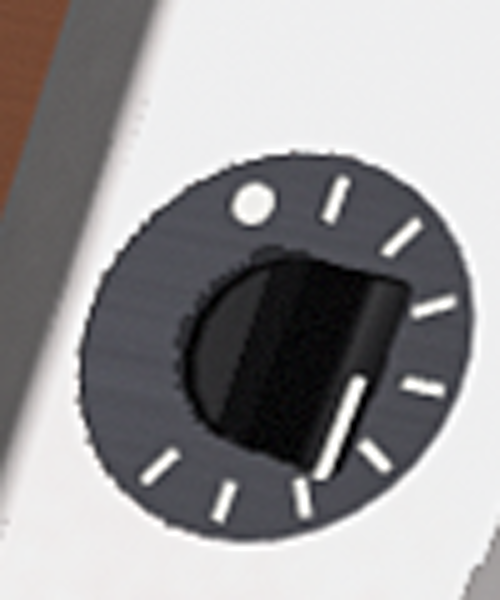

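View pics/w2d.png

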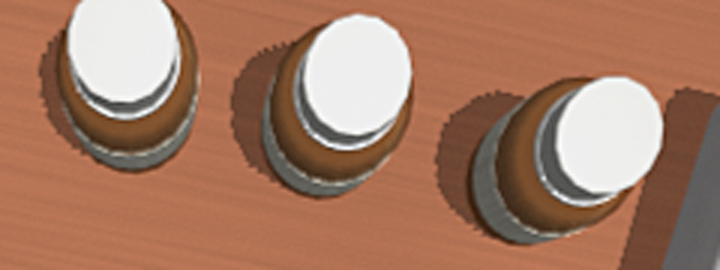

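```bash
cat > m2.py <<'E'
from h import *
from scipy.optimize import least_squares
p=cam('wrist')
f=lambda u,v,z: px2w(p,250+u/5,105+v/5,z)
c=np.array([f(u,v,.045) for u,v in [(88,86),(715,86),(684,702),(114,702)]]);print('carrier',c.round(4),c.mean(0))
for i in range(4): d=c[(i+1)%4]-c[i]; print(np.linalg.norm(d),np.degrees(np.arctan2(d[1],d[0])))
h=[f(403,192,.147),f(398,732,.147)]; d=h[0]-h[1]; print('handle',h,np.linalg.norm(d),np.degrees(np.arctan2(d[1],d[0])),(h[0]+h[1])/2)
g=lambda u,v,z: px2w(p,80+u/4,v/4,z)
print('dial',g(325,242,.065),'tip',g(321,78,.065),'knobtop',g(291,578,.092))
k=lambda u,v,z: px2w(p,470+u/5,110+v/5,z)
M=np.array([k(u,v,.085)[:2] for u,v in [(252,203),(337,199),(402,237),(434,307),(424,387),(376,457),(303,498),(224,502),(160,467)]])
ang=lambda t:np.column_stack([np.cos(t),np.sin(t)])
def r(q): # center, psi
    t=q[2]+np.radians(120-30*np.arange(9)); return (q[:2]+q[3]*ang(t)-M)[1:].ravel()
s=least_squares(r,[.485,-.352,-1.57,.041]); print('sel',s.x,np.degrees(s.x[2]),s.cost)
b=lambda u,v,z: px2w(p,270+u/3,v/3,z)
for u,v in [(120,43),(358,75),(610,135)]: print('bottle',b(u,v,.108))
E
python3 m2.py
```

```text
carrier [[ 0.4882 -0.003   0.045 ]
 [ 0.521  -0.1694  0.045 ]
 [ 0.349  -0.2029  0.045 ]
 [ 0.3161 -0.0364  0.045 ]] [ 0.41856204 -0.10293355  0.045     ]
0.16958520253582776 -78.85955905143024
0.17525665541489455 -168.97238369235
0.16979642139601198 101.15365573873758
0.17529636052411754 10.958606024381286
handle [array([ 0.48263217, -0.09044922,  0.147     ]), array([ 0.3576213 , -0.11407794,  0.147     ])] 0.127224347309762 10.703398342122236 [ 0.42012674 -0.10226358  0.147     ]
dial [0.53592104 0.13469859 0.065     ] tip [0.5812653  0.13883403 0.065     ] knobtop [0.43532438 0.12755622 0.092     ]
sel [ 0.48213907 -0.35137162 -1.58898788  0.04045095] -91.04229945317616 8.81445458649488e-08
bottle [ 0.61202471 -0.04171126  0.108     ]
bottle [ 0.6187481  -0.13026399  0.108     ]
bottle [ 0.61751239 -0.22813241  0.108     ]
```

```bash
python3 - <<'E'
from h import *
d,rv=move_to([.4205,-.1020,.143],-79.05); print(d.round(4),rv.round(4))
E
```

```text
[0.255  0.0023 0.0029] [0.0034 0.     0.    ]
```

>>> move_arm:
  targets: [1, 0.04, 0.0023, 0.0029, 0, 0, 0, 1, 0.045, 0, 0, 0, 0, 0, 1, 0.045, 0, 0, 0, 0, 0, 1, 0.045, 0, 0, 0, 0, 0, 1, 0.04, 0, 0, 0, 0, 0, 1, 0.03, 0, 0, 0, 0, 0, 1, 0.01, 0, 0, 0, 0, 0, 1, 0, 0, 0, 0, 0, 0]

```text
clock: 2.6
eef_pos: [0.4196, -0.1048, 0.1424]
ee_rot: [-30.1, 89.9, 160.7]
wrist_force: [0.5, -0.4, 0.1]
gripper_width: 0.0949
```

```bash
python3 - <<'E'
from h import *
im=imaging.grab_frame('wrist'); cv2.imwrite('pics/w3.png',im[:,:,::-1])
d,rv=move_to([.4205,-.1020,.143],-79.05); print(d.round(4),rv.round(4))
E
```

```text
[ 0.0005 -0.0028 -0.0008] [-0.0022  0.0002 -0.    ]
```

View pics/w3.png

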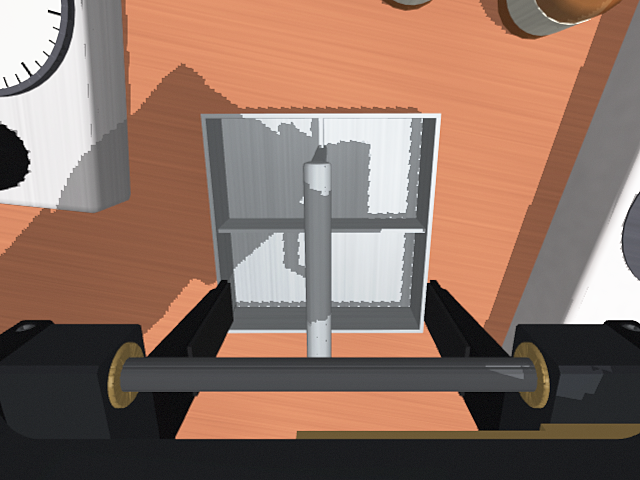

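>>> move_arm:
  targets: [1, 0, -0.0045, 0, 0, 0, 0, 0, 0, 0, 0, 0, 0, 0, 0, 0, 0, 0, 0, 0, 0, 0, 0, 0, 0, 0, 0, 0, 0, 0, 0, 0, 0, 0, 0, 0, 0, 0, 0, 0, 0, 0, 0, 0, 0, 0, 0, 0, 0, 0, 0, 0, 0, 0, 0, 0]
  newtons: 40

```text
clock: 3.45
eef_pos: [0.4192, -0.0998, 0.143]
ee_rot: [54.4, 90.0, -114.8]
wrist_force: [0.1, -0.2, -0.2]
gripper_width: 0.0446
```

>>> move_arm:
  targets: [0, 0, 0, 0, 0, 0, 0, 0, 0, 0, 0, 0, 0, 0, 0, 0, 0, 0, 0, 0, 0, 0, 0, 0, 0, 0, 0, 0, 0, 0, 0, 0, 0, 0, 0, 0, 0, 0, 0, 0, 0, 0]

```text
clock: 4.05
eef_pos: [0.4192, -0.0998, 0.143]
ee_rot: [98.6, 90.0, -70.5]
wrist_force: [0.5, 0.0, -0.5]
gripper_width: 0.0012
```

```bash
python3 - <<'E'
from h import *
im=imaging.grab_frame('wrist'); cv2.imwrite('pics/w4.png',im[:,:,::-1])
im=imaging.grab_frame('scene'); crop(im,200,120,440,300,3,'s4.png')
s=robot.observe();print(s['eef_pos'],s['wrist_force'],s['gripper_width'])
E
```

```text
[ 0.41923324 -0.09979604  0.14302688] [-0.50814962 -0.34716559  0.13553753] 0.000616651266600565
```

View pics/w4.png

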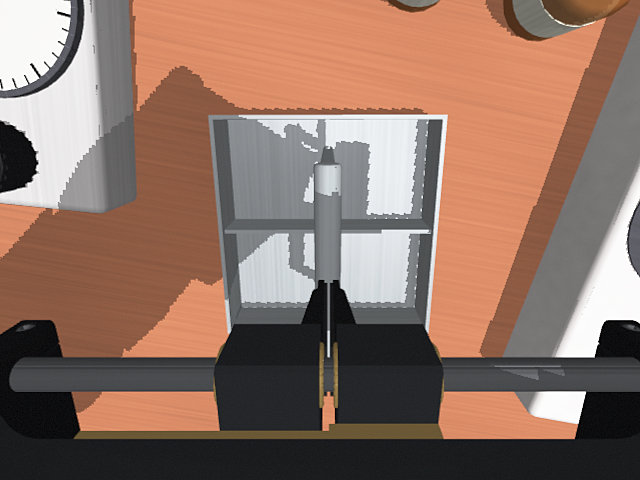

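View pics/s4.png

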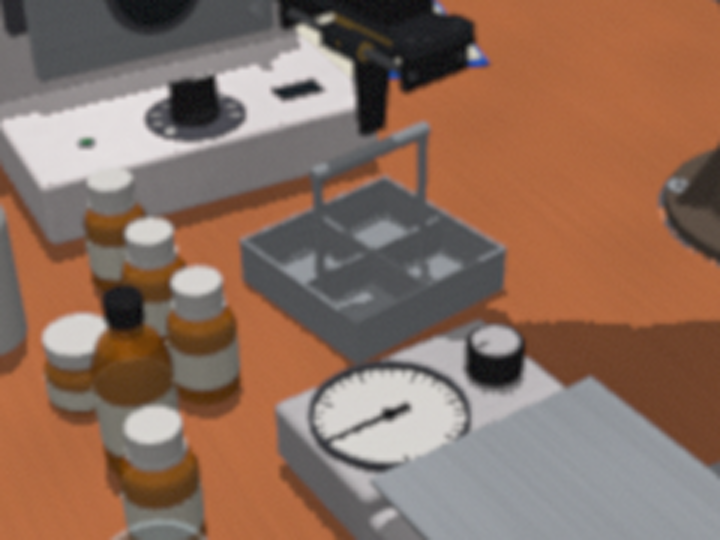

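```bash
python3 - <<'E'
from h import *
p=cam('wrist'); e=robot.observe()['eef_pos']
print(p['position'],p['attitude'],Rm(p['attitude'])[:,2])
for dz in (0,-.003,-.022): print(dz,w2px(p,e+[0,0,dz]))
print(w2px(p,[.4205,-.102,.147]), w2px(p,[.4205,-.102,0]))
t=cam('top'); im=imaging.grab_frame('top'); crop(im,300,180,460,320,5,'t4.png'); 
for dz in (0,.06,-.022): print(dz,w2px(t,e+[0,0,dz]))
sc=cam('scene')
print('scene tip',(w2px(sc,e+[0,0,-.022])-[200,120])*3, 'handle',(w2px(sc,[.4205,-.102,.147])-[200,120])*3)
E
```

```text
[ 0.50157035 -0.08450023  0.32928469] [ 1.62671297e+02  3.32919579e-02 -7.91269475e+01] [-0.29261057 -0.05564038 -0.95461155]
0 [327.39800299 286.19809514]
-0.003 [327.41175327 283.90271215]
-0.022 [327.49066442 270.72979304]
[331.98487373 287.88628415] [330.49496019 218.97653693]
0 [384.94774155 270.79244332]
0.06 [387.61685911 268.98802525]
-0.022 [384.01565711 271.42256543]
scene tip [369.91281644 167.23018841] handle [367.20786944 140.4619729 ]
```

View pics/t4.png

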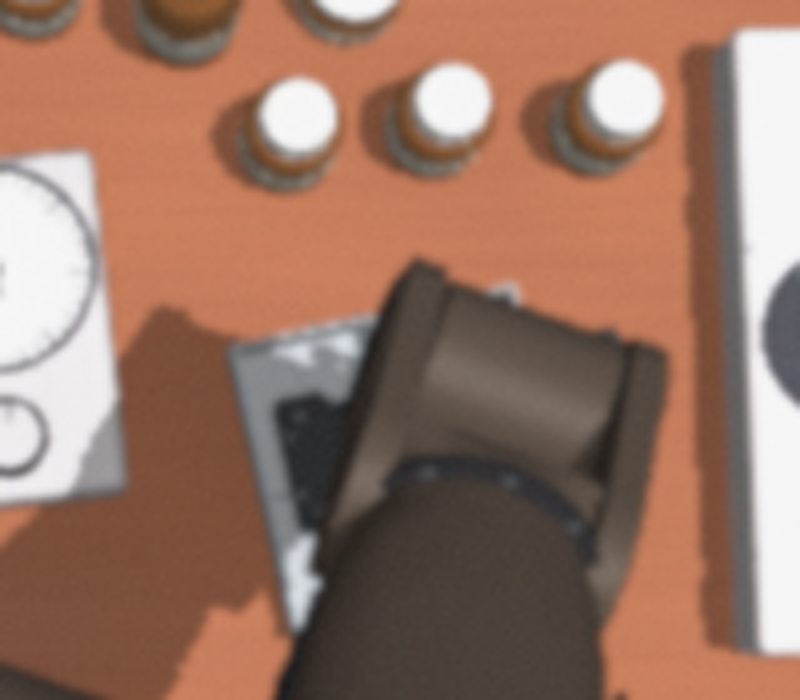

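>>> move_arm:
  targets: [0.7, 0, 0, 0, 0, 0, 0, 0.7, 0, 0, 0, 0, 0, 0, 0.7, 0, 0, 0, 0, 0, 0, 0.7, 0, 0, 0, 0, 0, 0, 0.7, 0, 0, 0, 0, 0, 0, 0.7, 0, 0, 0, 0, 0, 0, 0.7, 0, 0, 0, 0, 0, 0, 0.7, 0, 0, 0, 0, 0, 0]

```text
clock: 5.0
eef_pos: [0.4192, -0.0998, 0.143]
ee_rot: [79.4, 90.0, -89.7]
wrist_force: [0.5, -0.2, -0.1]
gripper_width: 0.059
```

>>> move_arm:
  targets: [0.7, 0.01, 0, 0, 0, 0, 0, 0.7, 0.01, 0, 0, 0, 0, 0, 0.7, 0.01, 0, 0, 0, 0, 0, 0.7, 0, 0, 0, 0, 0, 0, 0.7, 0, 0, 0, 0, 0, 0]

```text
clock: 5.5
eef_pos: [0.4191, -0.0997, 0.1126]
ee_rot: [-29.1, 89.9, 161.8]
wrist_force: [0.2, -0.3, 0.4]
gripper_width: 0.0666
```

```bash
python3 - <<'E'
from h import *
s=robot.observe();print(s['eef_pos'],s['wrist_force'],s['gripper_width'])
im=imaging.grab_frame('wrist'); cv2.imwrite('pics/w5.png',im[:,:,::-1])
im=imaging.grab_frame('scene'); crop(im,230,100,430,250,4,'s5.png')
E
```

```text
[ 0.41910948 -0.09974136  0.11261291] [ 0.17596161 -0.3213486   0.42496387] 0.06655182956037069
```

View pics/w5.png

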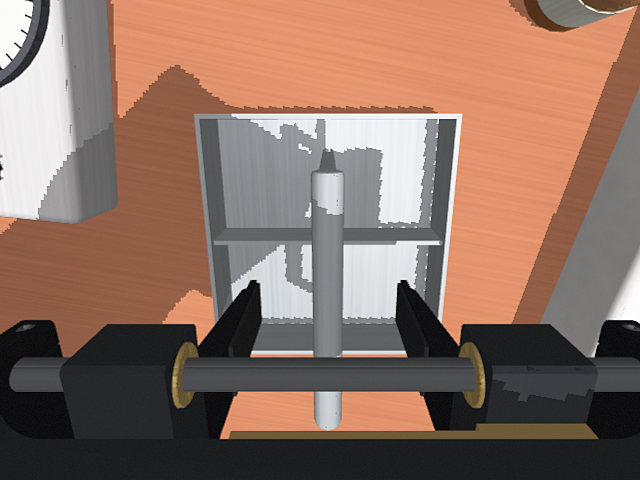

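View pics/s5.png

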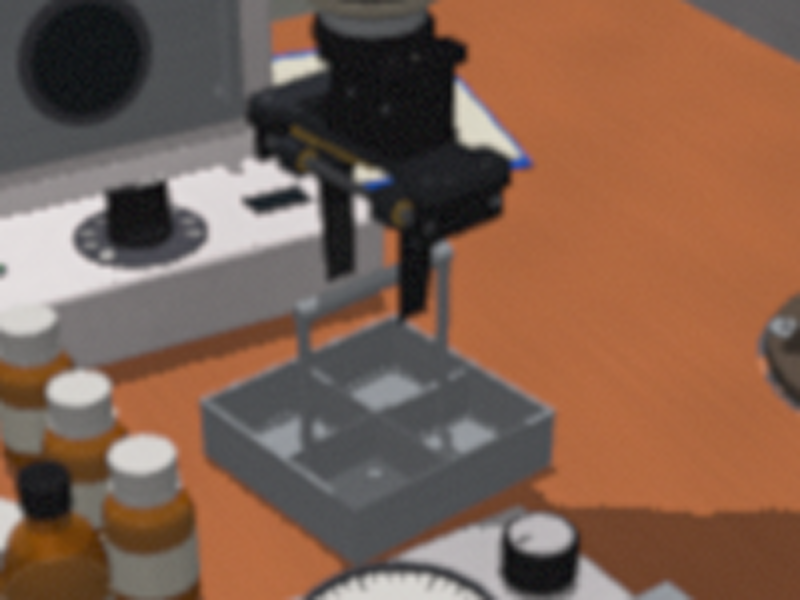

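>>> move_arm:
  targets: [0.7, 0.008, 0, 0, 0, 0, 0, 0, 0, 0, 0, 0, 0, 0, 0, 0, 0, 0, 0, 0, 0, 0, 0, 0, 0, 0, 0, 0, 0, 0, 0, 0, 0, 0, 0, 0, 0, 0, 0, 0, 0, 0, 0, 0, 0, 0, 0, 0, 0, 0, 0, 0, 0, 0, 0, 0, 0, 0, 0, 0, 0, 0, 0]
  newtons: 45

```text
clock: 6.5
eef_pos: [0.4192, -0.0997, 0.105]
ee_rot: [-81.8, 90.0, 109.0]
wrist_force: [-0.3, 2.9, -0.1]
gripper_width: 0.0132
```

>>> move_arm:
  targets: [0, 0, 0, 0, 0, 0, 0, 0, -0.01, 0, 0, 0, 0, 0, 0, -0.02, 0, 0, 0, 0, 0, 0, -0.03, 0, 0, 0, 0, 0, 0, -0.03, 0, 0, 0, 0, 0, 0, -0.03, 0, 0, 0, 0, 0, 0, -0.03, 0, 0, 0, 0, 0, 0, -0.02, 0, 0, 0, 0, 0, 0, 0, 0, 0, 0, 0, 0]

```text
clock: 7.4
eef_pos: [0.4198, -0.1001, 0.2775]
ee_rot: [143.7, 89.7, -25.4]
wrist_force: [0.4, -0.9, -4.4]
gripper_width: 0.0133
```

```bash
python3 - <<'E'
from h import *
s=robot.observe();print(s['eef_pos'],s['wrist_force'],s['gripper_width'],s['q'])
im=imaging.grab_frame('wrist'); cv2.imwrite('pics/w6.png',im[:,:,::-1])
im=imaging.grab_frame('scene'); cv2.imwrite('pics/s6.png',im[:,:,::-1])
E
```

```text
[ 0.41975025 -0.10009423  0.27747203] [ 0.41943376 -0.88917177 -4.42815562] 0.013263692882601687 [-2.21867850e+01  6.96661249e+00  1.08110174e+02 -1.62394332e-02
  6.46642973e+01  5.69436753e+01]
```

View pics/w6.png

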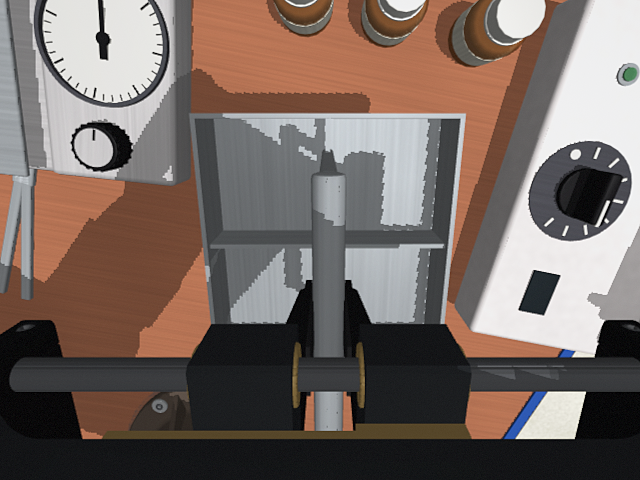

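View pics/s6.png

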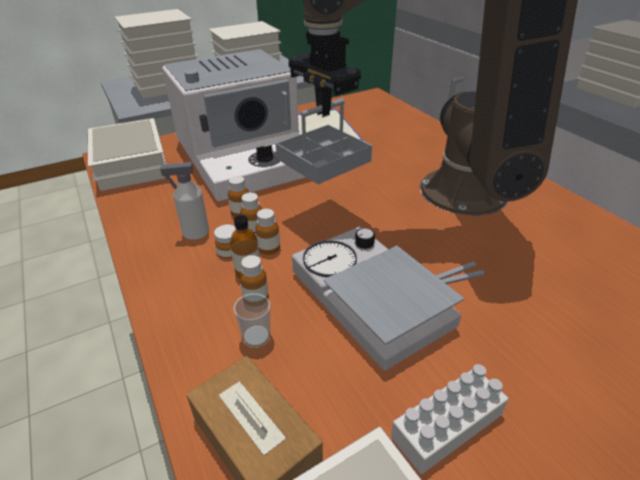

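```bash
python3 - <<'E'
from h import *
d,rv=move_to([.4862,.301,.2775],-85.1); print(d.round(4),rv.round(4))
d,rv=move_to([.4862,.301,.2775],-79.0); print(d.round(4),rv.round(4))
E
```

```text
[-0.003  -0.3807 -0.1419] [0.1042 0.0005 0.    ]
[-0.003  -0.3807 -0.1419] [-0.0022  0.0004  0.0001]
```

>>> move_arm:
  targets: [0, 0, -0.018, -0.0068, 0, 0, 0, 0, 0, -0.0363, -0.0135, 0, 0, 0, 0, 0, -0.0363, -0.0135, 0, 0, 0, 0, 0, -0.0363, -0.0135, 0, 0, 0, 0, 0, -0.0363, -0.0135, 0, 0, 0, 0, 0, -0.0363, -0.0135, 0, 0, 0, 0, 0, -0.0363, -0.0135, 0, 0, 0, 0, 0, -0.0363, -0.0135, 0, 0, 0, 0, 0, -0.0363, -0.0135, 0, 0, 0, 0, 0, -0.0363, -0.0135, 0, 0, 0, 0, 0, -0.0218, -0.0081, 0, 0, 0, 0, 0, -0.0145, -0.0054, 0, 0, 0]

```text
clock: 8.7
eef_pos: [0.4861, 0.3025, 0.2728]
ee_rot: [15.8, 89.8, -153.2]
wrist_force: [-0.5, -0.7, -5.6]
gripper_width: 0.0129
```

>>> move_arm:
  targets: [0, 0, 0, 0, 0.052, 0, 0, 0, 0, 0, 0, 0.052, 0, 0, 0, 0, 0, 0, 0, 0, 0, 0, 0, 0, 0, 0, 0, 0, 0, 0, 0, 0, 0, 0, 0, 0, 0, 0, 0, 0, 0, 0]

```text
clock: 9.3
eef_pos: [0.4866, 0.3009, 0.2749]
ee_rot: [55.5, 90.0, -119.6]
wrist_force: [0.7, -0.3, -5.4]
gripper_width: 0.0129
```

```bash
python3 - <<'E'
from h import *
s=robot.observe();print(s['eef_pos'],s['wrist_force'],s['gripper_width'],s['q'])
im=imaging.grab_frame('wrist'); cv2.imwrite('pics/w7.png',im[:,:,::-1])
im=imaging.grab_frame('top'); crop(im,190,180,340,300,5,'t7.png')
d,rv=move_to([.4862,.301,.2775],-85.1); print(d.round(4),rv.round(4))
E
```

```text
[0.48660429 0.30090553 0.27489126] [ 0.67792575 -0.28840023 -5.37264527] 0.012881340742781883 [ 2.51214051e+01  1.98264161e+01  9.08369807e+01 -8.25940137e-03
  6.93475090e+01  1.10182543e+02]
[-0.0025 -0.      0.0004] [ 0.0005 -0.     -0.0001]
```

View pics/w7.png

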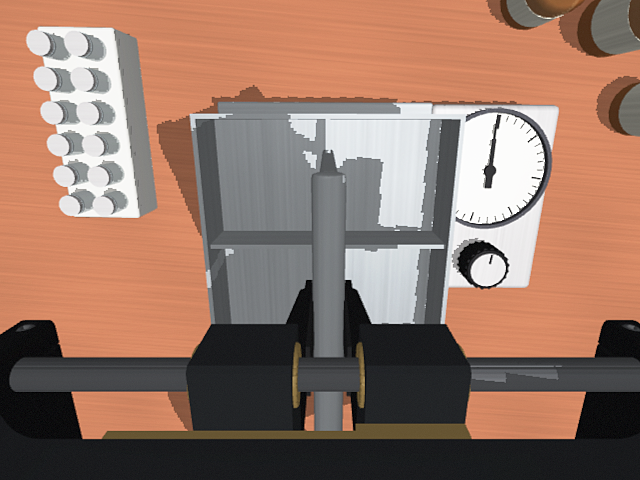

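View pics/t7.png

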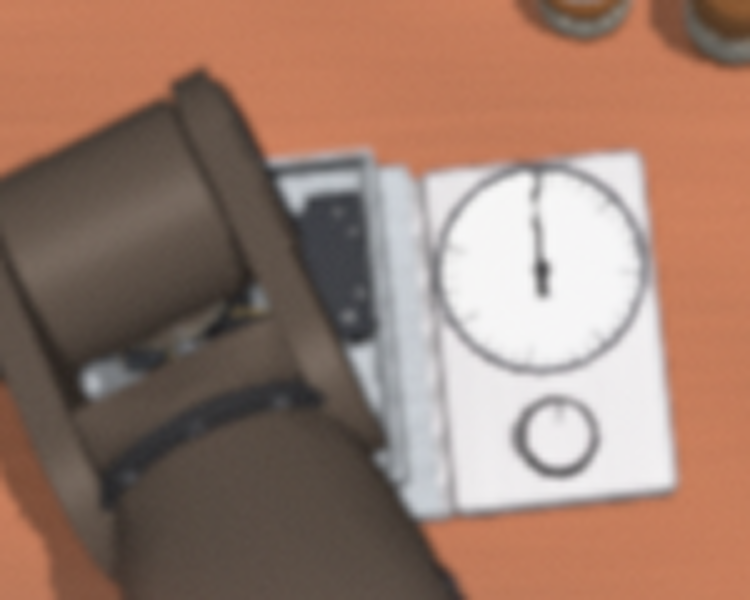

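```bash
python3 - <<'E'
from h import *
im=cv2.imread('pics/w7.png')[:,:,::-1]
crop(im,180,80,480,200,2.6,'w7a.png'); crop(im,430,90,570,300,3,'w7b.png')
E
```

```text
(no output)
```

View pics/w7a.png

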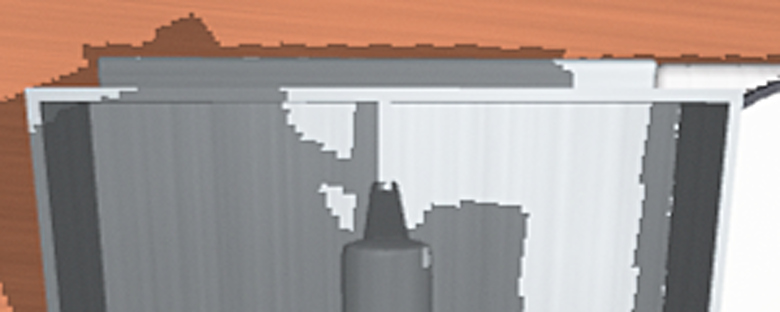

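View pics/w7b.png

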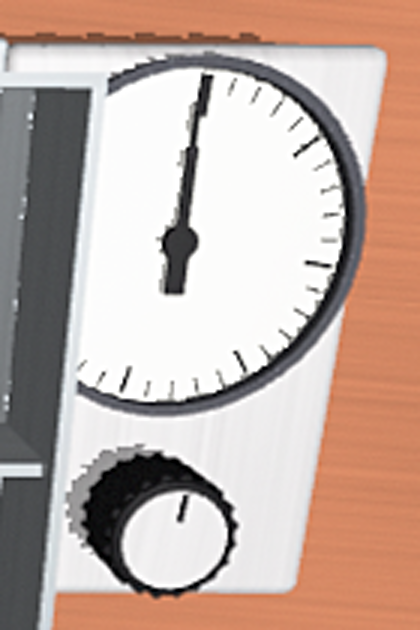

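```bash
python3 - <<'E'
from h import *
p=cam('wrist')
a=px2w(p,217.7,101.9,.088); b=px2w(p,432.7,103.1,.088); d=a-b
print(a,b,np.linalg.norm(d),np.degrees(np.arctan2(d[1],d[0]))-90)
yaw=np.degrees(np.arctan2(d[1],d[0]))-90
for yw in (yaw,4.9,):
  Rz=R.from_euler('z',yw,degrees=True).as_matrix()
  print('pan c',((a+b)/2-Rz@[.1,0,0]))
  D=px2w(p,489.7,170.3,.064);K=px2w(p,489.3,270,.092)
  print('dial->',D,D+Rz@[-.035,.170,0],'knob',K,K+Rz@[.064,.170,0])
d=D-K;print(np.degrees(np.arctan2(d[1],d[0])))
# carrier rim
for z in (.205,.213,.22):
  c=[px2w(p,180+u/2.6,80+v/2.6,z) for u,v in [(27,91),(743,91)]]; print(z,np.linalg.norm(c[0]-c[1]),(c[0]+c[1])/2-Rz@[.088,0,0])
E
```

```text
[0.57847321 0.41076357 0.088     ] [0.59446211 0.21307557 0.088     ] 0.1983335333743552 4.623989262700974
pan c [0.48679314 0.30385794 0.088     ]
dial-> [0.53639888 0.13739596 0.064     ] [0.48780803 0.30402108 0.064     ] knob [0.43743768 0.12803963 0.092     ] [0.48752461 0.30264575 0.092     ]
pan c [0.48683313 0.30337788 0.088     ]
dial-> [0.53639888 0.13739596 0.064     ] [0.48700591 0.30378507 0.064     ] knob [0.43743768 0.12803963 0.092     ] [0.4866829  0.30288501 0.092     ]
5.401003578358198
0.205 0.17602323772744788 [0.48633779 0.30062154 0.205     ]
0.213 0.17052777228001162 [0.48621744 0.30060437 0.213     ]
0.22 0.16571924001350496 [0.48611214 0.30058935 0.22      ]
```

>>> move_arm:
  targets: [0, 0.01, -0.0016, -0.0011, 0, 0, 0, 0, 0.02, 0, 0, 0, 0, 0, 0, 0.02, 0, 0, 0, 0, 0, 0, 0.015, 0, 0, 0, 0, 0, 0, 0.01, 0, 0, 0, 0, 0, 0, 0, 0, 0, 0, 0, 0, 0, 0.002, 0, 0, 0, 0, 0, 0, 0, 0, 0, 0, 0, 0]

```text
clock: 10.2
eef_pos: [0.4878, 0.303, 0.1985]
ee_rot: [-165.2, 89.9, 19.7]
wrist_force: [1.2, -0.6, -4.4]
gripper_width: 0.0131
```

>>> move_arm:
  targets: [0, 0.002, 0, 0, 0, 0, 0, 0, 0.002, 0, 0, 0, 0, 0, 0, 0, 0, 0, 0, 0, 0]

```text
clock: 10.5
eef_pos: [0.4875, 0.3028, 0.1939]
ee_rot: [85.6, 90.0, -89.5]
wrist_force: [-0.6, -1.2, -4.4]
gripper_width: 0.0132
```

>>> move_arm:
  targets: [0, 0.002, 0, 0, 0, 0, 0, 0, 0, 0, 0, 0, 0, 0]

```text
clock: 10.7
eef_pos: [0.4876, 0.3029, 0.192]
ee_rot: [-151.4, 90.0, 33.5]
wrist_force: [0.3, 0.4, -3.0]
gripper_width: 0.013
```

>>> move_arm:
  targets: [0, 0.002, 0, 0, 0, 0, 0, 0, 0.001, 0, 0, 0, 0, 0, 0, 0, 0, 0, 0, 0, 0]

```text
clock: 11.0
eef_pos: [0.4876, 0.303, 0.1891]
ee_rot: [-141.8, 90.0, 43.1]
wrist_force: [-1.1, 2.5, -1.4]
gripper_width: 0.0126
```

>>> move_arm:
  targets: [0, 0.001, 0, 0, 0, 0, 0, 0, 0, 0, 0, 0, 0, 0, 0.1, 0, 0, 0, 0, 0, 0, 0.2, 0, 0, 0, 0, 0, 0, 0.3, 0, 0, 0, 0, 0, 0, 0.4, 0, 0, 0, 0, 0, 0, 0.6, 0, 0, 0, 0, 0, 0, 0.7, 0, 0, 0, 0, 0, 0, 0.7, 0, 0, 0, 0, 0, 0]

```text
clock: 11.9
eef_pos: [0.4876, 0.3027, 0.188]
ee_rot: [111.8, 90.0, -63.3]
wrist_force: [0.6, -0.8, -0.1]
gripper_width: 0.0538
```

>>> move_arm:
  targets: [0.7, -0.02, 0, 0, 0, 0, 0, 0.7, -0.04, 0, 0, 0, 0, 0, 1, -0.05, 0, 0, 0, 0, 0, 1, -0.05, 0, 0, 0, 0, 0, 1, -0.03, 0, 0, 0, 0, 0, 1, 0, 0, 0, 0, 0, 0, 1, 0, 0, 0, 0, 0, 0]

```text
clock: 12.6
eef_pos: [0.4874, 0.3028, 0.3778]
ee_rot: [171.2, 90.0, -3.8]
wrist_force: [-0.3, 0.9, -0.4]
gripper_width: 0.0942
```

```bash
python3 - <<'E'
from h import *
s=robot.observe();print(s['eef_pos'],s['wrist_force'],s['gripper_width'],s['q'])
im=imaging.grab_frame('wrist'); cv2.imwrite('pics/w8.png',im[:,:,::-1])
E
```

```text
[0.48741058 0.30275282 0.37784361] [-0.34470718  0.86126742 -0.38049268] 0.09423966293193631 [ 2.52560478e+01  1.65571201e+01  8.04417921e+01 -9.59328835e-03
  8.29839748e+01  1.10337879e+02]
```

View pics/w8.png

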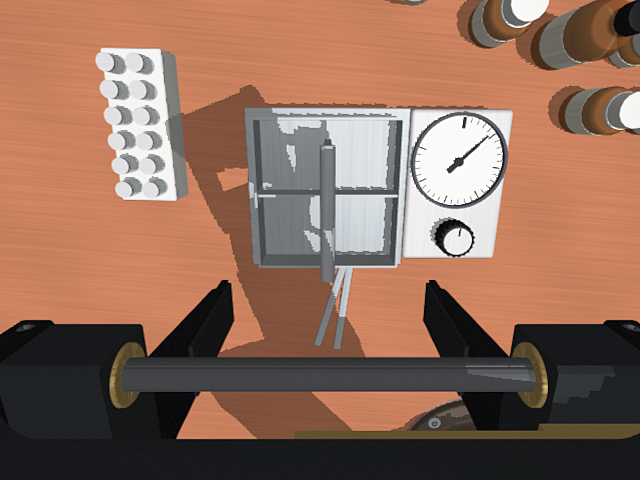

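```bash
python3 - <<'E'
from h import *
im=cv2.imread('pics/w8.png')[:,:,::-1]
crop(im,235,95,415,285,4,'w8a.png'); crop(im,400,100,520,270,4.5,'w8b.png')
E
```

```text
(no output)
```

View pics/w8a.png

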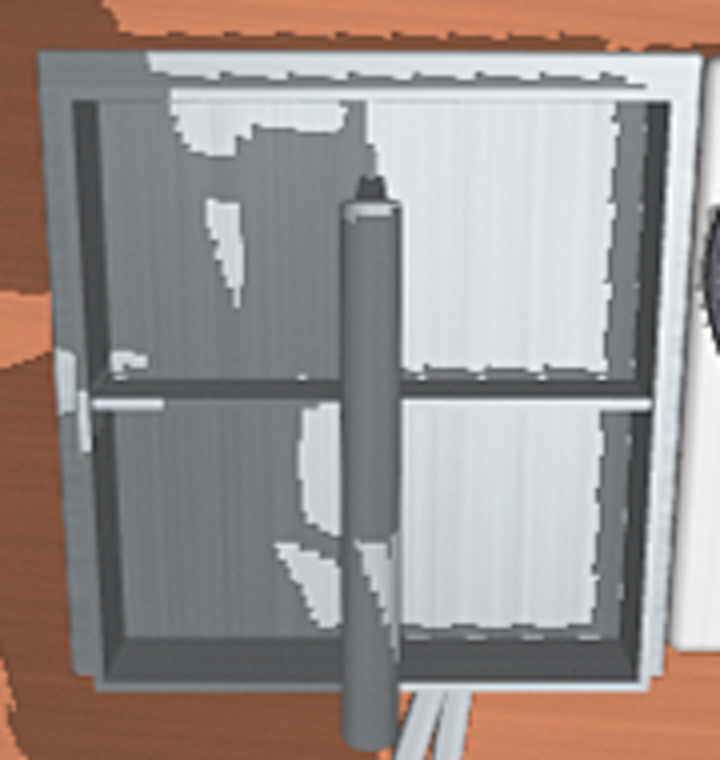

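View pics/w8b.png

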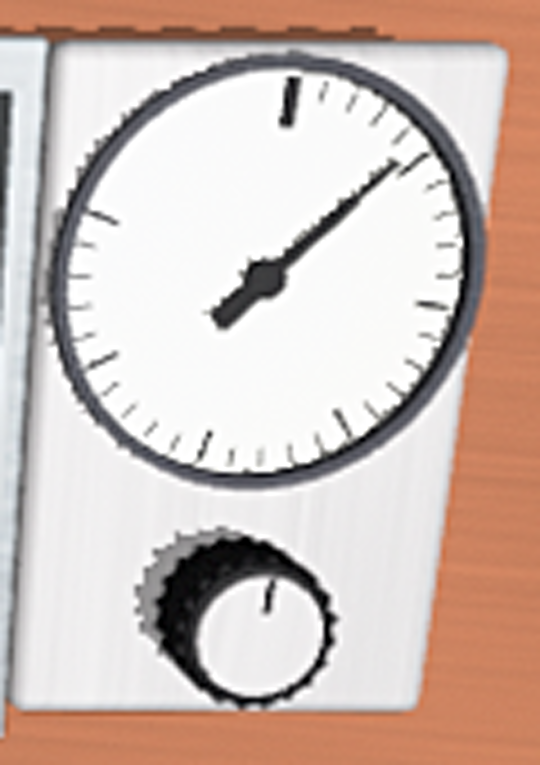

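```bash
python3 - <<'E'
from h import *
p=cam('wrist')
f=lambda u,v,z: px2w(p,235+u/4,95+v/4,z)
a=np.array([f(u,v,.083) for u,v in [(38,52),(703,55),(665,675),(75,675)]]); b=np.array([f(u,v,.128) for u,v in [(70,90),(672,90),(650,690),(95,690)]])
for q in (a,b):
  d=[q[(i+1)%4]-q[i] for i in range(4)]; print(q.mean(0),[round(np.linalg.norm(x),4) for x in d],[round(np.degrees(np.arctan2(x[1],x[0]))%90,2) for x in d])
g=lambda u,v,z: px2w(p,400+u/4.5,100+v/4.5,z)
D=g(265,280,.066);T=g(397,163,.066);Z=g(289,103,.064); D0=g(265,280,.064)
at=lambda x:np.degrees(np.arctan2(x[1],x[0]))
print(D,at(T-D),at(Z-D0),np.linalg.norm(T-D),np.linalg.norm(Z-D0), 'knob',g(263,636,.092))
E
```

```text
[0.48646242 0.30283744 0.083     ] [np.float64(0.1981), np.float64(0.1974), np.float64(0.1987), np.float64(0.1983)] [np.float64(4.67), np.float64(4.92), np.float64(4.91), np.float64(4.75)]
[0.48731119 0.30240236 0.128     ] [np.float64(0.1636), np.float64(0.1749), np.float64(0.1699), np.float64(0.1749)] [np.float64(4.91), np.float64(6.08), np.float64(4.91), np.float64(4.02)]
[0.53479853 0.13761863 0.066     ] -41.2902674574318 2.9105820388267087 0.04660483700208075 0.048531693718129806 knob [0.43683772 0.12817609 0.092     ]
```

>>> move_arm:
  targets: [1, 0, 0.034, 0.013, 0, 0, 0, 1, 0, 0.034, 0.013, 0, 0, 0, 1, 0, 0.034, 0.013, 0, 0, 0, 1, 0, 0.034, 0.013, 0, 0, 0, 1, 0, 0.034, 0.0127, 0, 0, 0]

```text
clock: 13.15
eef_pos: [0.4367, 0.1266, 0.3764]
ee_rot: [6.3, 89.8, -168.7]
wrist_force: [0.9, -0.5, 0.0]
gripper_width: 0.0955
```

>>> move_arm:
  targets: [1, 0.025, 0, 0, -0.142, 0, 0, 1, 0.025, 0, 0, -0.142, 0, 0, 1, 0.025, 0, 0, -0.142, 0, 0, 1, 0.025, 0, 0, -0.142, 0, 0, 1, 0.025, 0, 0, -0.142, 0, 0, 1, 0.025, 0, 0, -0.142, 0, 0, 1, 0.025, 0, 0, -0.142, 0, 0, 1, 0.02, 0, 0, -0.142, 0, 0, 1, 0.02, 0, 0, 0, 0, 0, 1, 0, 0, 0, 0, 0, 0, 1, 0, 0, 0, 0, 0, 0]

```text
clock: 14.25
eef_pos: [0.4372, 0.1278, 0.1626]
ee_rot: [-59.9, 89.9, -169.9]
wrist_force: [1.2, -0.3, 0.1]
gripper_width: 0.0953
```

```bash
python3 - <<'E'
from h import *
s=robot.observe();print(s['eef_pos'],s['wrist_force'],s['gripper_width'],s['q'])
im=imaging.grab_frame('wrist'); cv2.imwrite('pics/w9.png',im[:,:,::-1])
d,rv=move_to([.4374,.1280,.0555],-20); print(d.round(4),rv.round(4))
E
```

```text
[0.43721362 0.12781736 0.16260837] [ 1.18085744 -0.3097131   0.12151978] 0.09534245381989156 [ 7.98047352e+00  1.72184787e+01  1.14592399e+02 -5.67002028e-03
  4.83047665e+01  2.80159561e+01]
[ 1.077e-01 -2.000e-04 -1.000e-04] [-0.0004  0.0003  0.0004]
```

View pics/w9.png

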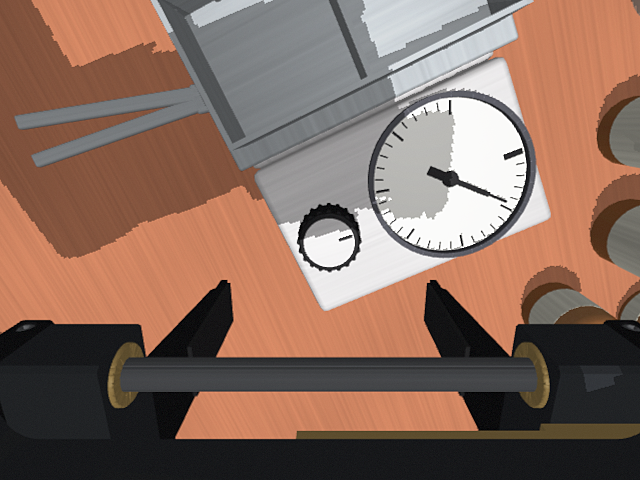

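>>> move_arm:
  targets: [1, 0.03, 0, 0, 0, 0, 0, 1, 0.03, 0, 0, 0, 0, 0, 1, 0.02, 0, 0, 0, 0, 0, 1, 0.015, 0, 0, 0, 0, 0, 1, 0.01, 0, 0, 0, 0, 0, 1, 0, 0, 0, 0, 0, 0, 1, 0, 0, 0, 0, 0, 0]

```text
clock: 15.0
eef_pos: [0.438, 0.1279, 0.0587]
ee_rot: [112.0, 90.0, 2.0]
wrist_force: [0.4, 0.0, 1.2]
gripper_width: 0.0949
```

```bash
python3 - <<'E'
from h import *
s=robot.observe();print(s['eef_pos'],s['wrist_force'],s['gripper_width'],s['q'])
im=imaging.grab_frame('wrist'); cv2.imwrite('pics/w10.png',im[:,:,::-1])
E
```

```text
[0.43803868 0.12794232 0.05865262] [0.4172914  0.01912533 1.2313307 ] 0.09491842222353448 [ 7.98202100e+00  2.73107920e+01  1.20558034e+02 -9.09027008e-03
  3.20851556e+01  2.79909557e+01]
```

View pics/w10.png

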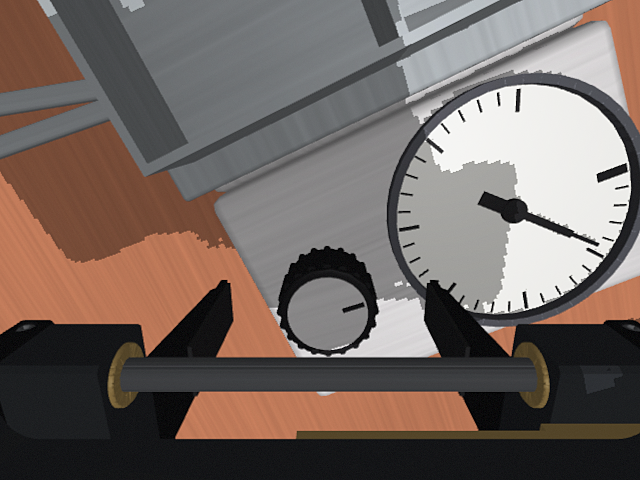

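>>> move_arm:
  targets: [0.2, 0.002, 0, 0, 0, 0, 0, 0.2, 0, 0, 0, 0, 0, 0, 0.2, 0, 0, 0, 0, 0, 0, 0.2, 0, 0, 0, 0, 0, 0, 0.2, 0, 0, 0, 0, 0, 0, 0.2, 0, 0, 0, 0, 0, 0, 0.2, 0, 0, 0, 0, 0, 0, 0.2, 0, 0, 0, 0, 0, 0, 0.2, 0, 0, 0, 0, 0, 0]
  newtons: 30

```text
clock: 15.95
eef_pos: [0.4376, 0.1279, 0.056]
ee_rot: [-8.9, 90.0, -118.9]
wrist_force: [-1.0, -0.1, 1.0]
gripper_width: 0.0439
```

>>> move_arm:
  targets: [0.2, 0, 0, 0, 0.12, 0, 0, 0.2, 0, 0, 0, 0.14, 0, 0, 0.2, 0, 0, 0, 0.14, 0, 0, 0.2, 0, 0, 0, 0.14, 0, 0, 0.2, 0, 0, 0, 0.14, 0, 0, 0.2, 0, 0, 0, 0.14, 0, 0, 0.2, 0, 0, 0, 0.14, 0, 0, 0.2, 0, 0, 0, 0.14, 0, 0, 0.2, 0, 0, 0, 0.14, 0, 0, 0.2, 0, 0, 0, 0.14, 0, 0, 0.2, 0, 0, 0, 0.12, 0, 0, 0.2, 0, 0, 0, 0.04, 0, 0]

```text
clock: 17.15
eef_pos: [0.4363, 0.1304, 0.056]
ee_rot: [-39.5, 89.8, 121.9]
wrist_force: [-8.3, 33.0, 2.6]
gripper_width: 0.0436
```

>>> move_arm:
  targets: [0.2, 0, 0, 0, 0, 0, 0, 0.2, 0, 0, 0, 0, 0, 0, 0.2, 0, 0, 0, 0, 0, 0]

```text
clock: 17.45
eef_pos: [0.4363, 0.1304, 0.056]
ee_rot: [-39.2, 89.8, 122.5]
wrist_force: [-8.2, 31.4, 3.4]
gripper_width: 0.0433
```

```bash
python3 - <<'E'
from h import *
s=robot.observe();print(s['eef_pos'],s['wrist_force'],s['gripper_width'],s['q'])
im=imaging.grab_frame('wrist'); cv2.imwrite('pics/w11.png',im[:,:,::-1])
im=imaging.grab_frame('top'); crop(im,270,195,340,275,8,'t11.png')
E
```

```text
[0.43632675 0.13043986 0.05598128] [-8.169142   31.44167636  3.4287954 ] 0.043343929033245646 [  8.20719139  27.58002938 120.73348183   0.34590997  31.76902481
 116.21811409]
```

View pics/w11.png

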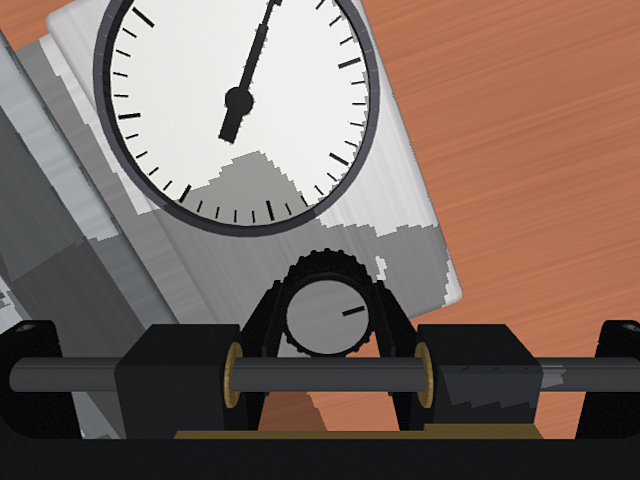

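View pics/t11.png

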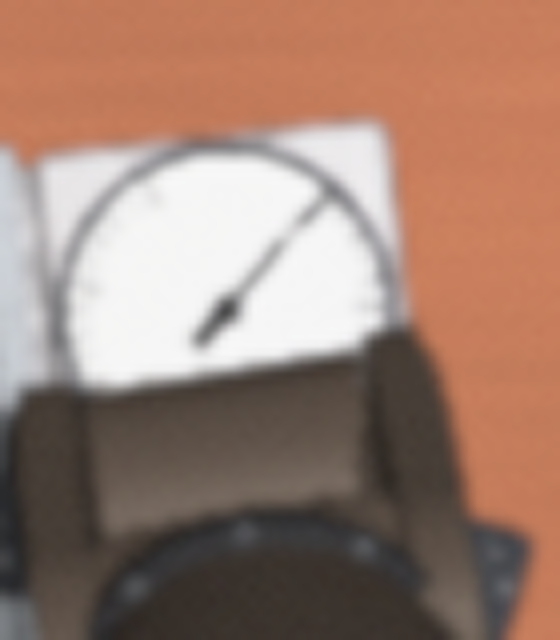

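>>> move_arm:
  targets: [0.55, 0, 0, 0, 0, 0, 0, 0.7, 0, 0, 0, 0, 0, 0, 0.9, 0, 0, 0, 0, 0, 0, 0.9, 0, 0, 0, 0, 0, 0, 0.9, 0, 0, 0, 0, 0, 0, 0.9, -0.02, 0, 0, 0, 0, 0, 0.9, -0.03, 0, 0, 0, 0, 0, 0.9, -0.03, 0, 0, 0, 0, 0, 0.9, -0.02, 0, 0, 0, 0, 0, 0.9, 0, 0, 0, 0, 0, 0, 0.9, 0, 0, 0, 0, 0, 0]

```text
clock: 18.65
eef_pos: [0.4375, 0.1278, 0.1558]
ee_rot: [-169.8, 90.0, -8.0]
wrist_force: [-0.6, 0.3, -0.3]
gripper_width: 0.0855
```

```bash
python3 - <<'E'
from h import *
s=robot.observe();print(s['eef_pos'],s['wrist_force'],s['gripper_width'],s['q'])
im=imaging.grab_frame('wrist'); cv2.imwrite('pics/w12.png',im[:,:,::-1])
print(cam('wrist'))
E
```

```text
[0.43754563 0.12775049 0.15575944] [-0.61042807  0.31039194 -0.32860423] 0.0855385352748313 [ 7.96716267e+00  1.77716486e+01  1.15112314e+02 -7.82171376e-03
  4.70960758e+01  1.16218080e+02]
{'fx': 380.8746152690539, 'fy': 380.8746152690539, 'cx': 328.1533847231758, 'cy': 240.2376815836319, 'position': array([0.5170436 , 0.10055906, 0.34142422]), 'attitude': array([ 1.62603377e+02,  8.77557803e-03, -1.08244156e+02])}
```

View pics/w12.png

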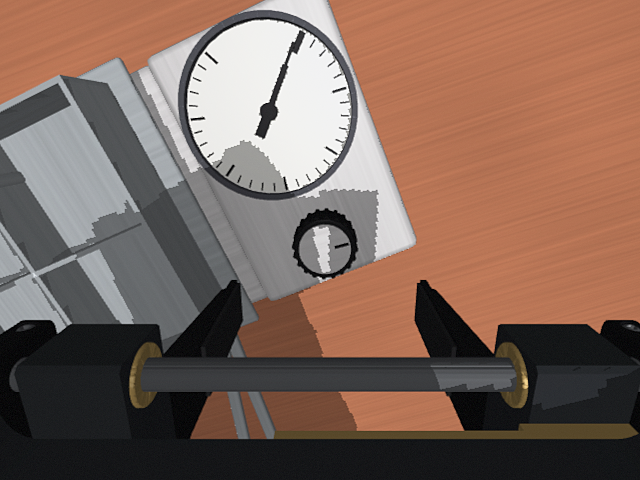

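```bash
python3 - <<'E'
from h import *
im=cv2.imread('pics/w12.png')[:,:,::-1]
crop(im,250,15,330,145,5.5,'w12a.png')
E
```

```text
(no output)
```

View pics/w12a.png

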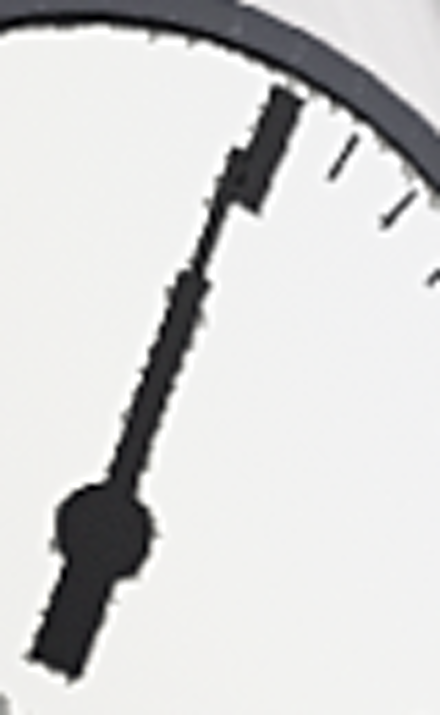

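```bash
python3 - <<'E'
from h import *
im=cv2.imread('pics/w12.png')[:,:,::-1]
crop(im,175,5,365,205,3.9,'w12b.png')
E
```

```text
(no output)
```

View pics/w12b.png

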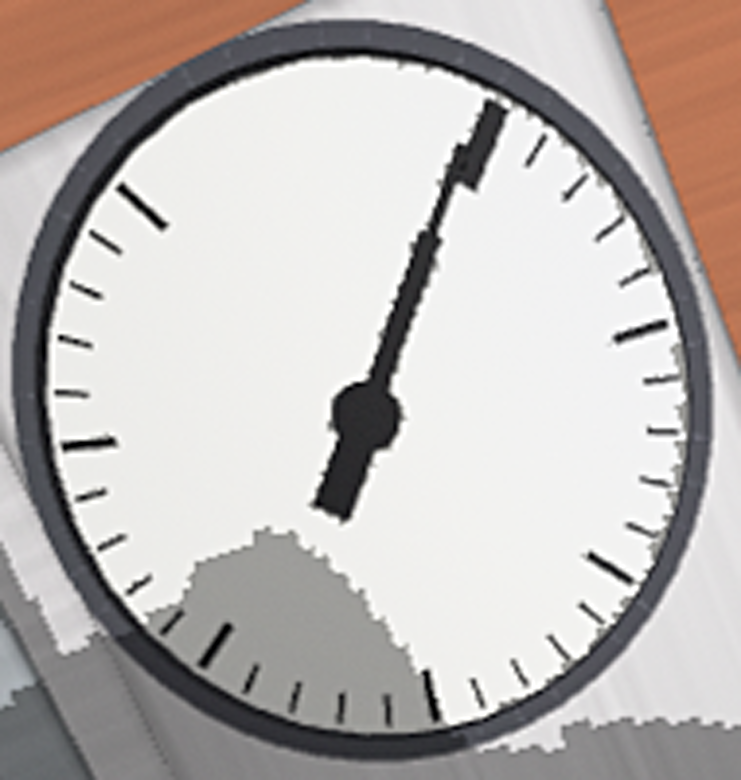

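```bash
cat > dial.py <<'E'
from h import *
from scipy.optimize import least_squares
def fit(f,ticks,zc=.064):
    ks=np.array(sorted(ticks)); W=np.array([f(*ticks[k],zc)[:2] for k in ks])
    maj=(ks%5==0)
    def r(q):
        t=q[2]-q[3]*ks; rad=np.where(maj,q[5],q[4]); return (q[:2]+rad[:,None]*np.column_stack([np.cos(t),np.sin(t)])-W).ravel()*1000
    c0=W.mean(0); a0=np.arctan2(*(W[0]-c0)[::-1])+np.radians(10)*ks[0]
    s=least_squares(r,[*c0,a0,np.radians(10),.048,.046],loss='soft_l1'); return s.x,np.sqrt(np.mean(s.fun**2))
E
python3 - <<'E'
from dial import *
p=cam('wrist'); f=lambda u,v,z: px2w(p,175+u/3.9,5+v/3.9,z)
T={5:(640,332),6:(660,380),7:(661,431),8:(655,482),9:(637,530),10:(610,570),11:(592,614),12:(556,648),13:(519,671),14:(478,691),15:(432,695),16:(389,710),17:(341,708),18:(295,697),19:(252,678),20:(216,645),21:(172,621),22:(139,583),23:(110,543),24:(90,495),25:(90,443),26:(70,393),27:(75,341),28:(86,289),29:(106,241),30:(142,206),1:(537,150),2:(575,187),3:(609,228),4:(634,277)}
x,e=fit(f,T); print(x.round(4),np.degrees(x[2:4]),e)
at=lambda a:np.degrees(np.arctan2(a[1],a[0]))
h=f(366,415,.068); 
print('centre err hub', (h[:2]-x[:2])*1000)
print('pointer hub-tip',at(f(461,148,.068)-h),'tail-tip',at(f(461,148,.068)-f(331,510,.068)), 'mid', at(f(428,237,.068)-h))
print('zero mark', at(f(483,144,.064)[:2]-x[:2]), np.linalg.norm(f(483,144,.064)[:2]-x[:2]))
E
```

```text
[ 0.5354  0.1372 -0.7695  0.1668  0.0521  0.0501] [-44.08904069   9.55751664] 0.1948158944555593
centre err hub [ 0.09924224 -0.25739826]
pointer hub-tip -41.12770251539975 tail-tip -41.30605419957665 mid -40.74214538396629
zero mark -44.370824564155086 0.04842022954122972
```

>>> move_arm:
  targets: [0.9, 0.03, -0.0025, 0, 0, 0, 0, 0.9, 0.03, 0, 0, 0, 0, 0, 0.9, 0.025, 0, 0, 0, 0, 0, 0.9, 0.015, 0, 0, 0, 0, 0, 0.9, 0, 0, 0, 0, 0, 0, 0.2, 0, 0, 0, 0, 0, 0, 0.2, 0, 0, 0, 0, 0, 0, 0.2, 0, 0, 0, 0, 0, 0, 0.2, 0, 0, 0, 0, 0, 0, 0.2, 0, 0, 0, 0, 0, 0, 0.2, 0, 0, 0, 0, 0, 0, 0.2, 0, 0, 0, 0, 0, 0]

```text
clock: 19.9
eef_pos: [0.4385, 0.1302, 0.0562]
ee_rot: [171.7, 90.0, -26.5]
wrist_force: [-0.2, -2.7, 4.6]
gripper_width: 0.0432
```

>>> move_arm:
  targets: [0.2, 0, 0, 0, 0, 0, 0, 0.2, 0, 0, 0, -0.055, 0, 0, 0.2, 0, 0, 0, -0.055, 0, 0, 0.2, 0, 0, 0, 0, 0, 0, 0.2, 0, 0, 0, 0, 0, 0]

```text
clock: 20.4
eef_pos: [0.4385, 0.1302, 0.0562]
ee_rot: [160.2, 90.0, -31.8]
wrist_force: [-0.1, -1.9, 5.2]
gripper_width: 0.0432
```

>>> move_arm:
  targets: [0.55, 0, 0, 0, 0, 0, 0, 0.7, 0, 0, 0, 0, 0, 0, 0.9, 0, 0, 0, 0, 0, 0, 0.9, 0, 0, 0, 0, 0, 0, 0.9, 0, 0, 0, 0, 0, 0, 0.9, -0.02, 0, 0, 0, 0, 0, 0.9, -0.03, 0, 0, 0, 0, 0, 0.9, -0.03, 0, 0, 0, 0, 0, 0.9, -0.02, 0, 0, 0, 0, 0, 0.9, 0, 0, 0, 0, 0, 0, 0.9, 0, 0, 0, 0, 0, 0]

```text
clock: 21.5
eef_pos: [0.4383, 0.1302, 0.1557]
ee_rot: [-174.7, 90.0, -6.6]
wrist_force: [-1.0, -0.3, -0.8]
gripper_width: 0.0855
```

```bash
python3 - <<'E'
from h import *
s=robot.observe();print(s['eef_pos'],s['wrist_force'],s['gripper_width'],s['q'])
im=imaging.grab_frame('wrist'); cv2.imwrite('pics/w13.png',im[:,:,::-1])
crop(im,175,5,365,205,3.9,'w13b.png')
E
```

```text
[0.43826805 0.13024586 0.15572581] [-0.97611405 -0.25734284 -0.82678581] 0.08550939468812221 [ 8.26680686e+00  1.78814897e+01  1.14937012e+02 -6.21500409e-03
  4.71643907e+01  1.10199304e+02]
```

View pics/w13b.png

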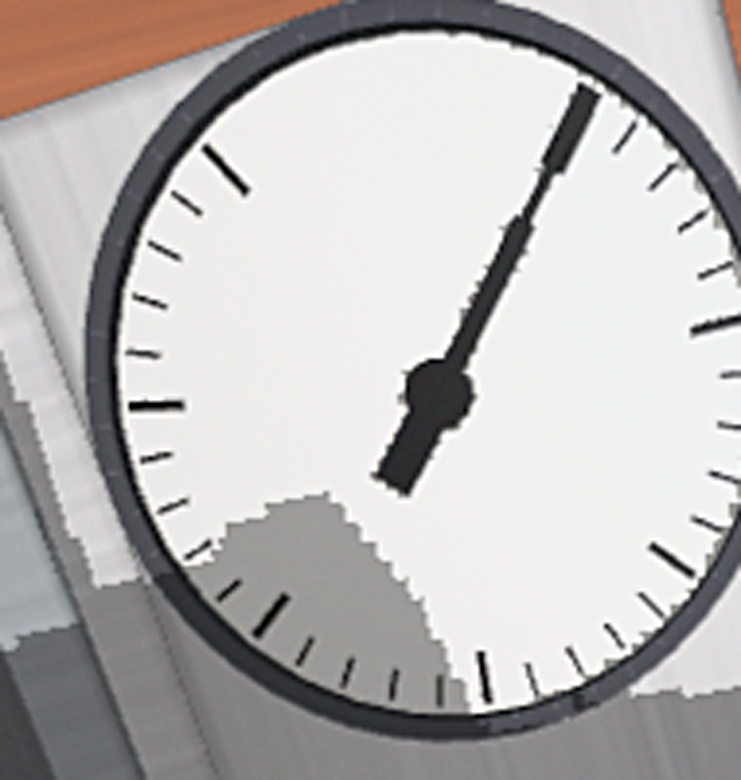

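```bash
python3 - <<'E'
from dial import *
im=cv2.imread('pics/w13.png')[:,:,::-1]; crop(im,265,15,335,140,6,'w13c.png')
p=cam('wrist'); f=lambda u,v,z: px2w(p,175+u/3.9,5+v/3.9,z)
T={9:(705,522),10:(672,561),11:(651,604),12:(615,635),13:(574,660),14:(532,679),15:(485,677),16:(440,691),17:(394,684),18:(348,671),19:(305,650),20:(271,616),21:(230,589),22:(199,550),23:(172,506),24:(155,458),25:(156,406),26:(142,353),27:(149,301),28:(164,251),29:(187,204),30:(226,170),1:(624,137),2:(663,177),3:(692,220),4:(715,270)}
x,e=fit(f,T); print(x.round(4),np.degrees(x[2:4]),e)
at=lambda a:np.degrees(np.arctan2(a[1],a[0]))
h=f(439,395,.068)
print((h[:2]-x[:2])*1000,'pointer',at(f(548,170,.068)-h),at(f(521,225,.068)-h),at(f(548,170,.068)-f(393,485,.068)),'zero',at(f(574,130,.064)[:2]-x[:2]))
E
```

```text
[ 0.5354  0.1372 -0.7117  0.1669  0.0521  0.0502] [-40.77650253   9.56051585] 0.12076480944958427
[-0.25957329 -0.19684964] pointer -40.52689198043226 -40.42892500519125 -40.897373034304735 zero -41.565281719266345
```

View pics/w13c.png

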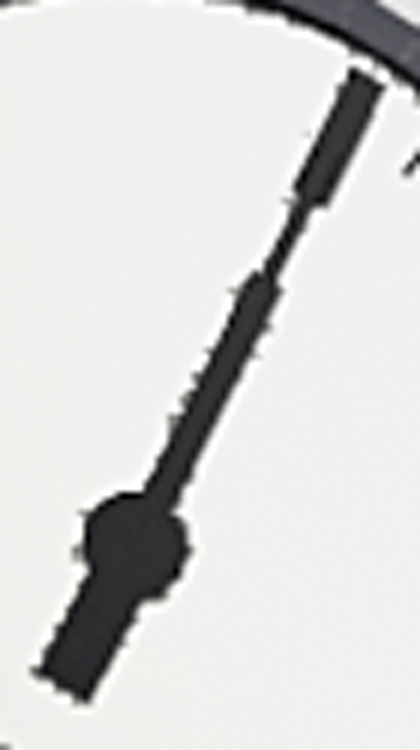

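>>> move_arm:
  targets: [1, -0.04, 0, 0, 0, 0, 0, 1, -0.05, 0, 0, 0, 0, 0, 1, -0.05, 0, 0, 0, 0, 0, 1, -0.04, 0, 0, 0, 0, 0, 1, 0, 0, 0, 0, 0, 0]

```text
clock: 22.05
eef_pos: [0.4399, 0.1305, 0.3394]
ee_rot: [-160.2, 89.6, 7.9]
wrist_force: [0.5, -0.2, -0.9]
gripper_width: 0.0948
```

```bash
python3 - <<'E'
from h import *
s=robot.observe();print(s['eef_pos'],s['wrist_force'],s['gripper_width'],s['q'])
im=imaging.grab_frame('top'); crop(im,250,150,450,310,4,'t14.png'); print(cam('top')['position'])
E
```

```text
[0.43989871 0.13051664 0.33942932] [ 0.52737251 -0.20123165 -0.87815704] 0.09484566940680829 [ 8.26958049e+00  6.64085856e+00  9.89047260e+01 -2.36042247e-03
  7.40923825e+01  1.10199265e+02]
[0.29137532 0.10273469 1.82397372]
```

View pics/t14.png

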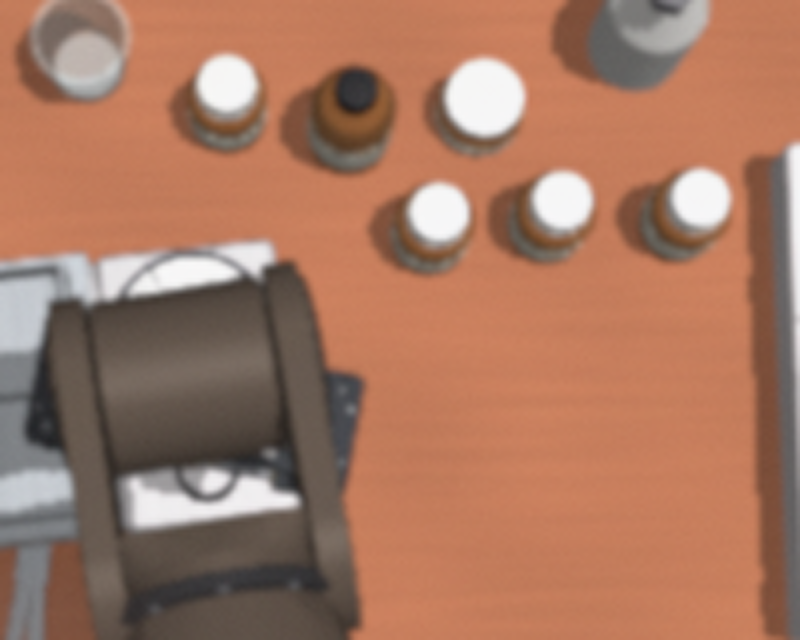

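```bash
python3 - <<'E'
from h import *
d,rv=move_to([.614,-.041,.25],-54); print(d.round(4),rv.round(4))
E
```

```text
[ 0.087   0.1316 -0.2064] [-8.365e-01 -2.400e-03 -2.000e-04]
```

>>> move_arm:
  targets: [1, 0.0145, 0.022, -0.0344, 0, 0, 0, 1, 0.0145, 0.022, -0.0344, 0, 0, 0, 1, 0.0145, 0.022, -0.0344, 0, 0, 0, 1, 0.0145, 0.022, -0.0344, 0, 0, 0, 1, 0.0145, 0.022, -0.0344, 0, 0, 0, 1, 0.0145, 0.0216, -0.0344, 0, 0, 0, 1, 0, 0, 0, -0.14, 0, 0, 1, 0, 0, 0, -0.14, 0, 0, 1, 0, 0, 0, -0.14, 0, 0, 1, 0, 0, 0, -0.14, 0, 0, 1, 0, 0, 0, -0.14, 0, 0, 1, 0, 0, 0, -0.136, 0, 0]

```text
clock: 23.3
eef_pos: [0.6124, -0.0411, 0.2458]
ee_rot: [-45.2, 89.7, 171.1]
wrist_force: [-0.6, -0.0, -0.6]
gripper_width: 0.0951
```

>>> move_arm:
  targets: [1, 0, 0, 0, 0, 0, 0, 1, 0, 0, 0, 0, 0, 0, 1, 0, 0, 0, 0, 0, 0]

```text
clock: 23.6
eef_pos: [0.613, -0.0411, 0.248]
ee_rot: [-44.2, 89.9, 171.6]
wrist_force: [-0.6, -0.6, -1.0]
gripper_width: 0.0949
```

```bash
python3 - <<'E'
from h import *
s=robot.observe();print(s['eef_pos'],s['wrist_force'],s['gripper_width'],s['q'])
im=imaging.grab_frame('wrist'); cv2.imwrite('pics/w15.png',im[:,:,::-1])
E
```

```text
[ 0.61299752 -0.04110236  0.24796227] [-0.58077528 -0.5862412  -1.02080594] 0.09486077359503486 [-9.99255885e+00  2.47715427e+01  8.70955709e+01 -2.42730628e-03
  6.82153288e+01  4.42164602e+01]
```

View pics/w15.png

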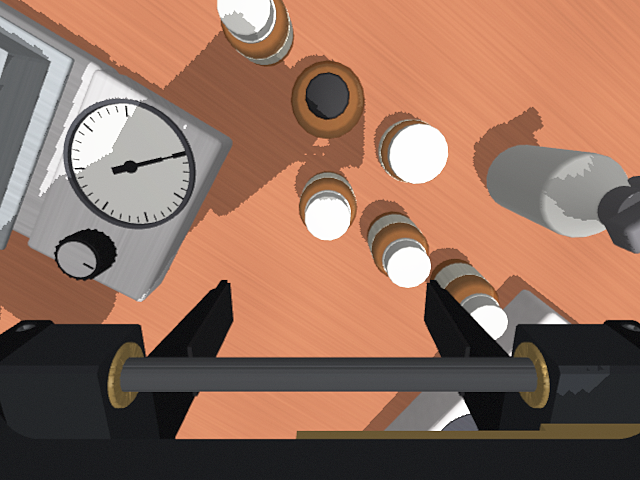

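```bash
python3 - <<'E'
from h import *
p=cam('wrist')
for n,u,v,z in [('b',328,216,.108),('c',407,266,.108),('d',487,320,.108),('A',247,7,.108),('jar',418,153,.062),('reag',327,96,.156)]: print(n,px2w(p,u,v,z).round(4))
d,rv=move_to([*px2w(p,328,216,.108)[:2],.072],-54); print(d.round(4),rv.round(4))
E
```

```text
b [ 0.6162 -0.0385  0.108 ]
c [ 0.6204 -0.1248  0.108 ]
d [ 0.6224 -0.2223  0.108 ]
A [0.7116 0.1058 0.108 ]
jar [ 0.7075 -0.0785  0.062 ]
reag [0.6938 0.0183 0.156 ]
[ 0.1763 -0.0002 -0.0042] [-0.003   0.0007  0.0006]
```

>>> move_arm:
  targets: [1, 0.035, 0, -0.0035, 0, 0, 0, 1, 0.04, 0, 0, 0, 0, 0, 1, 0.04, 0, 0, 0, 0, 0, 1, 0.03, 0, 0, 0, 0, 0, 1, 0.02, 0, 0, 0, 0, 0, 1, 0.011, 0, 0, 0, 0, 0, 1, 0, 0, 0, 0, 0, 0]

```text
clock: 24.35
eef_pos: [0.6155, -0.0391, 0.0719]
ee_rot: [-43.0, 89.9, 172.9]
wrist_force: [0.4, -0.0, 0.1]
gripper_width: 0.095
```

```bash
python3 - <<'E'
from h import *
s=robot.observe();print(s['eef_pos'],s['wrist_force'],s['gripper_width'],s['q'])
im=imaging.grab_frame('wrist'); cv2.imwrite('pics/w16.png',im[:,:,::-1])
E
```

```text
[ 0.61551389 -0.03905664  0.07187288] [ 0.35974825 -0.04180648  0.08313987] 0.0949917236509871 [-9.76200341e+00  3.57936567e+01  9.73140583e+01 -7.34857160e-03
  4.70079098e+01  4.43266210e+01]
```

View pics/w16.png

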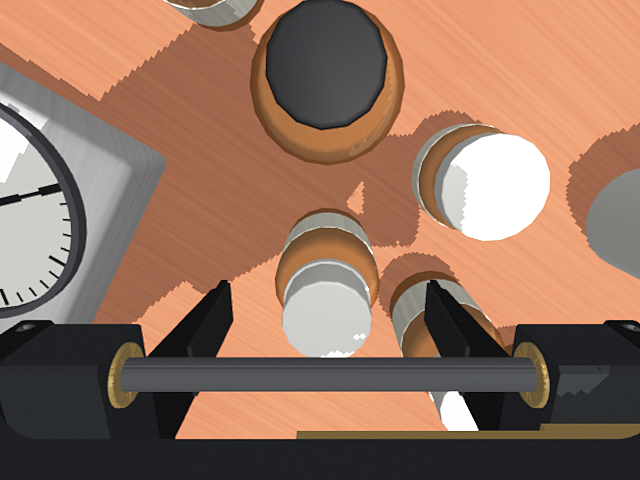

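>>> move_arm:
  targets: [0.2, 0, 0, 0, 0, 0, 0, 0.2, 0, 0, 0, 0, 0, 0, 0.2, 0, 0, 0, 0, 0, 0, 0.2, 0, 0, 0, 0, 0, 0, 0.2, 0, 0, 0, 0, 0, 0, 0.2, 0, 0, 0, 0, 0, 0, 0.2, 0, 0, 0, 0, 0, 0, 0.2, 0, 0, 0, 0, 0, 0]
  newtons: 40

```text
clock: 25.2
eef_pos: [0.6159, -0.039, 0.073]
ee_rot: [-45.2, 90.0, 170.8]
wrist_force: [-0.3, 0.6, 1.5]
gripper_width: 0.0403
```

>>> move_arm:
  targets: [0.2, -0.01, 0, 0, 0, 0, 0, 0.2, -0.02, 0, 0, 0, 0, 0, 0.2, -0.04, 0, 0, 0, 0, 0, 0.2, -0.05, 0, 0, 0, 0, 0, 0.2, -0.05, 0, 0, 0, 0, 0, 0.2, -0.05, 0, 0, 0, 0, 0, 0.2, -0.04, 0, 0, 0, 0, 0, 0.2, -0.01, 0, 0, 0, 0, 0]

```text
clock: 26.0
eef_pos: [0.6166, -0.0391, 0.3483]
ee_rot: [133.7, 89.6, -10.3]
wrist_force: [0.2, -0.9, -4.6]
gripper_width: 0.0402
```

```bash
python3 - <<'E'
from h import *
s=robot.observe();print(s['eef_pos'],s['wrist_force'],s['gripper_width'],s['q'])
d,rv=move_to([.5262,.3511,.342],4.9); print(d.round(4),rv.round(4))
E
```

```text
[ 0.61661302 -0.03913309  0.3483448 ] [ 0.22695133 -0.89982238 -4.63339981] 0.04021800835208255 [-9.75215845e+00  2.12809819e+01  7.76932030e+01 -4.34940948e-03
  8.06064493e+01  4.42740492e+01]
[ 0.0052 -0.3689 -0.156 ] [-1.0284 -0.0019 -0.0074]
```

>>> move_arm:
  targets: [0.2, 0, -0.0176, -0.0074, 0, 0, 0, 0.2, 0, -0.0351, -0.0149, 0, 0, 0, 0.2, 0, -0.0351, -0.0149, 0, 0, 0, 0.2, 0, -0.0351, -0.0149, 0, 0, 0, 0.2, 0, -0.0351, -0.0149, 0, 0, 0, 0.2, 0, -0.0351, -0.0149, 0, 0, 0, 0.2, 0, -0.0351, -0.0149, 0, 0, 0, 0.2, 0, -0.0351, -0.0149, 0, 0, 0, 0.2, 0, -0.0351, -0.0149, 0, 0, 0, 0.2, 0, -0.0351, -0.0149, 0, 0, 0, 0.2, 0, -0.0211, -0.0088, 0, 0, 0, 0.2, 0, -0.014, -0.0059, 0, 0, 0]

```text
clock: 27.2
eef_pos: [0.5242, 0.3529, 0.3408]
ee_rot: [-11.0, 89.8, -154.9]
wrist_force: [-0.2, -0.1, -3.3]
gripper_width: 0.0404
```

>>> move_arm:
  targets: [0.2, 0, 0, 0, -0.08, 0, 0, 0.2, 0, 0, 0, -0.14, 0, 0, 0.2, 0, 0, 0, -0.14, 0, 0, 0.2, 0, 0, 0, -0.14, 0, 0, 0.2, 0, 0, 0, -0.14, 0, 0, 0.2, 0, 0, 0, -0.14, 0, 0, 0.2, 0, 0, 0, -0.14, 0, 0, 0.2, 0, 0, 0, -0.108, 0, 0, 0.2, 0, 0, 0, 0, 0, 0, 0.2, 0, 0, 0, 0, 0, 0, 0.2, 0, 0, 0, 0, 0, 0]

```text
clock: 28.3
eef_pos: [0.5258, 0.3509, 0.3425]
ee_rot: [-59.4, 90.0, -144.7]
wrist_force: [-0.6, 0.5, -2.5]
gripper_width: 0.0403
```

```bash
python3 - <<'E'
from h import *
s=robot.observe();print(s['eef_pos'],s['wrist_force'],s['gripper_width'],s['q'])
im=imaging.grab_frame('wrist'); cv2.imwrite('pics/w17.png',im[:,:,::-1])
d,rv=move_to([.5262,.3511,.342],4.9); print(d.round(4),rv.round(4))
E
```

```text
[0.5258086  0.35086185 0.3425351 ] [-0.56002872  0.52611987 -2.49001372] 0.04025568092683419 [ 2.77331290e+01  2.30154876e+01  7.58303209e+01 -6.15085771e-03
  8.11998025e+01  2.30169906e+01]
[ 0.0007  0.0004 -0.0002] [-0.0026  0.0003  0.0004]
```

View pics/w17.png

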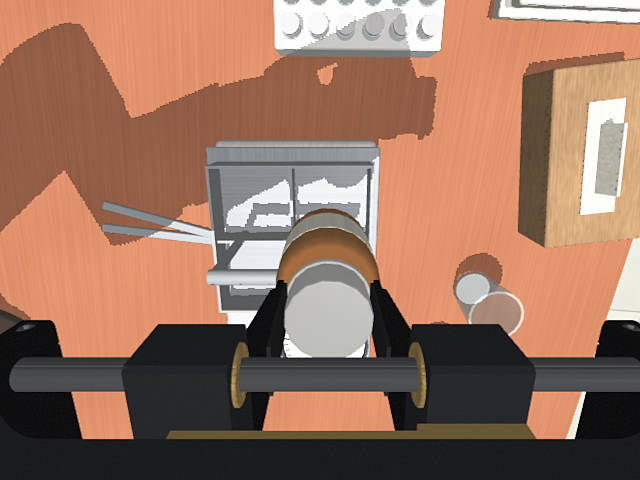

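>>> move_arm:
  targets: [0.2, 0.02, 0, 0, 0, 0, 0, 0.2, 0.035, 0, 0, 0, 0, 0, 0.2, 0.035, 0, 0, 0, 0, 0, 0.2, 0.03, 0, 0, 0, 0, 0, 0.2, 0.03, 0, 0, 0, 0, 0, 0.2, 0.018, 0, 0, 0, 0, 0, 0.2, 0.008, 0, 0, 0, 0, 0, 0.2, 0, 0, 0, 0, 0, 0, 0.2, 0, 0, 0, 0, 0, 0]

```text
clock: 29.25
eef_pos: [0.5264, 0.3512, 0.168]
ee_rot: [108.0, 89.9, 22.9]
wrist_force: [0.2, 0.4, -3.7]
gripper_width: 0.0403
```

>>> move_arm:
  targets: [0.2, 0.003, 0, 0, 0, 0, 0, 0.2, 0.003, 0, 0, 0, 0, 0, 0.2, 0, 0, 0, 0, 0, 0, 0.2, 0, 0, 0, 0, 0, 0]

```text
clock: 29.65
eef_pos: [0.526, 0.351, 0.1612]
ee_rot: [83.3, 90.0, -1.8]
wrist_force: [0.0, 0.5, -2.9]
gripper_width: 0.04
```

```bash
python3 - <<'E'
from h import *
s=robot.observe();print(s['eef_pos'],s['wrist_force'],s['gripper_width'])
im=imaging.grab_frame('wrist'); cv2.imwrite('pics/w18.png',im[:,:,::-1])
im=imaging.grab_frame('scene'); crop(im,220,150,480,350,3,'s18.png')
E
```

```text
[0.525982   0.35096128 0.16115336] [ 0.01264452  0.49483259 -2.88889635] 0.0400398833019275
```

View pics/w18.png

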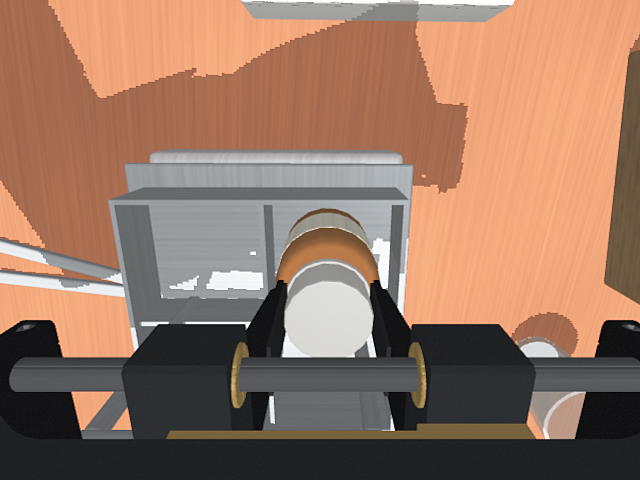

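View pics/s18.png

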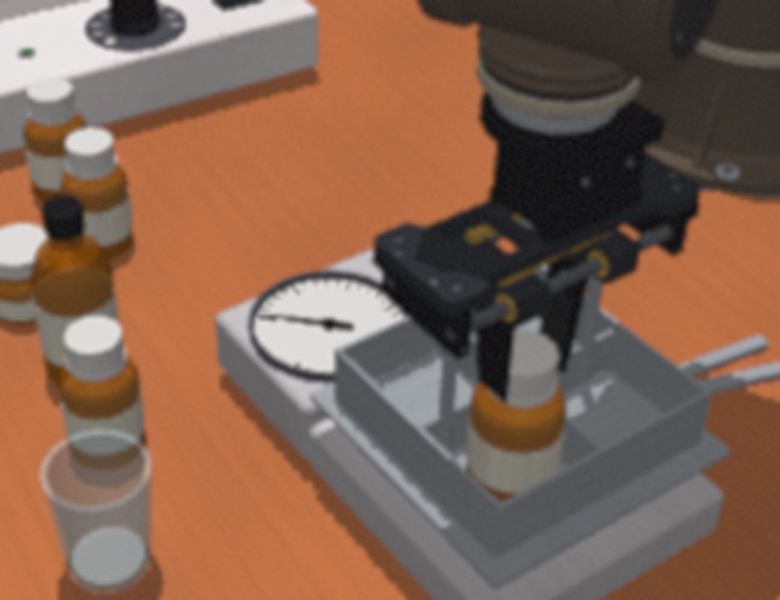

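>>> move_arm:
  targets: [0.2, 0.002, 0, 0, 0, 0, 0, 0.2, 0.002, 0, 0, 0, 0, 0, 0.2, 0, 0, 0, 0, 0, 0]

```text
clock: 30.05
eef_pos: [0.5261, 0.351, 0.1569]
ee_rot: [94.1, 90.0, 8.9]
wrist_force: [-0.1, -0.2, -1.0]
gripper_width: 0.0403
```

>>> move_arm:
  targets: [0.2, 0.001, 0, 0, 0, 0, 0, 0.45, 0, 0, 0, 0, 0, 0, 0.5, 0, 0, 0, 0, 0, 0, 0.55, 0, 0, 0, 0, 0, 0, 0.65, 0, 0, 0, 0, 0, 0, 0.65, 0, 0, 0, 0, 0, 0, 0.65, 0, 0, 0, 0, 0, 0, 0.65, -0.02, 0, 0, 0, 0, 0, 0.65, -0.04, 0, 0, 0, 0, 0, 0.65, -0.05, 0, 0, 0, 0, 0, 0.65, -0.04, 0, 0, 0, 0, 0, 1, -0.02, 0, 0, 0, 0, 0]

```text
clock: 31.25
eef_pos: [0.5264, 0.3513, 0.3302]
ee_rot: [111.9, 89.7, 26.8]
wrist_force: [0.6, 0.1, 0.1]
gripper_width: 0.0657
```

```bash
python3 - <<'E'
from h import *
s=robot.observe();print(s['eef_pos'],s['wrist_force'],s['gripper_width'])
im=imaging.grab_frame('wrist'); cv2.imwrite('pics/w19.png',im[:,:,::-1])
im=imaging.grab_frame('top'); crop(im,250,150,450,310,4,'t19.png')
d,rv=move_to([.6200,-.1268,.25],-75); print(d.round(4),rv.round(4))
E
```

```text
[0.52637491 0.35125041 0.33015172] [0.55588487 0.14196796 0.06951986] 0.06568894115100095
[0.0785 0.0521 0.4845] [ 1.3941 -0.0053 -0.0028]
```

View pics/w19.png

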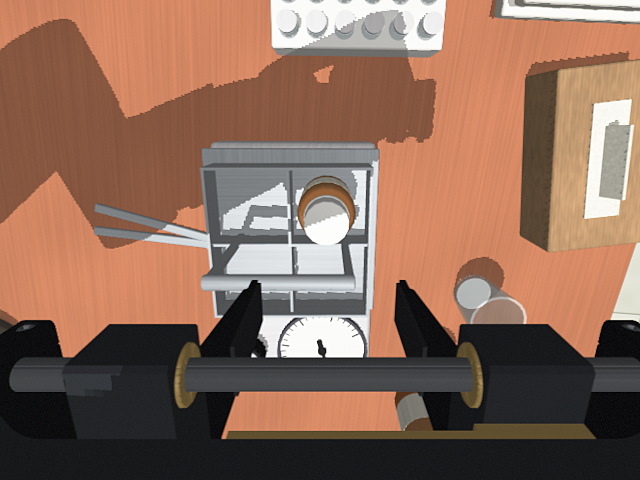

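View pics/t19.png

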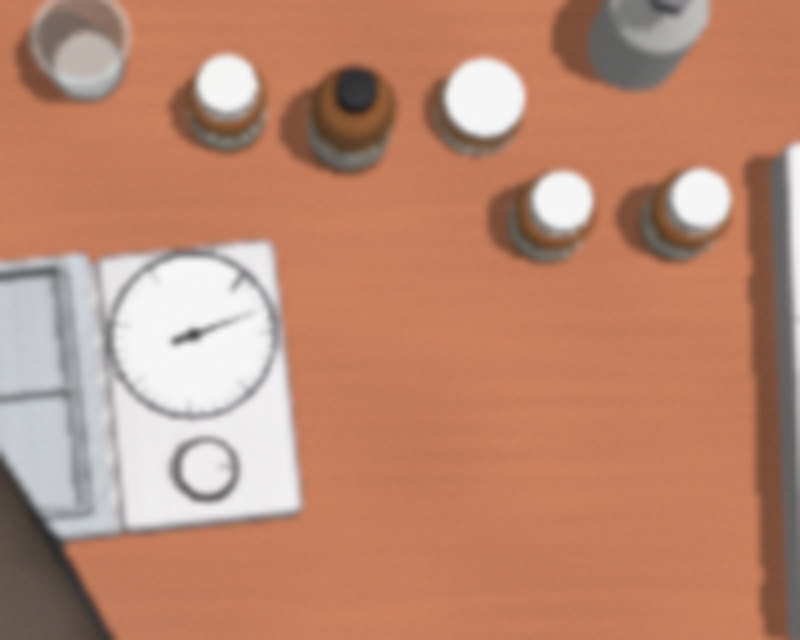

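>>> move_arm:
  targets: [1, 0, 0.0025, 0.023, 0, 0, 0, 1, 0, 0.005, 0.046, 0, 0, 0, 1, 0, 0.005, 0.046, 0, 0, 0, 1, 0.01, 0.005, 0.046, 0, 0, 0, 1, 0.01, 0.005, 0.046, 0, 0, 0, 1, 0.01, 0.005, 0.046, 0, 0, 0, 1, 0.01, 0.005, 0.046, 0, 0, 0, 1, 0.01, 0.005, 0.046, 0, 0, 0, 1, 0.01, 0.005, 0.046, 0, 0, 0, 1, 0.01, 0.005, 0.046, 0, 0, 0, 1, 0.005, 0.003, 0.0285, 0, 0, 0, 1, 0, 0.002, 0.019, 0, 0, 0]

```text
clock: 32.55
eef_pos: [0.6188, -0.1294, 0.2486]
ee_rot: [-109.3, 89.8, 165.5]
wrist_force: [1.0, -0.4, 0.3]
gripper_width: 0.0951
```

>>> move_arm:
  targets: [1, 0, 0, 0, 0, 0, 0, 1, 0, 0, 0, 0, 0, 0, 1, 0, 0, 0, 0, 0, 0]

```text
clock: 32.85
eef_pos: [0.6193, -0.1259, 0.2512]
ee_rot: [111.4, 90.0, 26.4]
wrist_force: [0.9, 0.7, -0.3]
gripper_width: 0.0951
```

```bash
python3 - <<'E'
from h import *
s=robot.observe();print(s['eef_pos'],s['wrist_force'],s['gripper_width'],s['q'])
im=imaging.grab_frame('wrist'); cv2.imwrite('pics/w20.png',im[:,:,::-1])
d,rv=move_to([.6200,-.1268,.0725],4.9); print(d.round(4),rv.round(4))
E
```

```text
[ 0.61931564 -0.12594267  0.25123161] [ 0.86137423  0.6571201  -0.29835175] 0.09511993666049522 [-1.74844923e+01  2.61251053e+01  8.43045915e+01  1.01793653e-02
  6.95603705e+01 -2.24299116e+01]
[0.1789 0.0005 0.0009] [ 0.0009  0.0001 -0.0004]
```

View pics/w20.png

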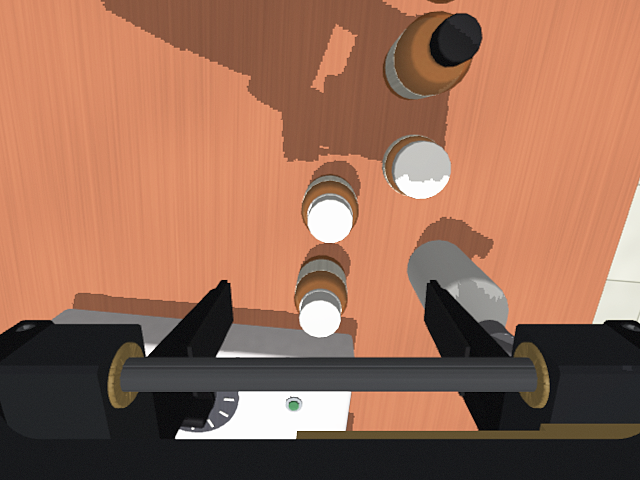

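```bash
python3 - <<'E'
from h import *
p=cam('wrist')
print('c',px2w(p,330,220,.108),'d',px2w(p,320,315,.108),'sprayfoot left edge',px2w(p,409,268,.01),'head',px2w(p,495,345,.2), px2w(p,487,325,.18))
t=cam('top')
for u,v,z in [(590,45,.0),(640,85,0.0),(668,5,.2)]: print(px2w(t,250+u/4,150+v/4,z))
E
```

```text
c [ 0.62015294 -0.12555443  0.108     ] d [ 0.61883324 -0.22052297  0.108     ] sprayfoot left edge [ 0.7227782  -0.20141202  0.01      ] head [ 0.74322243 -0.18383409  0.2       ] [ 0.74450068 -0.17909429  0.18      ]
[ 0.76195915 -0.1696398   0.        ]
[ 0.72985067 -0.20606855  0.        ]
[ 0.7367948  -0.19392568  0.2       ]
```

>>> move_arm:
  targets: [1, 0.035, 0.0006, 0, 0, 0, 0, 1, 0.04, 0, 0, 0, 0, 0, 1, 0.04, 0, 0, 0, 0, 0, 1, 0.03, 0, 0, 0, 0, 0, 1, 0.02, 0, 0, 0, 0, 0, 1, 0.013, 0, 0, 0, 0, 0, 1, 0, 0, 0, 0, 0, 0]

```text
clock: 33.6
eef_pos: [0.6195, -0.1264, 0.0719]
ee_rot: [-111.1, 89.9, 163.8]
wrist_force: [-0.6, 0.9, 0.7]
gripper_width: 0.0955
```

>>> move_arm:
  targets: [0.2, 0, 0, 0, 0, 0, 0, 0.2, 0, 0, 0, 0, 0, 0, 0.2, 0, 0, 0, 0, 0, 0, 0.2, 0, 0, 0, 0, 0, 0, 0.2, 0, 0, 0, 0, 0, 0, 0.2, 0, 0, 0, 0, 0, 0, 0.2, 0, 0, 0, 0, 0, 0, 0.2, 0, 0, 0, 0, 0, 0]

```text
clock: 34.4
eef_pos: [0.6201, -0.1273, 0.0731]
ee_rot: [65.3, 90.0, -19.9]
wrist_force: [0.1, 0.1, 1.0]
gripper_width: 0.0404
```

>>> move_arm:
  targets: [0.2, -0.01, 0, 0, 0, 0, 0, 0.2, -0.02, 0, 0, 0, 0, 0, 0.2, -0.04, 0, 0, 0, 0, 0, 0.2, -0.05, 0, 0, 0, 0, 0, 0.2, -0.05, 0, 0, 0, 0, 0, 0.2, -0.05, 0, 0, 0, 0, 0, 0.2, -0.04, 0, 0, 0, 0, 0, 0.2, -0.01, 0, 0, 0, 0, 0]

```text
clock: 35.2
eef_pos: [0.6205, -0.1274, 0.3484]
ee_rot: [67.1, 89.6, -18.0]
wrist_force: [-0.7, 0.4, -3.5]
gripper_width: 0.04
```

```bash
python3 - <<'E'
from h import *
s=robot.observe();print(s['eef_pos'],s['wrist_force'],s['gripper_width'],s['q'])
im=imaging.grab_frame('top'); crop(im,250,150,450,310,4,'t21.png')
d,rv=move_to([.4406,.3437,.342],4.9); print(d.round(4),rv.round(4))
E
```

```text
[ 0.62047301 -0.12736806  0.34842066] [-0.71871031  0.39831424 -3.47257838] 0.04002699590282416 [-1.75707022e+01  2.27748443e+01  7.53665255e+01 -3.17626173e-03
  8.14486012e+01 -2.24437468e+01]
[ 0.0033 -0.1391 -0.4846] [-0.0006  0.0022 -0.005 ]
```

View pics/t21.png

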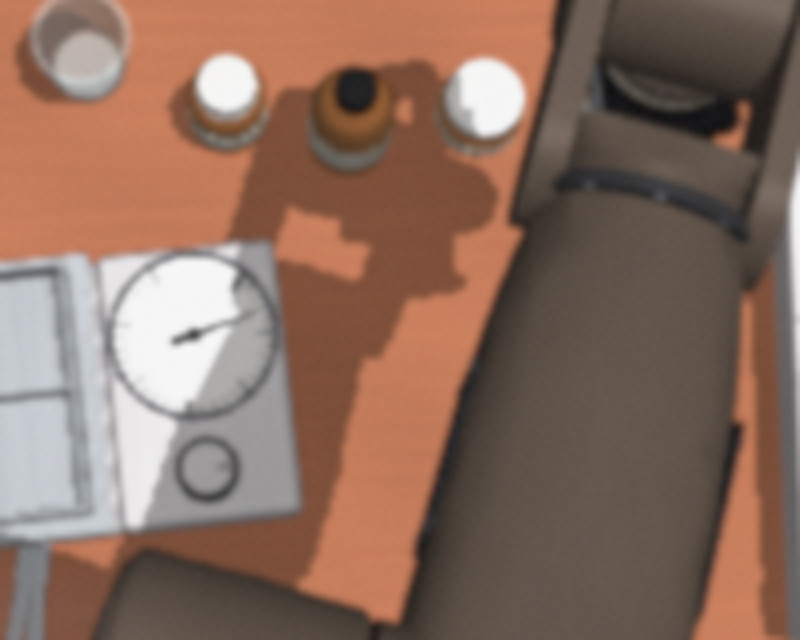

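>>> move_arm:
  targets: [0.2, 0, -0.0066, -0.023, 0, 0, 0, 0.2, 0, -0.0133, -0.0462, 0, 0, 0, 0.2, 0, -0.0133, -0.0462, 0, 0, 0, 0.2, 0, -0.0133, -0.0462, 0, 0, 0, 0.2, 0, -0.0133, -0.0462, 0, 0, 0, 0.2, 0, -0.0133, -0.0462, 0, 0, 0, 0.2, 0, -0.0133, -0.0462, 0, 0, 0, 0.2, 0, -0.0133, -0.0462, 0, 0, 0, 0.2, 0, -0.0133, -0.0462, 0, 0, 0, 0.2, 0, -0.0133, -0.0462, 0, 0, 0, 0.2, 0, -0.0078, -0.0275, 0, 0, 0, 0.2, 0, -0.005, -0.0183, 0, 0, 0]

```text
clock: 36.45
eef_pos: [0.4384, 0.3454, 0.3407]
ee_rot: [-65.4, 89.8, -150.4]
wrist_force: [1.0, -0.2, -2.7]
gripper_width: 0.0404
```

>>> move_arm:
  targets: [0.2, 0, 0, 0, 0, 0, 0, 0.2, 0, 0, 0, 0, 0, 0, 0.2, 0, 0, 0, 0, 0, 0]

```text
clock: 36.75
eef_pos: [0.4404, 0.3429, 0.3421]
ee_rot: [-51.3, 89.9, -136.5]
wrist_force: [-0.3, -0.3, -2.7]
gripper_width: 0.0405
```

```bash
python3 - <<'E'
from h import *
s=robot.observe();print(s['eef_pos'],s['wrist_force'],s['gripper_width'],s['q'])
im=imaging.grab_frame('wrist'); cv2.imwrite('pics/w22.png',im[:,:,::-1])
im=imaging.grab_frame('top'); crop(im,250,150,450,310,4,'t22.png')
d,rv=move_to([.4406,.3437,.155],4.9); print(d.round(4),rv.round(4))
E
```

```text
[0.44038934 0.34288173 0.34212914] [-0.2865871  -0.26012129 -2.66068089] 0.04050550683739065 [ 3.11330802e+01  1.60669623e+01  8.62794801e+01 -1.98000294e-02
  7.77415852e+01  2.63098867e+01]
[ 0.1876  0.0002 -0.0009] [-0.0018  0.0005  0.0005]
```

View pics/w22.png

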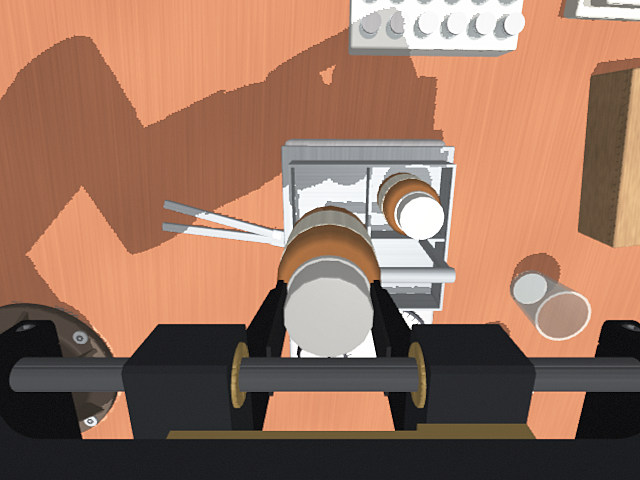

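View pics/t22.png

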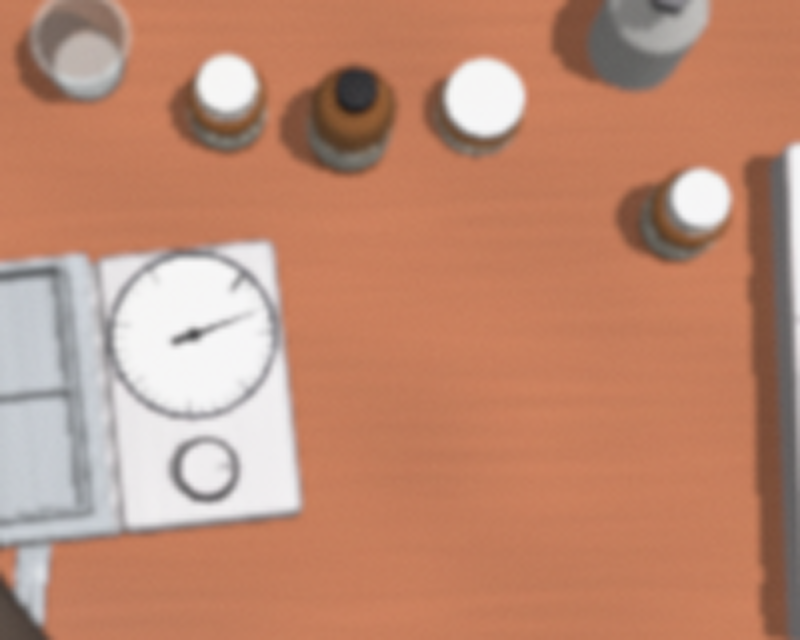

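>>> move_arm:
  targets: [0.2, 0.02, 0, -0.0008, 0, 0, 0, 0.2, 0.035, 0, 0, 0, 0, 0, 0.2, 0.035, 0, 0, 0, 0, 0, 0.2, 0.03, 0, 0, 0, 0, 0, 0.2, 0.03, 0, 0, 0, 0, 0, 0.2, 0.02, 0, 0, 0, 0, 0, 0.2, 0.01, 0, 0, 0, 0, 0, 0.2, 0.002, 0, 0, 0, 0, 0, 0.2, 0, 0, 0, 0, 0, 0, 0.2, 0, 0, 0, 0, 0, 0]

```text
clock: 37.85
eef_pos: [0.4407, 0.3447, 0.1621]
ee_rot: [113.1, 89.9, 28.0]
wrist_force: [-0.1, 0.7, -3.1]
gripper_width: 0.0405
```

>>> move_arm:
  targets: [0.2, 0.003, 0, 0, 0, 0, 0, 0.2, 0.002, 0, 0, 0, 0, 0, 0.2, 0, 0, 0, 0, 0, 0, 0.2, 0, 0, 0, 0, 0, 0]

```text
clock: 38.25
eef_pos: [0.4401, 0.3446, 0.1561]
ee_rot: [-0.6, 90.0, -85.7]
wrist_force: [0.9, -0.0, -2.7]
gripper_width: 0.0403
```

>>> move_arm:
  targets: [0.2, 0.002, 0, 0, 0, 0, 0, 0.2, 0.001, 0, 0, 0, 0, 0, 0.2, 0, 0, 0, 0, 0, 0]

```text
clock: 38.55
eef_pos: [0.4402, 0.3446, 0.153]
ee_rot: [88.4, 90.0, 3.2]
wrist_force: [-1.9, -0.3, -0.8]
gripper_width: 0.0401
```

>>> move_arm:
  targets: [0.2, 0.001, 0, 0, 0, 0, 0, 0.45, 0, 0, 0, 0, 0, 0, 0.5, 0, 0, 0, 0, 0, 0, 0.55, 0, 0, 0, 0, 0, 0, 0.65, 0, 0, 0, 0, 0, 0, 0.65, 0, 0, 0, 0, 0, 0, 0.65, 0, 0, 0, 0, 0, 0, 0.65, -0.02, 0, 0, 0, 0, 0, 0.65, -0.04, 0, 0, 0, 0, 0, 0.65, -0.05, 0, 0, 0, 0, 0, 0.65, -0.045, 0, 0, 0, 0, 0, 1, -0.02, 0, 0, 0, 0, 0]

```text
clock: 39.75
eef_pos: [0.4407, 0.3449, 0.3314]
ee_rot: [115.3, 89.7, 30.2]
wrist_force: [-0.2, -0.9, -1.7]
gripper_width: 0.0657
```

```bash
python3 - <<'E'
from h import *
s=robot.observe();print(s['eef_pos'],s['wrist_force'],s['gripper_width'])
im=imaging.grab_frame('wrist'); cv2.imwrite('pics/w23.png',im[:,:,::-1])
im=imaging.grab_frame('top'); crop(im,250,150,450,310,4,'t23.png')
d,rv=move_to([.7122,.106,.28],4.9); print(d.round(4),rv.round(4))
E
```

```text
[0.44072543 0.34492781 0.33141629] [-0.15200591 -0.94973094 -1.70008423] 0.06570553439463638
[0.0508 0.2499 0.2613] [-0.0005 -0.0024 -0.0051]
```

View pics/w23.png

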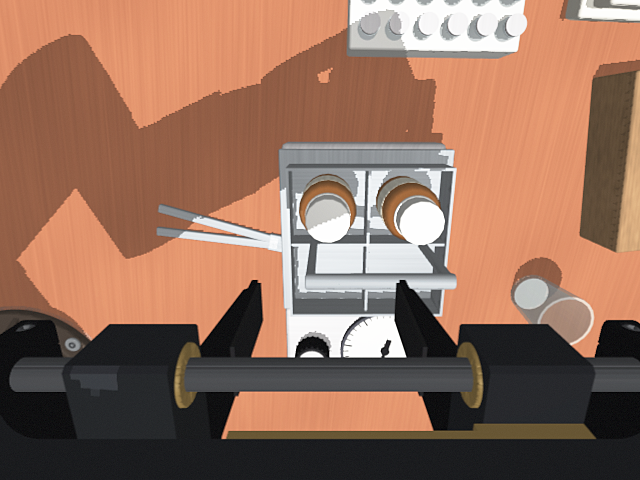

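View pics/t23.png

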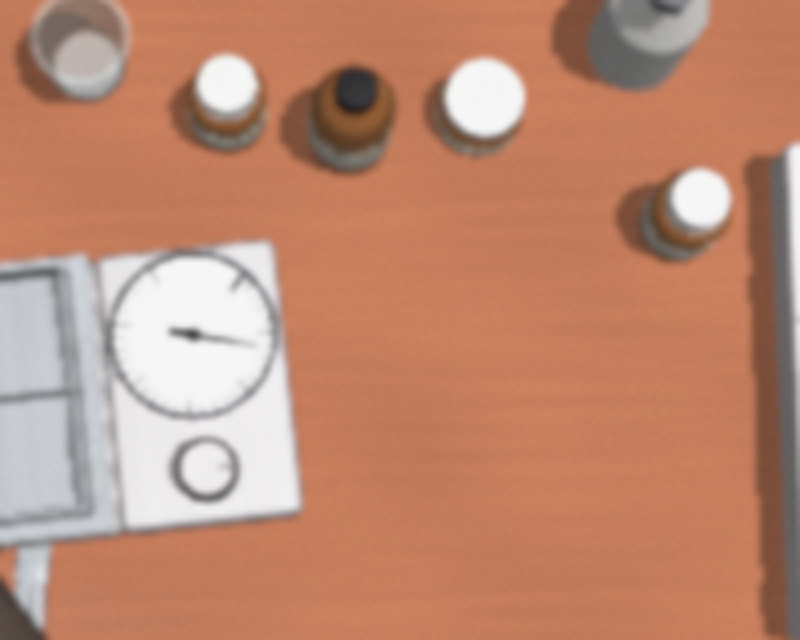

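>>> move_arm:
  targets: [1, 0, 0.0147, 0.0154, 0, 0, 0, 1, 0, 0.0294, 0.0307, 0, 0, 0, 1, 0, 0.0294, 0.0307, 0, 0, 0, 1, 0.01, 0.0294, 0.0307, 0, 0, 0, 1, 0.01, 0.0294, 0.0307, 0, 0, 0, 1, 0.01, 0.0294, 0.0307, 0, 0, 0, 1, 0.01, 0.0294, 0.0307, 0, 0, 0, 1, 0.01, 0.0294, 0.0307, 0, 0, 0, 1, 0, 0.0176, 0.0185, 0, 0, 0, 1, 0, 0.0118, 0.0125, 0, 0, 0, 1, 0, 0, 0, 0, 0, 0, 1, 0, 0, 0, 0, 0, 0]

```text
clock: 41.05
eef_pos: [0.7108, 0.1056, 0.2757]
ee_rot: [-94.2, 89.9, -179.4]
wrist_force: [-0.6, -0.7, 1.2]
gripper_width: 0.095
```

```bash
python3 - <<'E'
from h import *
s=robot.observe();print(s['eef_pos'],s['wrist_force'],s['gripper_width'],s['q'])
im=imaging.grab_frame('wrist'); cv2.imwrite('pics/w24.png',im[:,:,::-1])
d,rv=move_to([.7122,.106,.0725],4.9); print(d.round(4),rv.round(4))
E
```

```text
[0.71076579 0.10563546 0.2756523 ] [-0.62719964 -0.66072159  1.19219118] 0.09498167764830225 [ 3.18954205e+00  3.32450348e+01  6.81340463e+01  5.13102078e-03
  7.87343670e+01 -1.66418284e+00]
[0.2038 0.0018 0.0003] [-0.0001 -0.0002  0.0012]
```

View pics/w24.png

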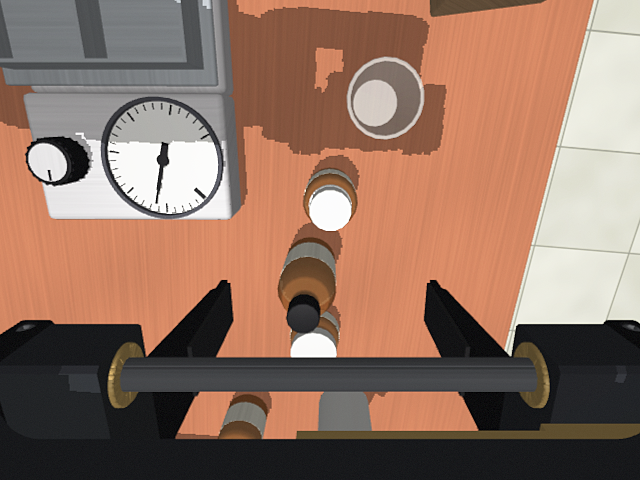

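```bash
python3 - <<'E'
from h import *
p=cam('wrist'); print(px2w(p,330,210,.108))
d,rv=move_to([.7124,.1065,.0725],4.9); print(d.round(4),rv.round(4))
E
```

```text
[0.71096339 0.10994421 0.108     ]
[ 2.038e-01  2.100e-03 -2.000e-04] [-0.0001 -0.0002  0.0012]
```

>>> move_arm:
  targets: [1, 0.035, 0.0018, 0, 0, 0, 0, 1, 0.04, 0, 0, 0, 0, 0, 1, 0.04, 0, 0, 0, 0, 0, 1, 0.04, 0, 0, 0, 0, 0, 1, 0.03, 0, 0, 0, 0, 0, 1, 0.015, 0, 0, 0, 0, 0, 1, 0.003, 0, 0, 0, 0, 0]

```text
clock: 41.8
eef_pos: [0.7122, 0.1063, 0.0728]
ee_rot: [-91.2, 89.9, -176.2]
wrist_force: [-0.5, -0.6, 0.2]
gripper_width: 0.0951
```

```bash
python3 - <<'E'
from h import *
s=robot.observe();print(s['eef_pos'],s['wrist_force'],s['gripper_width'],s['q'])
im=imaging.grab_frame('wrist'); cv2.imwrite('pics/w25.png',im[:,:,::-1])
E
```

```text
[0.71218609 0.10631    0.07279981] [-0.48761706 -0.59549143  0.18106068] 0.09512065598632988 [ 3.23951688e+00  4.30032988e+01  8.08178604e+01 -1.33555813e-03
  5.63032405e+01 -1.67965181e+00]
```

View pics/w25.png

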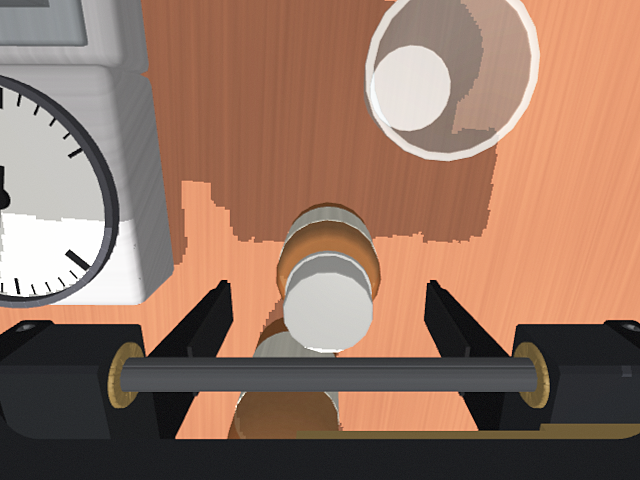

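>>> move_arm:
  targets: [1, 0, 0, -0.002, 0, 0, 0, 0.2, 0, 0, 0, 0, 0, 0, 0.2, 0, 0, 0, 0, 0, 0, 0.2, 0, 0, 0, 0, 0, 0, 0.2, 0, 0, 0, 0, 0, 0, 0.2, 0, 0, 0, 0, 0, 0, 0.2, 0, 0, 0, 0, 0, 0, 0.2, 0, 0, 0, 0, 0, 0, 0.2, 0, 0, 0, 0, 0, 0]

```text
clock: 42.75
eef_pos: [0.7129, 0.1075, 0.0739]
ee_rot: [-76.8, 90.0, -161.9]
wrist_force: [-0.7, -0.6, 0.3]
gripper_width: 0.0403
```

>>> move_arm:
  targets: [0.2, -0.01, 0, 0, 0, 0, 0, 0.2, -0.02, 0, 0, 0, 0, 0, 0.2, -0.04, 0, 0, 0, 0, 0, 0.2, -0.05, 0, 0, 0, 0, 0, 0.2, -0.05, 0, 0, 0, 0, 0, 0.2, -0.05, 0, 0, 0, 0, 0, 0.2, -0.04, 0, 0, 0, 0, 0, 0.2, -0.01, 0, 0, 0, 0, 0]

```text
clock: 43.55
eef_pos: [0.7135, 0.1077, 0.3501]
ee_rot: [88.2, 89.5, 3.1]
wrist_force: [0.9, -0.3, -2.5]
gripper_width: 0.0402
```

```bash
python3 - <<'E'
from h import *
s=robot.observe();print(s['eef_pos'],s['wrist_force'],s['gripper_width'],s['q'])
d,rv=move_to([.5340,.2615,.342],4.9); print(d.round(4),rv.round(4))
E
```

```text
[0.71350788 0.10767308 0.35006455] [ 0.87349539 -0.31416628 -2.52367834] 0.040211460163061756 [ 3.34243713e+00  3.15637571e+01  6.05410808e+01 -1.99957529e-03
  8.74436072e+01 -1.53069214e+00]
[ 0.0067 -0.1658 -0.1685] [-0.0005  0.0002 -0.0079]
```

>>> move_arm:
  targets: [0.2, 0, -0.0128, -0.013, 0, 0, 0, 0.2, 0, -0.0255, -0.0259, 0, 0, 0, 0.2, 0, -0.0255, -0.0259, 0, 0, 0, 0.2, 0, -0.0255, -0.0259, 0, 0, 0, 0.2, 0, -0.0255, -0.0259, 0, 0, 0, 0.2, 0, -0.0255, -0.0259, 0, 0, 0, 0.2, 0, -0.0153, -0.0155, 0, 0, 0, 0.2, 0, -0.0102, -0.0105, 0, 0, 0, 0.2, 0, 0, 0, 0, 0, 0, 0.2, 0, 0, 0, 0, 0, 0, 0.2, 0, 0, 0, 0, 0, 0]

```text
clock: 44.65
eef_pos: [0.5342, 0.2607, 0.3435]
ee_rot: [-45.3, 90.0, -130.5]
wrist_force: [0.3, -0.0, -2.5]
gripper_width: 0.04
```

```bash
python3 - <<'E'
from h import *
s=robot.observe();print(s['eef_pos'],s['wrist_force'],s['gripper_width'],s['q'])
im=imaging.grab_frame('wrist'); cv2.imwrite('pics/w26.png',im[:,:,::-1])
im=imaging.grab_frame('top'); crop(im,170,150,450,310,2.8,'t26.png')
d,rv=move_to([.5340,.2615,.155],4.9); print(d.round(4),rv.round(4))
E
```

```text
[0.53415849 0.26072751 0.34351794] [ 0.29295878 -0.01999951 -2.52781202] 0.04000085687703203 [ 1.96611159e+01  1.94002329e+01  8.12330236e+01 -1.90139290e-02
  7.93993218e+01  1.48449122e+01]
[ 1.886e-01  1.000e-04 -8.000e-04] [-0.0016  0.0003  0.0005]
```

View pics/w26.png

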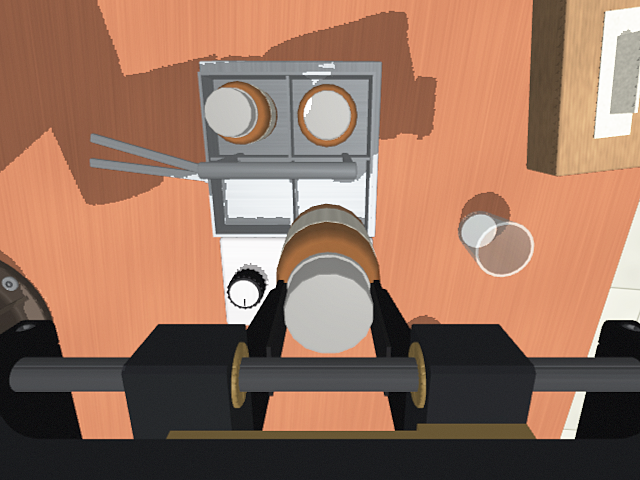

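View pics/t26.png

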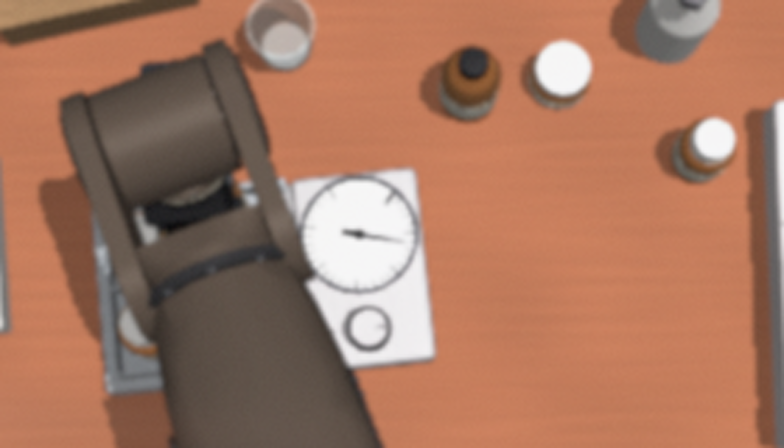

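>>> move_arm:
  targets: [0.2, 0.02, 0, -0.0006, 0, 0, 0, 0.2, 0.035, 0, 0, 0, 0, 0, 0.2, 0.035, 0, 0, 0, 0, 0, 0.2, 0.03, 0, 0, 0, 0, 0, 0.2, 0.03, 0, 0, 0, 0, 0, 0.2, 0.02, 0, 0, 0, 0, 0, 0.2, 0.01, 0, 0, 0, 0, 0, 0.2, 0.004, 0, 0, 0, 0, 0, 0.2, 0, 0, 0, 0, 0, 0, 0.2, 0, 0, 0, 0, 0, 0]

```text
clock: 45.75
eef_pos: [0.534, 0.2621, 0.161]
ee_rot: [103.0, 89.9, 17.8]
wrist_force: [-1.0, 0.9, -3.1]
gripper_width: 0.0404
```

>>> move_arm:
  targets: [0.2, 0.003, 0, 0, 0, 0, 0, 0.2, 0.003, 0, 0, 0, 0, 0, 0.2, 0, 0, 0, 0, 0, 0, 0.2, 0, 0, 0, 0, 0, 0]

```text
clock: 46.15
eef_pos: [0.5334, 0.262, 0.154]
ee_rot: [16.6, 90.0, -68.6]
wrist_force: [-0.5, 0.2, -3.4]
gripper_width: 0.0406
```

>>> move_arm:
  targets: [0.2, 0.002, 0, 0, 0, 0, 0, 0.2, 0.0015, 0, 0, 0, 0, 0, 0.2, 0, 0, 0, 0, 0, 0]

```text
clock: 46.45
eef_pos: [0.5335, 0.262, 0.1505]
ee_rot: [67.3, 90.0, -17.8]
wrist_force: [-1.8, 0.6, 0.6]
gripper_width: 0.0405
```

>>> move_arm:
  targets: [0.45, 0, 0, 0, 0, 0, 0, 0.5, 0, 0, 0, 0, 0, 0, 0.55, 0, 0, 0, 0, 0, 0, 0.65, 0, 0, 0, 0, 0, 0, 0.65, 0, 0, 0, 0, 0, 0, 0.65, 0, 0, 0, 0, 0, 0, 0.65, -0.02, 0, 0, 0, 0, 0, 0.65, -0.04, 0, 0, 0, 0, 0, 0.65, -0.05, 0, 0, 0, 0, 0, 0.65, -0.045, 0, 0, 0, 0, 0, 1, -0.02, 0, 0, 0, 0, 0, 1, 0, 0, 0, 0, 0, 0]

```text
clock: 47.65
eef_pos: [0.5341, 0.2623, 0.3288]
ee_rot: [104.4, 89.7, 19.2]
wrist_force: [-0.4, 1.0, -0.4]
gripper_width: 0.0728
```

```bash
python3 - <<'E'
from h import *
s=robot.observe();print(s['eef_pos'],s['wrist_force'],s['gripper_width'])
im=imaging.grab_frame('wrist'); cv2.imwrite('pics/w27.png',im[:,:,::-1])
im=imaging.grab_frame('top'); crop(im,250,150,450,310,4,'t27.png')
E
```

```text
[0.53411922 0.26227313 0.32881534] [-0.41267651  1.04251936 -0.35690296] 0.0728091094604161
```

View pics/w27.png

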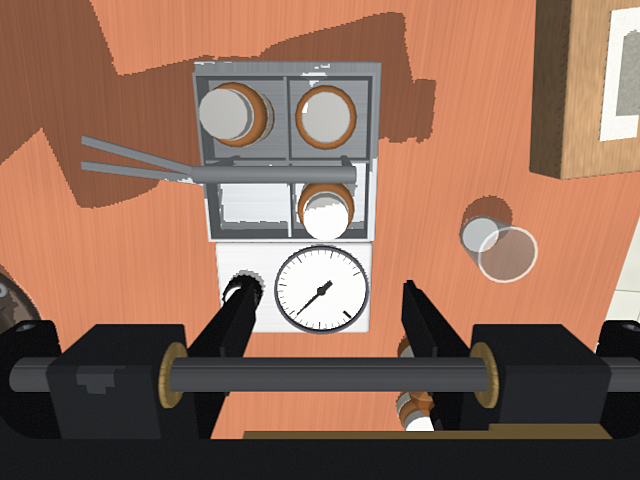

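View pics/t27.png

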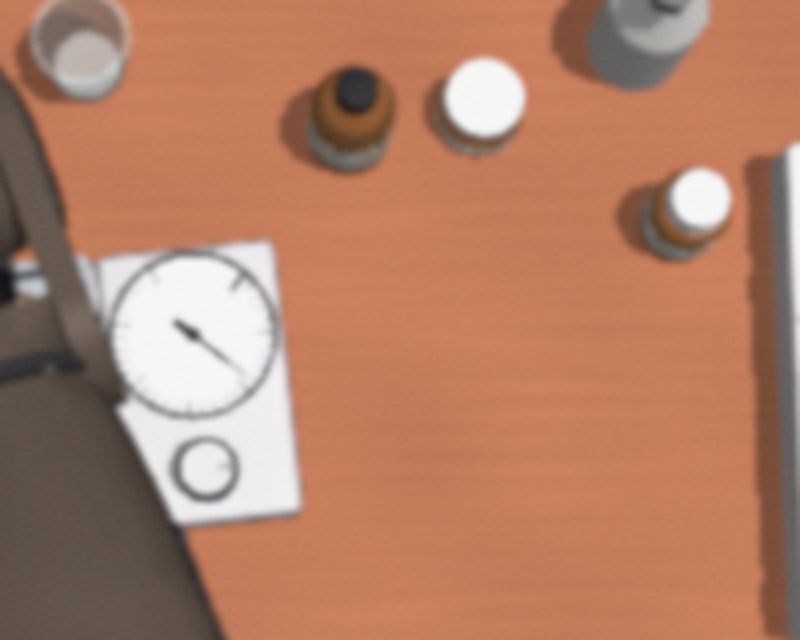

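```bash
python3 - <<'E'
from h import *
d,rv=move_to([.620,-.2235,.28],-75); print(d.round(4),rv.round(4))
E
```

```text
[0.045  0.0453 0.491 ] [1.394e+00 4.000e-04 2.000e-04]
```

>>> move_arm:
  targets: [1, 0, 0.0022, 0.0234, 0, 0, 0, 1, 0, 0.0043, 0.0468, 0, 0, 0, 1, 0.005, 0.0043, 0.0468, 0, 0, 0, 1, 0.005, 0.0043, 0.0468, 0, 0, 0, 1, 0.005, 0.0043, 0.0468, 0, 0, 0, 1, 0.005, 0.0043, 0.0468, 0, 0, 0, 1, 0.005, 0.0043, 0.0468, 0, 0, 0, 1, 0.005, 0.0043, 0.0468, 0, 0, 0, 1, 0.005, 0.0043, 0.0468, 0, 0, 0, 1, 0.005, 0.0043, 0.0468, 0, 0, 0, 1, 0.005, 0.0026, 0.028, 0, 0, 0, 1, 0, 0.0018, 0.0185, 0, 0, 0]

```text
clock: 48.95
eef_pos: [0.6196, -0.2255, 0.2776]
ee_rot: [-118.3, 89.8, 156.4]
wrist_force: [-0.6, -0.2, 0.4]
gripper_width: 0.0947
```

>>> move_arm:
  targets: [1, 0, 0, 0, 0.1394, 0, 0, 1, 0, 0, 0, 0.1394, 0, 0, 1, 0, 0, 0, 0.1394, 0, 0, 1, 0, 0, 0, 0.1394, 0, 0, 1, 0, 0, 0, 0.1394, 0, 0, 1, 0, 0, 0, 0.1394, 0, 0, 1, 0, 0, 0, 0.1394, 0, 0, 1, 0, 0, 0, 0.1394, 0, 0, 1, 0, 0, 0, 0.1394, 0, 0, 1, 0, 0, 0, 0.1394, 0, 0, 1, 0, 0, 0, 0, 0, 0, 1, 0, 0, 0, 0, 0, 0]

```text
clock: 50.15
eef_pos: [0.6202, -0.223, 0.28]
ee_rot: [-40.2, 89.9, 155.0]
wrist_force: [0.4, 0.5, 0.0]
gripper_width: 0.0952
```

```bash
python3 - <<'E'
from h import *
s=robot.observe();print(s['eef_pos'],s['wrist_force'],s['gripper_width'],s['q'])
im=imaging.grab_frame('wrist'); cv2.imwrite('pics/w28.png',im[:,:,::-1])
d,rv=move_to([.620,-.2235,.0725],-75); print(d.round(4),rv.round(4))
E
```

```text
[ 0.62018697 -0.2229714   0.2800283 ] [0.42747799 0.47403279 0.03684725] 0.09521200490808367 [-2.55131877e+01  2.74524135e+01  7.76846525e+01 -4.93349563e-04
  7.49143368e+01  4.92193952e+01]
[2.076e-01 4.000e-04 2.000e-04] [0.0043 0.0006 0.0004]
```

View pics/w28.png

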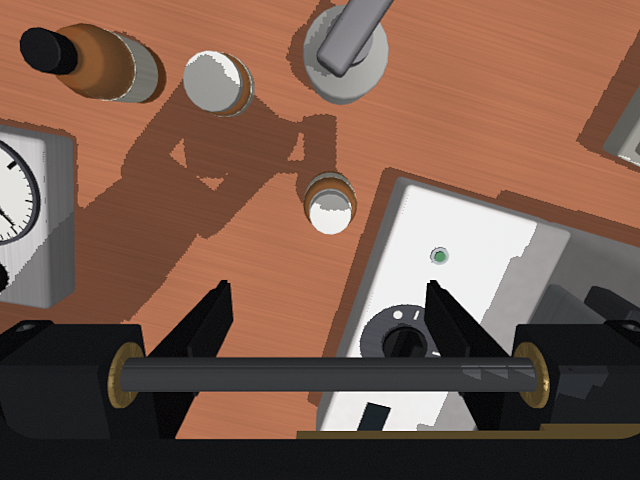

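```bash
python3 - <<'E'
from h import *
p=cam('wrist'); c=px2w(p,330,212,.108); print(c)
d,rv=move_to([.5*(c[0]+.620),.5*(c[1]-.2245),.0725],-75); print(d.round(4),rv.round(4))
E
```

```text
[ 0.62100934 -0.22486077  0.108     ]
[0.2076 0.0017 0.    ] [0.0043 0.0006 0.0004]
```

>>> move_arm:
  targets: [1, 0.035, 0.0012, 0, 0, 0, 0, 1, 0.04, 0, 0, 0, 0, 0, 1, 0.04, 0, 0, 0, 0, 0, 1, 0.04, 0, 0, 0, 0, 0, 1, 0.03, 0, 0, 0, 0, 0, 1, 0.015, 0, 0, 0, 0, 0, 1, 0.007, 0, 0, 0, 0, 0, 1, 0, 0, 0, 0, 0, 0]

```text
clock: 51.0
eef_pos: [0.6208, -0.2247, 0.0736]
ee_rot: [57.7, 90.0, -107.3]
wrist_force: [-0.3, 0.2, 0.4]
gripper_width: 0.0948
```

```bash
python3 - <<'E'
from h import *
s=robot.observe();print(s['eef_pos'],s['wrist_force'],s['gripper_width'],s['q'])
im=imaging.grab_frame('wrist'); cv2.imwrite('pics/w29.png',im[:,:,::-1])
E
```

```text
[ 0.62075258 -0.22473265  0.07363055] [-0.32906257  0.22884648  0.41370314] 0.0947675906310999 [-2.56286293e+01  3.85697847e+01  9.06751844e+01 -6.31790706e-03
  5.07543122e+01  4.93231641e+01]
```

View pics/w29.png

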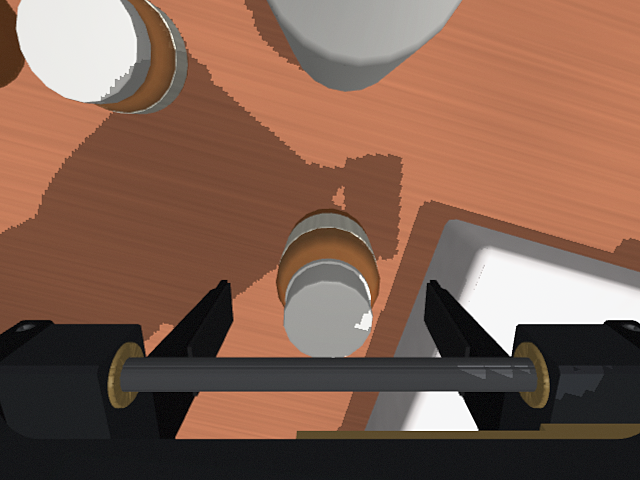

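Centred. Close and lift.

>>> move_arm:
  targets: [0.2, 0.001, 0, 0, 0, 0, 0, 0.2, 0, 0, 0, 0, 0, 0, 0.2, 0, 0, 0, 0, 0, 0, 0.2, 0, 0, 0, 0, 0, 0, 0.2, 0, 0, 0, 0, 0, 0, 0.2, 0, 0, 0, 0, 0, 0, 0.2, 0, 0, 0, 0, 0, 0, 0.2, 0, 0, 0, 0, 0, 0]

```text
clock: 51.85
eef_pos: [0.6205, -0.2247, 0.0725]
ee_rot: [16.9, 90.0, -148.1]
wrist_force: [-0.2, 0.4, 1.5]
gripper_width: 0.0403
```

>>> move_arm:
  targets: [0.2, -0.01, 0, 0, 0, 0, 0, 0.2, -0.02, 0, 0, 0, 0, 0, 0.2, -0.04, 0, 0, 0, 0, 0, 0.2, -0.05, 0, 0, 0, 0, 0, 0.2, -0.05, 0, 0, 0, 0, 0, 0.2, -0.05, 0, 0, 0, 0, 0, 0.2, -0.04, 0, 0, 0, 0, 0, 0.2, -0.01, 0, 0, 0, 0, 0]

```text
clock: 52.65
eef_pos: [0.6211, -0.2248, 0.3481]
ee_rot: [139.0, 89.6, -26.0]
wrist_force: [0.3, 0.4, -2.7]
gripper_width: 0.0402
```

```bash
python3 - <<'E'
from h import *
s=robot.observe();print(s['eef_pos'],s['wrist_force'],s['gripper_width'],s['q'])
d,rv=move_to([.4484,.2541,.342],4.9); print(d.round(4),rv.round(4))
E
```

```text
[ 0.62109506 -0.22483793  0.34814695] [ 0.26038685  0.407688   -2.73159643] 0.040178684259645464 [-2.56248394e+01  2.54088618e+01  7.12024753e+01 -2.98053926e-03
  8.29598766e+01  4.93699131e+01]
[ 0.0034 -0.5073  0.0428] [-1.3944e+00 -1.3000e-03 -8.0000e-03]
```

>>> move_arm:
  targets: [0.2, 0, -0.0235, 0.002, 0, 0, 0, 0.2, 0, -0.046, 0.004, 0, 0, 0, 0.2, 0, -0.046, 0.004, 0, 0, 0, 0.2, 0, -0.046, 0.004, 0, 0, 0, 0.2, 0, -0.046, 0.004, 0, 0, 0, 0.2, 0, -0.046, 0.004, 0, 0, 0, 0.2, 0, -0.046, 0.004, 0, 0, 0, 0.2, 0, -0.046, 0.004, 0, 0, 0, 0.2, 0, -0.046, 0.004, 0, 0, 0, 0.2, 0, -0.046, 0.004, 0, 0, 0, 0.2, 0, -0.046, 0.004, 0, 0, 0, 0.2, 0, -0.0238, 0.0008, 0, 0, 0]

```text
clock: 53.85
eef_pos: [0.4459, 0.2567, 0.3415]
ee_rot: [-5.2, 89.9, -170.1]
wrist_force: [0.3, -0.9, -3.1]
gripper_width: 0.0406
```

>>> move_arm:
  targets: [0.2, 0, 0, 0, -0.07, 0, 0, 0.2, 0, 0, 0, -0.14, 0, 0, 0.2, 0, 0, 0, -0.14, 0, 0, 0.2, 0, 0, 0, -0.14, 0, 0, 0.2, 0, 0, 0, -0.14, 0, 0, 0.2, 0, 0, 0, -0.14, 0, 0, 0.2, 0, 0, 0, -0.14, 0, 0, 0.2, 0, 0, 0, -0.14, 0, 0, 0.2, 0, 0, 0, -0.14, 0, 0, 0.2, 0, 0, 0, -0.14, 0, 0, 0.2, 0, 0, 0, -0.064, 0, 0, 0.2, 0, 0, 0, 0, 0, 0]

```text
clock: 55.05
eef_pos: [0.4475, 0.254, 0.3415]
ee_rot: [-68.9, 89.9, -154.0]
wrist_force: [-0.3, -1.1, -3.8]
gripper_width: 0.0405
```

>>> move_arm:
  targets: [0.2, 0, 0, 0, 0, 0, 0, 0.2, 0, 0, 0, 0, 0, 0]

```text
clock: 55.25
eef_pos: [0.4477, 0.2542, 0.3421]
ee_rot: [-66.0, 90.0, -151.2]
wrist_force: [0.4, 0.7, -2.2]
gripper_width: 0.0405
```

```bash
python3 - <<'E'
from h import *
s=robot.observe();print(s['eef_pos'],s['wrist_force'],s['gripper_width'],s['q'])
im=imaging.grab_frame('wrist'); cv2.imwrite('pics/w30.png',im[:,:,::-1])
im=imaging.grab_frame('top'); crop(im,250,150,550,310,2.6,'t30.png')
d,rv=move_to([.4484,.2541,.155],4.9); print(d.round(4),rv.round(4))
E
```

```text
[0.44774455 0.25423283 0.34212694] [ 0.37971805  0.66551839 -2.21916259] 0.040475956694567404 [ 2.22374764e+01  1.20066705e+01  9.18193828e+01 -4.79606994e-03
  7.62146450e+01  1.74610040e+01]
[1.873e-01 6.000e-04 1.000e-04] [-0.0016  0.0002  0.0003]
```

View pics/w30.png

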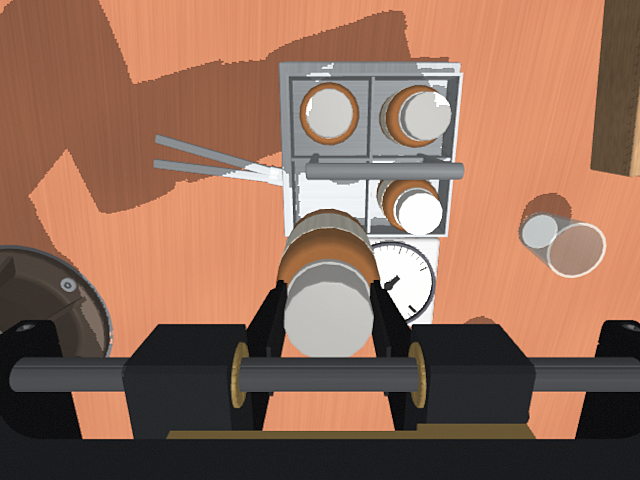

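View pics/t30.png

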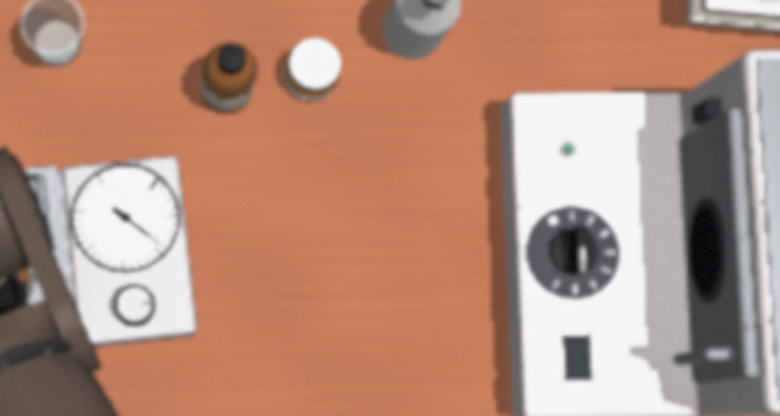

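>>> move_arm:
  targets: [0.2, 0.02, 0.0006, 0, 0, 0, 0, 0.2, 0.035, 0, 0, 0, 0, 0, 0.2, 0.035, 0, 0, 0, 0, 0, 0.2, 0.03, 0, 0, 0, 0, 0, 0.2, 0.03, 0, 0, 0, 0, 0, 0.2, 0.02, 0, 0, 0, 0, 0, 0.2, 0.012, 0, 0, 0, 0, 0, 0.2, 0.005, 0, 0, 0, 0, 0, 0.2, 0, 0, 0, 0, 0, 0, 0.2, 0, 0, 0, 0, 0, 0]

```text
clock: 56.35
eef_pos: [0.449, 0.2545, 0.1564]
ee_rot: [103.7, 89.9, 18.6]
wrist_force: [0.5, 0.6, -3.1]
gripper_width: 0.0405
```

>>> move_arm:
  targets: [0.2, 0.003, 0, 0, 0, 0, 0, 0.2, 0.002, 0, 0, 0, 0, 0, 0.2, 0, 0, 0, 0, 0, 0, 0.2, 0, 0, 0, 0, 0, 0]

```text
clock: 56.75
eef_pos: [0.4485, 0.2543, 0.1506]
ee_rot: [79.3, 90.0, -5.8]
wrist_force: [0.1, 0.8, -2.5]
gripper_width: 0.0405
```

>>> move_arm:
  targets: [0.2, 0.002, 0, 0, 0, 0, 0, 0.2, 0.001, 0, 0, 0, 0, 0, 0.2, 0, 0, 0, 0, 0, 0]

```text
clock: 57.05
eef_pos: [0.4487, 0.2544, 0.1475]
ee_rot: [92.8, 90.0, 7.7]
wrist_force: [-0.5, -0.7, -0.1]
gripper_width: 0.0401
```

>>> move_arm:
  targets: [0.45, 0, 0, 0, 0, 0, 0, 0.5, 0, 0, 0, 0, 0, 0, 0.55, 0, 0, 0, 0, 0, 0, 0.65, 0, 0, 0, 0, 0, 0, 0.65, 0, 0, 0, 0, 0, 0, 0.65, 0, 0, 0, 0, 0, 0, 0.65, -0.02, 0, 0, 0, 0, 0, 0.65, -0.04, 0, 0, 0, 0, 0, 0.65, -0.05, 0, 0, 0, 0, 0, 0.65, -0.045, 0, 0, 0, 0, 0, 1, -0.04, 0, 0, 0, 0, 0, 1, 0, 0, 0, 0, 0, 0]

```text
clock: 58.25
eef_pos: [0.4497, 0.2549, 0.3477]
ee_rot: [107.0, 89.5, 21.9]
wrist_force: [0.6, -0.1, -0.3]
gripper_width: 0.0727
```

```bash
python3 - <<'E'
from h import *
s=robot.observe();print(s['eef_pos'],s['wrist_force'],s['gripper_width'])
im=imaging.grab_frame('wrist'); cv2.imwrite('pics/w31.png',im[:,:,::-1])
im=imaging.grab_frame('scene'); crop(im,220,150,480,350,3,'s31.png')
d,rv=move_to([.4838,-.3515,.30],-91); print(d.round(4),rv.round(4))
E
```

```text
[0.44973756 0.25489332 0.34765197] [ 0.55732932 -0.05478136 -0.320446  ] 0.07266445001630505
[ 0.0425 -0.0162  0.6066] [ 1.6733e+00 -1.0000e-03 -6.0000e-04]
```

View pics/w31.png

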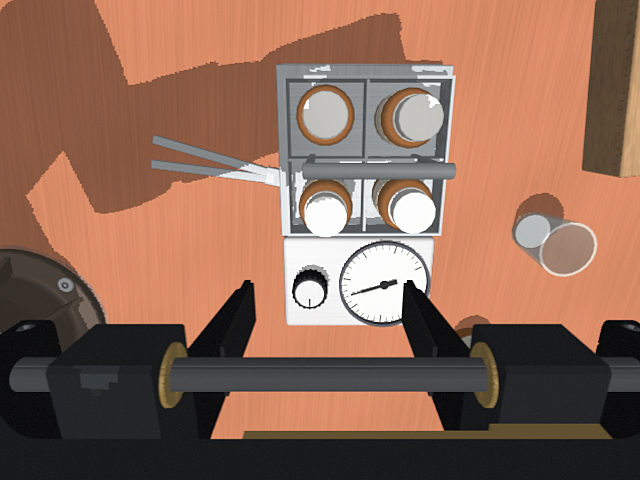

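View pics/s31.png

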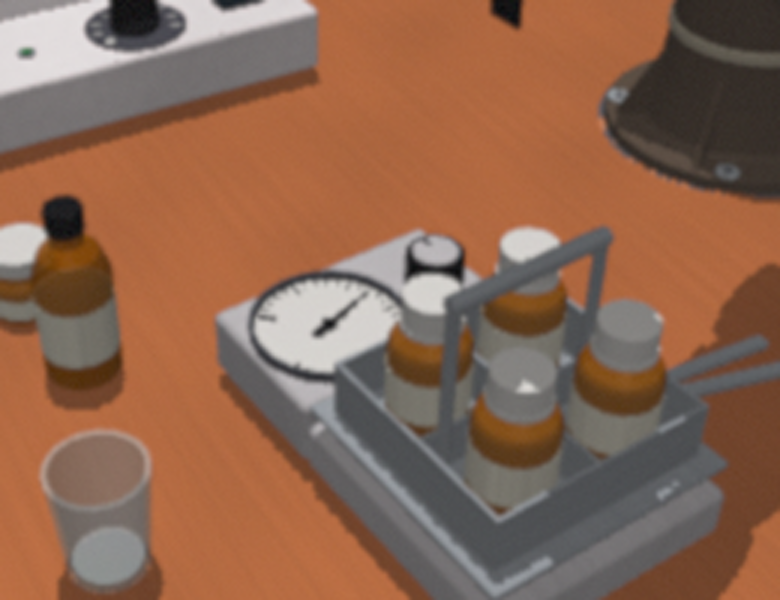

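>>> move_arm:
  targets: [1, 0, -0.0006, 0.025, 0, 0, 0, 1, 0, -0.0013, 0.048, 0, 0, 0, 1, 0, -0.0013, 0.048, 0, 0, 0, 1, 0, -0.0013, 0.048, 0, 0, 0, 1, 0, -0.0013, 0.048, 0, 0, 0, 1, 0, -0.0013, 0.048, 0, 0, 0, 1, 0, -0.0013, 0.048, 0, 0, 0, 1, 0, -0.0013, 0.048, 0, 0, 0, 1, 0, -0.0013, 0.048, 0, 0, 0, 1, 0, -0.0013, 0.048, 0, 0, 0, 1, 0, -0.0013, 0.048, 0, 0, 0, 1, 0, -0.0013, 0.048, 0, 0, 0]

```text
clock: 59.55
eef_pos: [0.48, -0.2998, 0.3406]
ee_rot: [-133.7, 89.8, 141.1]
wrist_force: [0.8, 0.5, -0.2]
gripper_width: 0.0956
```

>>> move_arm:
  targets: [1, 0, -0.0013, 0.048, 0, 0, 0, 1, 0, -0.0008, 0.0055, 0.13, 0, 0, 1, 0, 0, 0, 0.14, 0, 0, 1, 0, 0, 0, 0.14, 0, 0, 1, 0, 0, 0, 0.14, 0, 0, 1, 0, 0, 0, 0.14, 0, 0, 1, 0, 0, 0, 0.14, 0, 0, 1, 0, 0, 0, 0.14, 0, 0, 1, 0, 0, 0, 0.14, 0, 0, 1, 0, 0, 0, 0.14, 0, 0, 1, 0, 0, 0, 0.14, 0, 0, 1, 0, 0, 0, 0.14, 0, 0]

```text
clock: 60.75
eef_pos: [0.4827, -0.3512, 0.3404]
ee_rot: [-48.7, 89.8, 138.2]
wrist_force: [-0.1, 0.2, -0.5]
gripper_width: 0.0951
```

>>> move_arm:
  targets: [1, 0.02, 0, 0, 0.14, 0, 0, 1, 0.02, 0, 0, 0, 0, 0, 1, 0, 0, 0, 0, 0, 0, 1, 0, 0, 0, 0, 0, 0]

```text
clock: 61.15
eef_pos: [0.4829, -0.3513, 0.3017]
ee_rot: [-40.4, 89.9, 138.8]
wrist_force: [0.3, 0.5, 0.5]
gripper_width: 0.095
```

```bash
python3 - <<'E'
from h import *
s=robot.observe();print(s['eef_pos'],s['wrist_force'],s['gripper_width'],s['q'])
im=imaging.grab_frame('wrist'); cv2.imwrite('pics/w32.png',im[:,:,::-1])
d,rv=move_to([.4838,-.3515,.0805],-91); print(d.round(4),rv.round(4))
E
```

```text
[ 0.4829229  -0.35132354  0.30172587] [0.26812268 0.50267541 0.46980231] 0.09499788831960568 [-4.23699128e+01  2.10447648e+01  8.48733103e+01 -2.55117322e-03
  7.41986554e+01  4.84137235e+01]
[ 0.2221  0.     -0.0007] [0.0037 0.0003 0.0002]
```

View pics/w32.png

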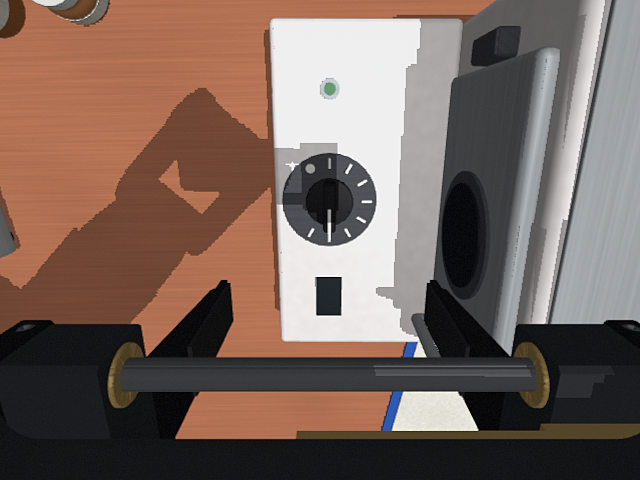

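>>> move_arm:
  targets: [1, 0.04, 0, -0.0005, 0, 0, 0, 1, 0.045, 0, 0, 0, 0, 0, 1, 0.045, 0, 0, 0, 0, 0, 1, 0.04, 0, 0, 0, 0, 0, 1, 0.03, 0, 0, 0, 0, 0, 1, 0.015, 0, 0, 0, 0, 0, 1, 0.006, 0, 0, 0, 0, 0, 1, 0, 0, 0, 0, 0, 0]

```text
clock: 62.0
eef_pos: [0.4838, -0.3517, 0.0816]
ee_rot: [83.7, 90.0, -97.1]
wrist_force: [-0.3, 0.3, -0.1]
gripper_width: 0.0948
```

```bash
python3 - <<'E'
from h import *
s=robot.observe();print(s['eef_pos'],s['wrist_force'],s['gripper_width'],s['q'])
im=imaging.grab_frame('wrist'); cv2.imwrite('pics/w33.png',im[:,:,::-1])
im=imaging.grab_frame('scene'); crop(im,160,40,360,190,4,'s33.png')
E
```

```text
[ 0.48379178 -0.35166939  0.08163486] [-0.27679282  0.32049313 -0.12265839] 0.09479188501807947 [-4.23378831e+01  3.37741424e+01  9.97665817e+01 -4.00772225e-03
  4.64572237e+01  4.84702045e+01]
```

View pics/w33.png

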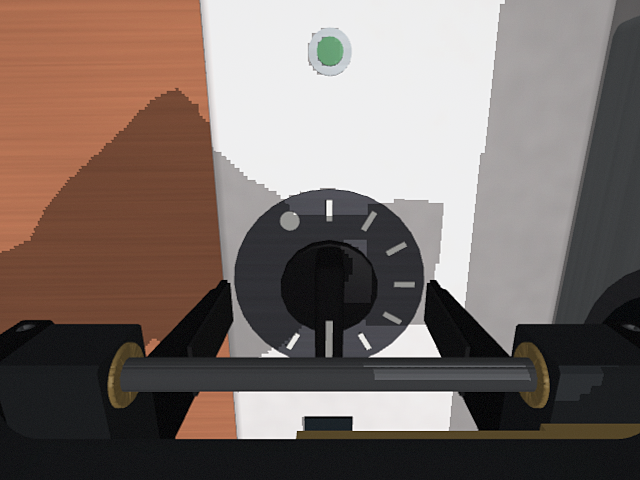

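View pics/s33.png

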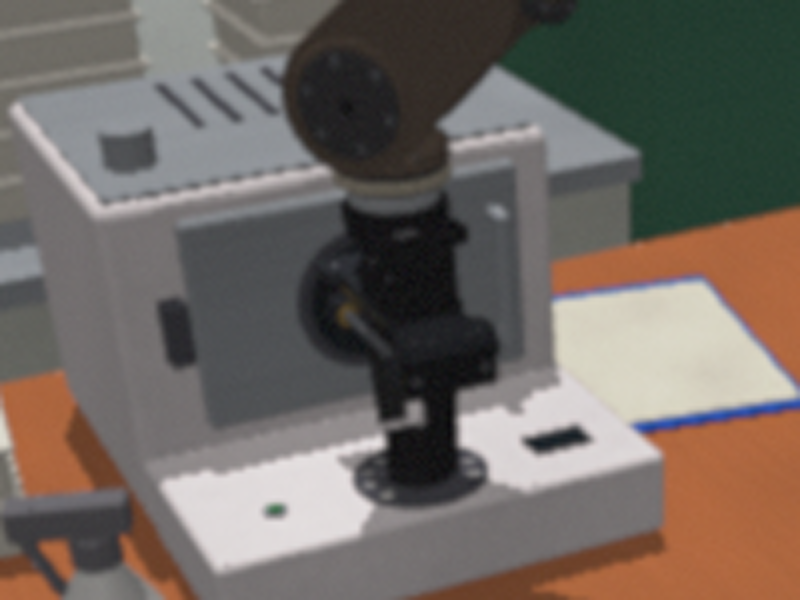

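>>> move_arm:
  targets: [0, 0, 0, 0, 0, 0, 0, 0, 0, 0, 0, 0, 0, 0, 0, 0, 0, 0, 0, 0, 0, 0, 0, 0, 0, 0, 0, 0, 0, 0, 0, 0, 0, 0, 0, 0, 0, 0, 0, 0, 0, 0, 0, 0, 0, 0, 0, 0, 0, 0, 0, 0, 0, 0, 0, 0, 0, 0, 0, 0, 0, 0, 0, 0, 0, 0, 0, 0, 0, 0, 0, 0, 0, 0, 0, 0, 0, 0, 0, 0, 0, 0, 0, 0]
  newtons: 25

```text
clock: 63.3
eef_pos: [0.4836, -0.3519, 0.0816]
ee_rot: [110.5, 90.0, -70.4]
wrist_force: [-1.1, -3.6, -0.7]
gripper_width: 0.0129
```

>>> move_arm:
  targets: [0, 0, 0, 0, -0.1309, 0, 0, 0, 0, 0, 0, -0.1309, 0, 0, 0, 0, 0, 0, -0.1309, 0, 0, 0, 0, 0, 0, -0.1309, 0, 0]

```text
clock: 63.7
eef_pos: [0.4837, -0.352, 0.0816]
ee_rot: [83.4, 89.9, -67.1]
wrist_force: [-0.9, -4.4, -1.8]
gripper_width: 0.0131
```

>>> move_arm:
  targets: [0, 0, 0, 0, -0.1309, 0, 0, 0, 0, 0, 0, -0.1309, 0, 0, 0, 0, 0, 0, -0.1309, 0, 0, 0, 0, 0, 0, -0.1309, 0, 0, 0, 0, 0, 0, -0.1309, 0, 0, 0, 0, 0, 0, -0.1309, 0, 0, 0, 0, 0, 0, -0.1309, 0, 0, 0, 0, 0, 0, -0.1309, 0, 0, 0, 0, 0, 0, 0, 0, 0, 0, 0, 0, 0, 0, 0, 0]

```text
clock: 64.7
eef_pos: [0.4839, -0.3522, 0.0816]
ee_rot: [35.4, 89.9, -55.5]
wrist_force: [0.6, -4.7, -3.0]
gripper_width: 0.0131
```

```bash
python3 - <<'E'
from h import *
s=robot.observe();print(s['eef_pos'],s['wrist_force'],s['ft_torque'],s['gripper_width'],s['q'])
im=imaging.grab_frame('wrist'); cv2.imwrite('pics/w34.png',im[:,:,::-1])
E
```

```text
[ 0.48393451 -0.35219171  0.08163395] [ 0.61671139 -4.73036616 -3.04041706] [-1.05567751 -0.17685157  0.00139042] 0.013110712342792648 [-4.23560106e+01  3.37709567e+01  9.97739313e+01 -3.19409198e-02
  4.63564390e+01 -4.13502549e+01]
```

View pics/w34.png

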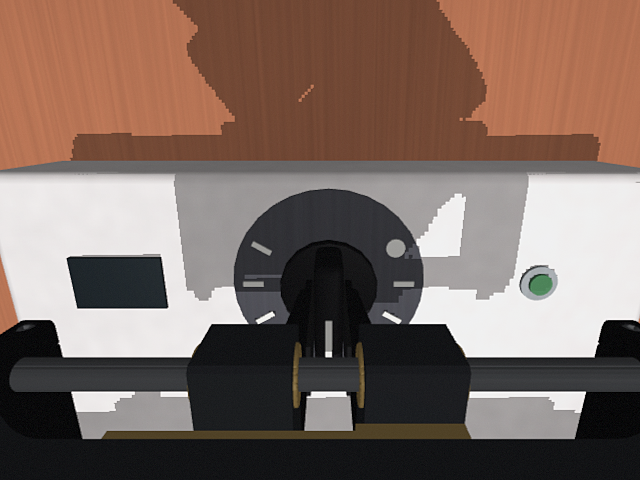

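>>> move_arm:
  targets: [0.25, 0, 0, 0, 0, 0, 0, 0.4, 0, 0, 0, 0, 0, 0, 0.5, 0, 0, 0, 0, 0, 0, 0.5, 0, 0, 0, 0, 0, 0, 0.5, 0, 0, 0, 0, 0, 0, 0.5, -0.02, 0, 0, 0, 0, 0, 0.5, -0.04, 0, 0, 0, 0, 0, 0.5, -0.05, 0, 0, 0, 0, 0, 0.5, -0.05, 0, 0, 0, 0, 0, 0.5, -0.04, 0, 0, 0, 0, 0, 0.5, 0, 0, 0, 0, 0, 0, 0.5, 0, 0, 0, 0, 0, 0]

```text
clock: 65.95
eef_pos: [0.4835, -0.3513, 0.2819]
ee_rot: [47.7, 89.9, -43.1]
wrist_force: [0.1, -0.5, -1.2]
gripper_width: 0.0477
```

```bash
python3 - <<'E'
from h import *
s=robot.observe();print(s['eef_pos'],s['wrist_force'],s['gripper_width'])
im=imaging.grab_frame('wrist'); cv2.imwrite('pics/w35.png',im[:,:,::-1]); crop(im,250,130,410,280,5,'w35c.png')
im=imaging.grab_frame('top'); crop(im,180,140,560,310,2.1,'t35.png')
E
```

```text
[ 0.48349279 -0.35129488  0.28186262] [ 0.10409623 -0.45521586 -1.21702711] 0.0477427965028178
```

View pics/w35c.png

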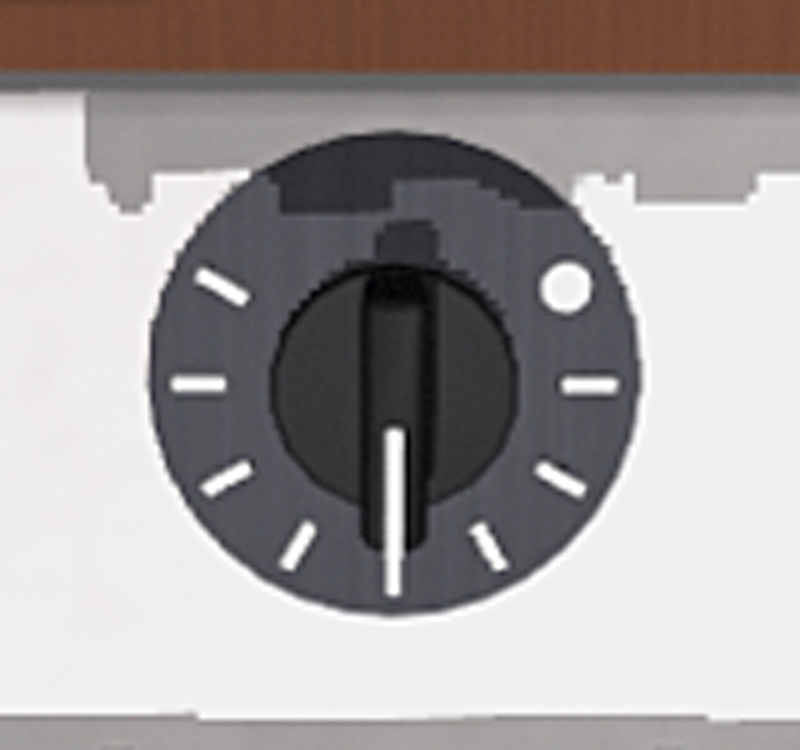

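View pics/t35.png

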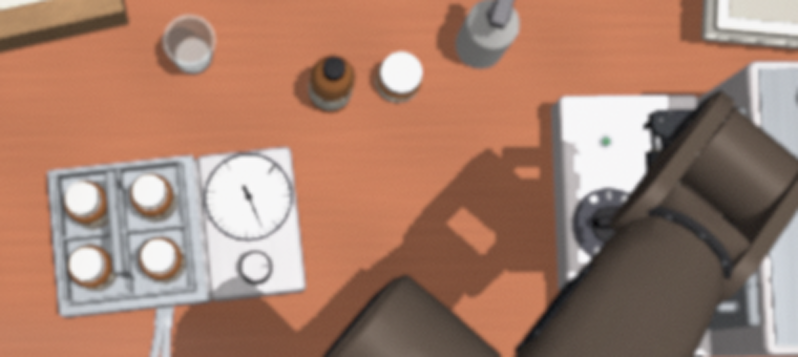

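```bash
python3 - <<'E'
from h import *
im=imaging.grab_frame('scene'); cv2.imwrite('pics/s36.png',im[:,:,::-1])
im=imaging.grab_frame('top'); crop(im,195,200,345,300,5,'t36.png')
E
```

```text
(no output)
```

View pics/s36.png

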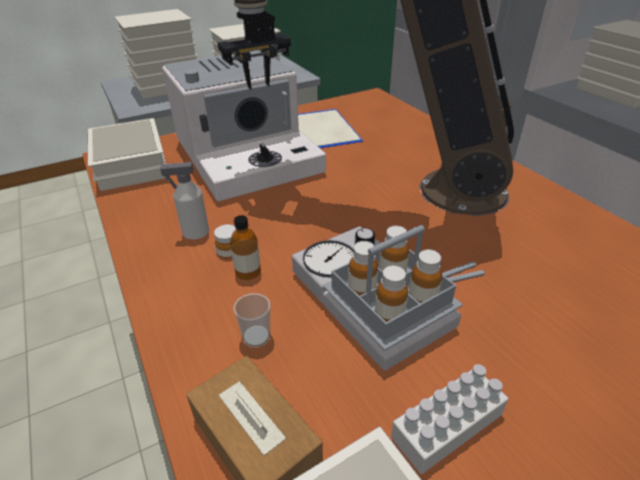

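View pics/t36.png

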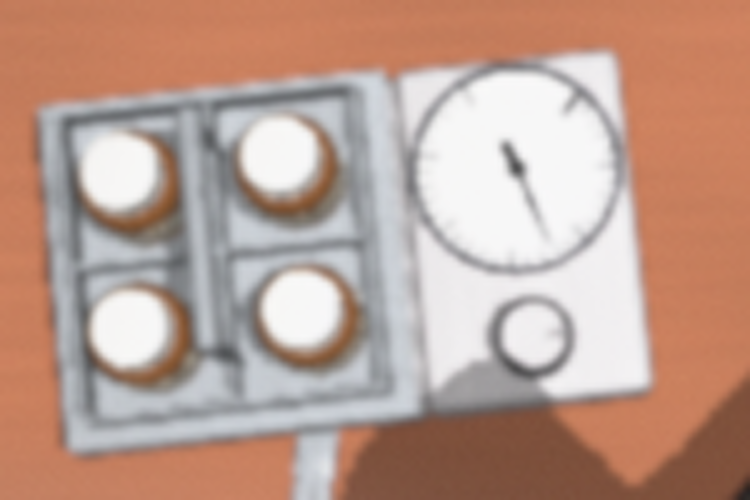

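All four bottles stand upright in their compartments, the carrier sits square on the pan, and the bystanders are where they were.

```bash
python3 -c "
from cell import job_done
print(job_done())"
```

```text
the job is handed in; nothing more can be done
None
```

The load is made up and handed in at about 66 s of the 208 s allowed.

- **Carrier and tare:** I set the empty carrier on the pan, within about 1 mm of centre and square to it. The first turn of the tare knob went about 3° too far on the dial. I corrected it, and the pointer then read within about 0.5–1° of the zero mark by image measurement.
- **Bottles:** Four capped media bottles were present, and all four stand upright, one to a compartment. I saw no bottle knocked aside during the run.
- **Selector:** It went from the seventh click back to the fourth. After release, the white line sits on the fourth mark from off.
- **Last pictures:** The carrier is square on the pan with all four bottles upright, the bystanders look unmoved, and the gripper is clear and holding nothing.

Three things did not go as planned:

- **First handle grip:** It closed on nothing. The cameras showed the fingertips about 36 mm higher than the stated tool geometry gives at the reported height. I used the camera-based height from then on, and every later grasp held.
- **Tare knob side force:** The first turn built up about 31 N of side force, because the grip was 2–3 mm off the knob's axis. That is below the limits. I re-centred for the correction.
- **Moving picture:** An early wrist picture taken while the arm was still moving gave positions several millimetres off. I retook it with the arm at rest.

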